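# Refill the tilt-out bolt bin and shut it

### The arm

A 7-joint arm with a two-finger parallel gripper is mounted at the origin on a cart in front of the work surface, level with it; the furniture and walls round the work are solid. World frame = base frame: x ahead of the robot, y to its left, z up, the work surface at z = 0. Lengths are in m, angles in degrees, forces in N, time in s.
With the tool pointing down it reaches from about 0.4 to 0.925 m from the base axis. Payload 4.1 kg.
Tool frame: the origin (TCP) lies on the centre line of the jaws, within the pads' length; the fingertips stand ctrl.finger_overhang ahead of it and the grasp point (between the pads) lies 8 mm behind it (ctrl.finger_overhang is the distance from the TCP to the fingertips, in m); z points along the fingers, y is the direction in which the jaws open and shut (so a half turn about z gives the same grasp; the last joint's range is limited). The gripper opens to 85 mm and grips with 20 to 120 N. Pads are 22 mm wide; open, the fingers measure 114 mm over their backs; the gripper's body (76 mm by 85 mm) begins 54 mm behind the grasp point. The pads swing forward as they close: fully open they stand 13 mm farther back than shut.
Start: joints at [-74.198, 22.827, 2.584, 88.041, -1.071, 69.15, -2.905], TCP at [0.238, 0.605, 0.217] pointing down, gripper open.
Joint ranges: [-161.44, 161.44], [-28.35, 127.94], [-78.24, 83.42], [0, 140.83], [-78.03, 258.03], [13.02, 114.36], [-168.23, 168.23]. Speed limits (degrees/s): [147.25, 147.25, 180, 180, 180, 180, 180].

### API

Orientations are given as a 3x3 rotation matrix whose columns are the frame's x, y, z axes.
In Python, from workcell import ctrl gives the robot as it stands. The module is installed in compiled form; this text tells all that it offers.
- The arm moves only by the tool send_rows, never from a script. Its argument "plan" is one flat list of numbers, 7 for each row, row after row: the turn, a rotation vector about the tool's x, y, z in rad, then the shift along the tool's x, y, z in mm, then the closure, from -1 (fully open) to 1 (shut). In form: [rx, ry, rz, x, y, z, fingers, rx, ry, rz, x, y, z, fingers, ...]. A call has 1 to 12 rows; each row shifts and turns the commanded pose from where the row before left it, along the tool's axes as they then stand; what a row does not reach is not made up. A row lasts 1/8 s, in which the tool goes at most 62.5 mm and 10.7 degrees, less where a joint would pass 70% of its speed; a pose out of reach is approached as far as the arm can. A call is refused whole if a number of a shift passes 62.5 or a number of a turn 0.188, either way. A call with a gripper value outside its range is refused whole. The fingers move at their own pace and stop on an object; the grip force is fixed at half the most. Time passes only in rows, so rows that do not move let the fingers close. It gives the time, the measured TCP pose, the force and the opening at its end, in the units of the state.
- ctrl.read_state(): the state, without advancing time (a new reading comes with each control period).
- ctrl.grab_frame(name): name is "scene" or "top" or "wrist"; returns the picture (384x512x3 uint8, red, green, blue); there is no depth.
- ctrl.calibration(name): a dict with "fx", "fy", "cx", "cy" (pixels), "extrinsics" (4x4, takes a point from world to camera coordinates); the wrist camera has in their place "mount" (4x4, takes a point from camera to tool coordinates, whose origin is the TCP and whose axes are the flange's). Camera axes: x right, y up, looking along -z (the intrinsics and any distortion apply to the point x, -y, -z); pixel columns grow to the right and rows downward; lengths in m; the calibration is good to about 2 mm. A picture is of the moment at which its call begins: read the wrist's pose just before it. calibration takes no time and is no camera call.
- ctrl.finish_job(): hands the job in, once; it reports no verdict.
The state is a dict: "clock": time; "joints": joint angles; "joint_velocities": joint speeds; "joint_efforts": joint torques, N m; "ee_pos": TCP position; "tcp_rot": TCP orientation; "ft_force": force on the tool from outside, world axes, zero at the start; "ft_torque": the same for the moment, N m; "opening": opening from 0.0 (shut) to 1.0 (fully open).
Only numpy, scipy, OpenCV 4.12 (cv2) and the standard library are available. Lean on these libraries where they do the work, as an engineer would, in place of code of your own. Each camera call takes 0.05 s, during which the arm holds its last target.

### The job

The hand scoop holds four big hexagon bolts for the tilt-out bin that has the same bolt wired to its front as a sample. Pull that bin open by its knob as far as its stop, tip all four bolts from the scoop into it, put the empty scoop back down on its board or the bench the right way up, and then push the bin shut until its catch has snapped in behind the front. The two cases only stand on the bench: work by feel so that they are not shoved along or tipped, do not slam the bin, leave the other bin shut, and do not push away the pliers, spanner and clamp lying about.

Things in the scene. Friction and masses are not known exactly. Their poses are not given: they have to be found in the camera images.
- bolt_bin (a joint): tilt (rad) of the bin to fill, the one with a hexagon bolt wired to its front: 0 shut and caught, 0.70 open at its stop, leaning out to the robot's side. A spring ball catch lets go at about 10 N of pull on the knob; closing, the bin meets it near 0.13 rad and stays there, not shut, until pushed past it with about 10 N, then snaps in. Damped hinge (0.9 N m s/rad): move it slowly
- ring_bin (a joint): tilt (rad) of the neighbouring bin, with a thick steel ring wired to its front; 0 = shut. It stays shut
- bolt_bin_knob (a point): centre of the head of the dark steel knob on the bolt bin's front: round head 26 mm across, 19 mm long along the bin's x, 26 mm out from the front board (the knob's end 37 mm). It lies 32 mm before and 124 mm above the hinge line when shut, 40 mm below the top of the case. Axes of the bin (they tilt with it): x from the front into the bin, z up along the front board
- bolt_bin_hinge (a point): middle of the bolt bin's hinge line at the foot of its front, 28 mm above the bench; axes of the bin: x into the bin (level, away from the robot, when shut), y along the hinge, z up the front board; opening turns z towards -x. The board is 12 mm thick about this line, 148 mm high, 156 mm wide, its top edge rounded
- bolt_bin_in (a point): middle of the bolt bin's tray floor, 59 mm behind the hinge line; axes of the bin. The open-topped sheet tray is 146 mm wide inside and reaches from 6 to 109 mm behind the hinge line; back wall 100 mm high, side walls 140 mm high in front, 100 behind. A small steel striker sits behind the front's top edge, near its +y end. Let go at its stop the bin stays open; below about 0.5 rad it sinks slowly towards shut, as far as the catch
- bolt_case: plywood case of the bolt bin, standing free, 4.5 kg: over 20 N on the knob tips or slides it. 145 mm deep (x), 180 wide, 192 high with its 12 mm foot plate; origin: centre of the underside; its front looks to its -x, flush with the bin's front when shut. With the bin open at its stop, the front's top edge stands 95 mm out from the case, 141 mm above the bench; the mouth lies wholly in front of the case
- ring_bin_knob (a point): centre of the knob's head on the ring bin, built like the bolt bin and standing close beside it (on either side), 184 mm from centre to centre
- ring_case: the ring bin's case, like the bolt bin's and beside it, with a roll of masking tape on top (25 mm high); same axes
- scoop: loose sheet aluminium hand scoop with a wooden handle above its middle, 0.26 kg empty. Origin: centre of the underside; x points to its open pouring lip, z up. The 3 mm floor reaches from x = -85 to +85 mm, 120 mm wide at the back, 96 mm at the lip; the side walls fall from 48 mm at the back to 12 mm at the lip; no wall at the lip
- board: plywood offcut on which the scoop starts, fixed, 240 x 200 mm, 18 mm thick; origin at the centre of its underside
- scoop_grip (a point): centre of the scoop's wooden handle, 98 mm above its underside, 12 mm behind its middle; axes as the scoop's. The handle runs along x: 88 mm long, 20 mm wide with flat sides, 24 mm high, free space on both sides; a thin steel stirrup joins its front end (48 mm ahead) to the side walls and a rod its back end to the back wall
- pliers: combination pliers with red grips, lying open, 174 mm long, 12 mm high; bystander
- spanner_17: steel combination spanner, 222 mm long, 9 mm high; bystander
- c_clamp: green C clamp lying flat, 184 x 136 mm, 21 mm high; bystander
- bolt1_mid (a point): middle of a loose steel hexagon bolt, half-way along its axis: 69 mm long, shank 14 mm thick, head 22 mm across flats and 9 mm high at its -x end; x runs along the shank; 85 g. Starts lying in the scoop
- bolt2_mid (a point): middle of a loose steel hexagon bolt, half-way along its axis: 69 mm long, shank 14 mm thick, head 22 mm across flats and 9 mm high at its -x end; x runs along the shank; 85 g. Starts lying in the scoop
- bolt3_mid (a point): middle of a loose steel hexagon bolt, half-way along its axis: 69 mm long, shank 14 mm thick, head 22 mm across flats and 9 mm high at its -x end; x runs along the shank; 85 g. Starts lying in the scoop
- bolt4_mid (a point): middle of a loose steel hexagon bolt, half-way along its axis: 69 mm long, shank 14 mm thick, head 22 mm across flats and 9 mm high at its -x end; x runs along the shank; 85 g. Starts lying in the scoop

How it is judged (in metres and radians):
On the way, in this order (a step that is already met when the one before it is completed fails the run):
1. the bolt bin is pulled open to its stop (value of joint bolt_bin above 0.66 rad), for 0.2 s.
2. all four bolts lie in the bolt bin while it is open (x of bolt1_mid in the frame of bolt_bin_hinge between 0.004 and 0.112 m and y of bolt1_mid in the frame of bolt_bin_hinge between -0.08 and 0.08 m and z of bolt1_mid in the frame of bolt_bin_hinge between 0 and 0.125 m and x of bolt2_mid in the frame of bolt_bin_hinge between 0.004 and 0.112 m and y of bolt2_mid in the frame of bolt_bin_hinge between -0.08 and 0.08 m and z of bolt2_mid in the frame of bolt_bin_hinge between 0 and 0.125 m and x of bolt3_mid in the frame of bolt_bin_hinge between 0.004 and 0.112 m and y of bolt3_mid in the frame of bolt_bin_hinge between -0.08 and 0.08 m and z of bolt3_mid in the frame of bolt_bin_hinge between 0 and 0.125 m and x of bolt4_mid in the frame of bolt_bin_hinge between 0.004 and 0.112 m and y of bolt4_mid in the frame of bolt_bin_hinge between -0.08 and 0.08 m and z of bolt4_mid in the frame of bolt_bin_hinge between 0 and 0.125 m and value of joint bolt_bin above 0.4 rad), for 0.3 s.
At the end, for the whole second after the job is handed in: The bolt bin is shut and caught (tilt below 0.04 rad) with all four bolts inside its tray, its case flat on the bench (within 0.05 rad), the ring bin is shut (below 0.04 rad), and the empty scoop stands upright (within 0.1 rad) and still, flat on its board or the bench (x of bolt1_mid in the frame of bolt_bin_hinge between 0.004 and 0.112 m and y of bolt1_mid in the frame of bolt_bin_hinge between -0.08 and 0.08 m and z of bolt1_mid in the frame of bolt_bin_hinge between 0 and 0.125 m and x of bolt2_mid in the frame of bolt_bin_hinge between 0.004 and 0.112 m and y of bolt2_mid in the frame of bolt_bin_hinge between -0.08 and 0.08 m and z of bolt2_mid in the frame of bolt_bin_hinge between 0 and 0.125 m and x of bolt3_mid in the frame of bolt_bin_hinge between 0.004 and 0.112 m and y of bolt3_mid in the frame of bolt_bin_hinge between -0.08 and 0.08 m and z of bolt3_mid in the frame of bolt_bin_hinge between 0 and 0.125 m and x of bolt4_mid in the frame of bolt_bin_hinge between 0.004 and 0.112 m and y of bolt4_mid in the frame of bolt_bin_hinge between -0.08 and 0.08 m and z of bolt4_mid in the frame of bolt_bin_hinge between 0 and 0.125 m and value of joint each of bolt_bin, ring_bin below 0.04 rad and angle between scoop's own z axis and vertical below 0.1 rad and angle between bolt_case's own z axis and vertical below 0.05 rad and height (world z) of scoop between -0.006 and 0.03 m and linear speed of scoop below 0.02 m/s); the robot touches nothing.
It fails at once if the ring bin is pulled open (over 0.1 rad) (value of joint ring_bin above 0.1 rad).
It fails at once if the bolt bin is slammed (closing faster than 2.5 rad/s) (velocity of joint bolt_bin below -2.5 rad/s).
It fails at once if the case of either bin is shoved more than 20 mm along the bench (distance of any of bolt_case, ring_case from where it was at the start of the episode above 0.02 m).
It fails at once if the pliers, the spanner or the C clamp is pushed more than 40 mm from where it lay (distance of any of pliers, spanner_17, c_clamp from where it was at the start of the episode above 0.04 m).
It also fails if it takes over 72 s, if anything falls off the work surface, if the arm or the gripper's body presses on something with over 40 N, if the wrist force passes 120 N, or if a joint passes its speed limit or range.

## Working session

There is one attempt and no reset: what is moved stays moved. The work goes in short steps, Python scripts to look and compute and a tool call to move; the robot and the scene stay as the last step left them, time stands still between calls to the robot, and variables do not carry over. Pictures are saved under pics/ and viewed, and the job is handed in when it is done.

Besides the shell and the picture viewer there is one more tool, called after ">>>" by a JSON object that holds its "name" and its "arguments". send_rows: Moves the arm, as the interface text tells. Its arguments: {"type":"object","properties":{"plan":{"type":"array","items":{"type":"number"}}},"required":["plan"]}

```bash
mkdir -p pics; ls
python3 - <<'E'
from workcell import ctrl
import cv2
s=ctrl.read_state();print(s)
print(ctrl.finger_overhang)
for n in ("scene","top","wrist"):
    im=ctrl.grab_frame(n); cv2.imwrite(f"pics/{n}0.png",cv2.cvtColor(im,cv2.COLOR_RGB2BGR)); print(n,ctrl.calibration(n))
E
```

```text
pics
{'clock': 0.0, 'joints': array([-74.19793983,  22.87389265,   2.5798588 ,  88.11416737,
        -1.07204392,  69.15023143,  -2.90574476]), 'joint_velocities': array([-0.05115715, -0.06195483, -0.07741677, -0.02051091,  0.02630797,
        0.05054663, -0.06362607]), 'joint_efforts': array([-1.75287983e-04, -4.75128937e+01,  1.36418447e+00, -2.54225188e+01,
        1.13463859e-02,  9.30800568e-03,  1.54566322e-05]), 'ee_pos': array([0.23768595, 0.60426799, 0.21564116]), 'tcp_rot': array([[-9.30618135e-01,  3.65991139e-01, -6.10288878e-04],
       [ 3.65991626e-01,  9.30616212e-01, -1.89631134e-03],
       [-1.26088422e-04, -1.98810234e-03, -9.99998016e-01]]), 'ft_force': array([-0.40711989,  0.33394947,  0.77825635]), 'ft_torque': array([0.01644784, 0.02841068, 0.05243521]), 'opening': 0.9994060258583249}
0.011
scene {'fx': 347.6740087482737, 'fy': 347.6740087482737, 'cx': 262.16773560641377, 'cy': 189.67633976685414, 'extrinsics': array([[ 9.07276209e-01, -4.20535190e-01,  1.83901226e-04,
        -4.66318830e-01],
       [ 1.69815181e-01,  3.66764753e-01,  9.14683781e-01,
       
[... 314 characters left out ...]
array([[ 0.28858918, -0.95744661, -0.00350273, -0.11360447],
       [ 0.93194933,  0.28006139,  0.2302956 , -0.51090853],
       [-0.21951477, -0.06972518,  0.97311442, -1.14228342],
       [ 0.        ,  0.        ,  0.        ,  1.        ]])}
wrist {'fx': 279.963501131149, 'fy': 279.963501131149, 'cx': 255.532612495723, 'cy': 192.3554036369546, 'mount': array([[-1.36603874e-03,  9.45460496e-01,  3.25733918e-01,
         8.47851834e-02],
       [ 9.99998925e-01,  1.46522919e-03, -5.91864793e-05,
        -8.28084813e-05],
       [-5.33233323e-04,  3.25733486e-01, -9.45461481e-01,
        -1.55816090e-01],
       [ 0.00000000e+00,  0.00000000e+00,  0.00000000e+00,
         1.00000000e+00]])}
```

View pics/scene0.png

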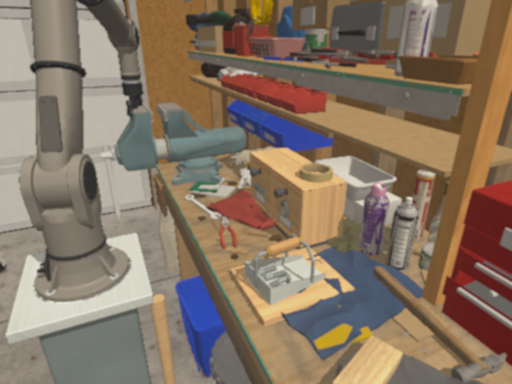

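View pics/top0.png

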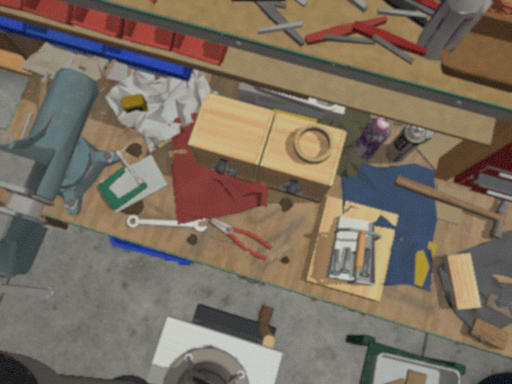

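View pics/wrist0.png

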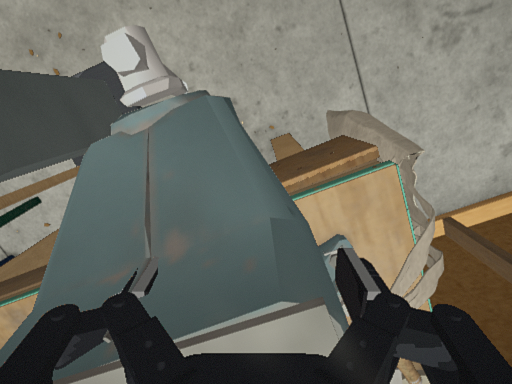

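The scene view shows the vise beside the arm and the two cases at (300,190), with the tape on the right one. The top view shows the cases at (268,145) with knobs near (228,167) and (290,187). The scoop is on its board at (352,250), the spanner at (165,222), the pliers at (240,237) and the clamp card at (130,185). I'll zoom in for detail.

Run:
```python
import cv2
im=cv2.imread("pics/top0.png")
cv2.imwrite("pics/topz.png",cv2.resize(im[85:305,90:400],None,fx=2.5,fy=2.5,interpolation=cv2.INTER_CUBIC))
im=cv2.imread("pics/scene0.png")
cv2.imwrite("pics/scenez.png",cv2.resize(im[135:325,170:370],None,fx=3.1,fy=3.1,interpolation=cv2.INTER_CUBIC))
```

```text
(no output)
```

View pics/topz.png

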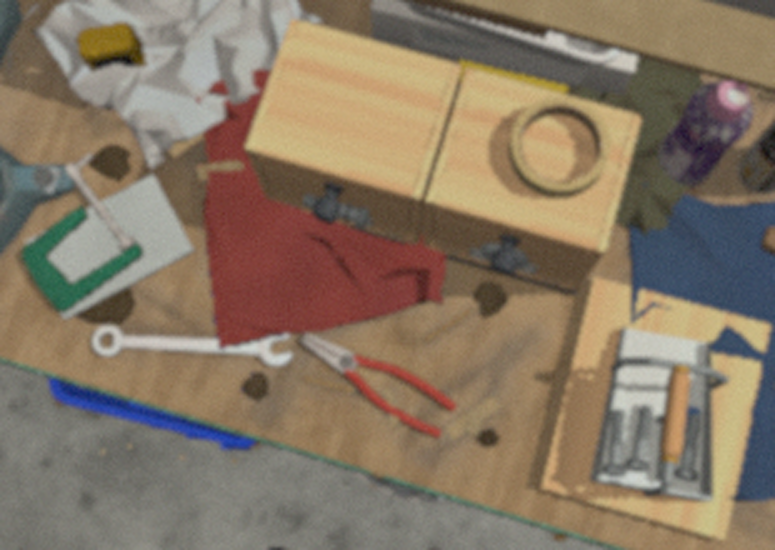

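View pics/scenez.png

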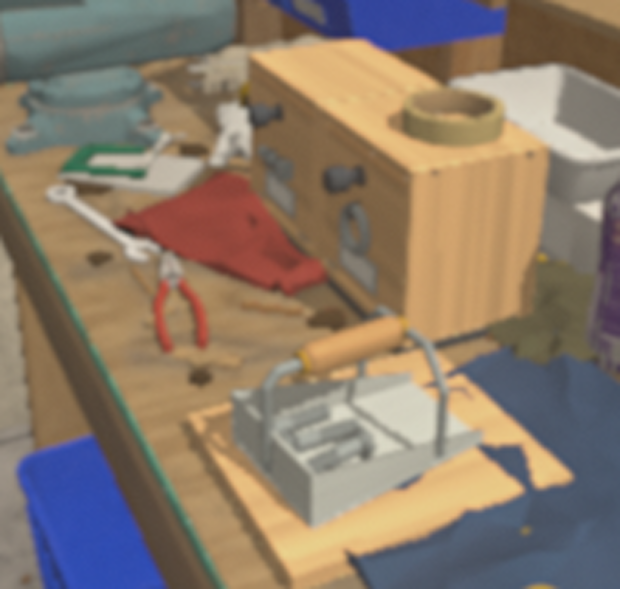

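```bash
cat > h.py <<'E'
from workcell import ctrl
import numpy as np, cv2
def ray(n,u,v,state=None):
    c=ctrl.calibration(n)
    d=np.array([(u-c['cx'])/c['fx'],-(v-c['cy'])/c['fy'],-1.0])
    if n=='wrist':
        M=c['mount'];s=state or ctrl.read_state();R=np.array(s['tcp_rot']);p=np.array(s['ee_pos'])
        return p+R@M[:3,3],R@M[:3,:3]@d
    E=c['extrinsics'];R=E[:3,:3];return -R.T@E[:3,3],R.T@d
def onz(n,u,v,z,state=None):
    o,d=ray(n,u,v,state);return o+d*(z-o[2])/d[2]
def tri(*rs):
    A=np.zeros((3,3));b=np.zeros(3)
    for o,d in rs:
        d=d/np.linalg.norm(d);P=np.eye(3)-np.outer(d,d);A+=P;b+=P@o
    x=np.linalg.solve(A,b)
    return x,[np.linalg.norm((np.eye(3)-np.outer(d,d)/(d@d))@(x-o)) for o,d in rs]
def proj(n,p,state=None):
    c=ctrl.calibration(n)
    if n=='wrist':
        M=c['mount'];s=state or ctrl.read_state();q=np.array(s['tcp_rot']).T@(np.array(p)-s['ee_pos']);q=M[:3,:3].T@(q-M[:3,3])
    else:
        E=c['extrinsics'];q=E[:3,:3]@p+E[:3,3]
    return np.array([c['cx']+c['fx']*q[0]/-q[2],c['cy']-c['fy']*q[1]/-q[2]])
E
python3 - <<'E'
from h import *
np.set_printoptions(precision=4,suppress=True)
T=lambda X,Y,z:onz('top',90+X/2.5,85+Y/2.5,z)
S=lambda X,Y:(170+X/3.1,135+Y/3.1)
for n,X,Y,z in [('FL',247,148,.192),('FM',426,200,.192),('FR',610,250,.192),('BL',297,20,.192),('BR',640,115,.192),('BM',462,65,.192),
 ('lipL',625,328,.021),('lipR',712,345,.021),('bkL',595,485,.066),('bkR',708,498,.066),('hF',680,367,.128),('hB',677,460,.128),('knobL',328,205,.15),('knobR',496,253,.15),
 ('boardBL',545,490,.018),('bFL',595,275,.018),('bBR',722,537,.018),('plT',305,340,.01),('plE1',450,408,.01),('plE2',437,434,.01),('spL',107,340,.01),('spR',290,350,.01),('clamp',80,260,.02),('clampR',140,250,.02)]:
    print(n,T(X,Y,z)[:2])
print('knobL',tri(ray('top',90+325/2.5,85+203/2.5),ray('scene',*S(262,113))))
print('knobR',tri(ray('top',90+496/2.5,85+253/2.5),ray('scene',*S(340,179))))
print('hF',tri(ray('top',90+680/2.5,85+367/2.5),ray('scene',*S(405,327))))
E
```

```text
FL [0.5615 0.208 ]
FM [0.561  0.0257]
FR [ 0.5638 -0.1565]
BL [0.7043 0.2032]
BR [ 0.7048 -0.1509]
BM [0.7053 0.0311]
lipL [ 0.5337 -0.2123]
lipR [ 0.5427 -0.3076]
bkL [ 0.3571 -0.2166]
bkR [ 0.3776 -0.3297]
hF [ 0.487  -0.2591]
hB [ 0.3978 -0.2776]
knobL [0.54   0.1212]
knobR [ 0.5407 -0.0535]
boardBL [ 0.3408 -0.1742]
bFL [ 0.5826 -0.1664]
bBR [ 0.3476 -0.3647]
plT [0.4217 0.1202]
plE1 [ 0.396  -0.0536]
plE2 [ 0.3651 -0.048 ]
spL [0.3588 0.3292]
spR [0.4064 0.1325]
clamp [0.4339 0.3861]
clampR [0.464  0.3261]
knobL (array([0.542 , 0.1241, 0.1515]), [np.float64(0.0012832336559147383), np.float64(0.0012832336559146736)])
knobR (array([ 0.5433, -0.0542,  0.1463]), [np.float64(0.001733191090730966), np.float64(0.0017331910907307114)])
hF (array([ 0.4917, -0.2625,  0.1158]), [np.float64(0.0022692198644660043), np.float64(0.0022692198644661565)])
```

```bash
cat >> h.py <<'E'
from scipy.spatial.transform import Rotation as Ro
def down(phi,pitch=0):
    """tool down with tool x at azimuth phi deg; pitch>0: fingers lean toward -toolx (world fwd for phi=180)"""
    f=np.radians(phi);R=np.array([[np.cos(f),np.sin(f),0],[np.sin(f),-np.cos(f),0],[0,0,-1.]])
    return R@Ro.from_euler('y',-pitch,degrees=True).as_matrix()
def plan(wps,fing,start=None,dec=(2,0)):
    """wps: list of (pos,R,n)"""
    s=ctrl.read_state();p=np.array(s['ee_pos']);R=np.array(s['tcp_rot'])
    if start is not None:p,R=start
    out=[]
    for (tp,tR,n) in wps:
        for k in range(n,0,-1):
            r=Ro.from_matrix(R.T@tR).as_rotvec()/k; d=R.T@(np.array(tp)-p)/k*1000
            r=np.round(r,dec[0])+0.;d=np.round(d,dec[1])+0.
            out.append([*r,*d,fing]); p=p+R@d/1000; R=R@Ro.from_rotvec(r).as_matrix()
    print(len(out),'rows');print(','.join('%g'%x for row in out for x in row));print('end',np.round(p,4))
def st():
    s=ctrl.read_state();np.set_printoptions(precision=4,suppress=True)
    print('t',round(s['clock'],2),'p',s['ee_pos'],'F',np.round(s['ft_force'],1),'T',np.round(s['ft_torque'],2),'op',round(s['opening'],3));print('j',np.round(s['joints'],1));print(np.round(s['tcp_rot'],3).tolist())
    return s
E
python3 - <<'E'
from h import *
s=ctrl.read_state();p=s['ee_pos']
plan([((p[0],p[1],.42),np.array(s['tcp_rot']),4),((.44,.118,.36),down(180),12)],-1)
E
```

```text
16 rows
0,0,0,0,0,-51,-1,0,0,0,0,0,-51,-1,0,0,0,0,0,-51,-1,0,0,0,0,0,-51,-1,0,0,-0.03,-31,-32,5,-1,0,0,-0.03,-30,-32,5,-1,0,0,-0.03,-28,-33,5,-1,0,0,-0.03,-28,-34,5,-1,0,0,-0.03,-26,-35,5,-1,0,0,-0.03,-25,-36,5,-1,0,0,-0.03,-24,-37,5,-1,0,0,-0.03,-23,-37,5,-1,0,0,-0.03,-22,-38,5,-1,0,0,-0.03,-21,-39,5,-1,0,0,-0.04,-20,-39,5,-1,0,0,-0.03,-19,-40,6,-1
end [0.4399 0.1178 0.3595]
```

>>> {"name": "send_rows", "arguments": {"plan": [0, 0, 0, 0, 0, -51, -1, 0, 0, 0, 0, 0, -51, -1, 0, 0, 0, 0, 0, -51, -1, 0, 0, 0, 0, 0, -51, -1]}}

```text
clock: 0.65
ee_pos: [0.2378, 0.6046, 0.4221]
tcp_rot: [[-0.931, 0.366, -0.0], [0.366, 0.931, -0.0], [-0.0, -0.0, -1.0]]
ft_force: [0.6, 0.7, -0.6]
opening: 0.999
```

>>> {"name": "send_rows", "arguments": {"plan": [0, 0, -0.03, -31, -32, 5, -1, 0, 0, -0.03, -30, -32, 5, -1, 0, 0, -0.03, -28, -33, 5, -1, 0, 0, -0.03, -28, -34, 5, -1, 0, 0, -0.03, -26, -35, 5, -1, 0, 0, -0.03, -25, -36, 5, -1, 0, 0, -0.03, -24, -37, 5, -1, 0, 0, -0.03, -23, -37, 5, -1, 0, 0, -0.03, -22, -38, 5, -1, 0, 0, -0.03, -21, -39, 5, -1, 0, 0, -0.04, -20, -39, 5, -1, 0, 0, -0.03, -19, -40, 6, -1]}}

```text
clock: 2.15
ee_pos: [0.4403, 0.1166, 0.3594]
tcp_rot: [[-1.0, 0.004, 0.0], [0.004, 1.0, 0.0], [-0.0, 0.0, -1.0]]
ft_force: [0.1, -0.4, -0.4]
opening: 1.0
```

Run:
```python
from h import *
st()
im=ctrl.grab_frame('wrist'); cv2.imwrite("pics/w1.png",cv2.cvtColor(im,cv2.COLOR_RGB2BGR))
print(proj('wrist',np.array([.536,.118,.152])),proj('wrist',np.array([.562,.208,.192])),proj('wrist',np.array([.562,.028,.192])))
```

```text
t 2.15 p [0.4403 0.1166 0.3594] F [ 0.1 -0.4 -0.4] T [ 0.02 -0.02  0.  ] op 1.0
j [-46.5  -3.   25.2 100.7   1.3  82.   68.3]
[[-1.0, 0.004, 0.0], [0.004, 1.0, 0.0], [-0.0, 0.0, -1.0]]
[263.0314 227.5563] [331.7208 257.9766] [196.1282 259.3778]
```

View pics/w1.png

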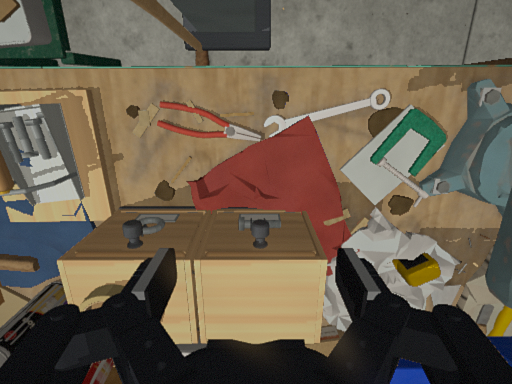

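Run:
```python
import cv2
im=cv2.imread("pics/w1.png")
cv2.imwrite("pics/w1z.png",cv2.resize(im[195:285,180:340],None,fx=5,fy=5,interpolation=cv2.INTER_CUBIC))
```

```text
(no output)
```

View pics/w1z.png

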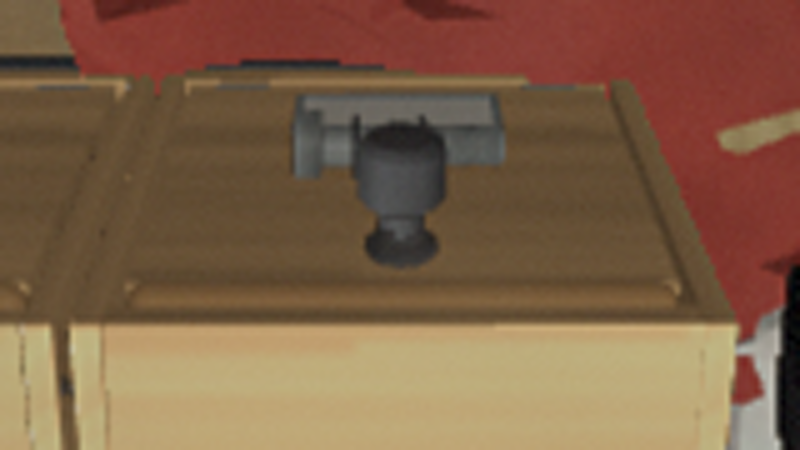

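Run:
```python
from h import *
for u,v,z in [(193.6,260,.192),(327.4,260,.192),(260.2,228.6,.152),(133.5,231,.152)]: print(onz('wrist',u,v,z))
print(tri(ray('wrist',260.2,228.6),ray('top',220,166.2)))
```

```text
[0.56291453 0.02455079 0.192     ]
[0.56502976 0.20249639 0.192     ]
[0.53760532 0.11393019 0.152     ]
[ 0.53916655 -0.06873256  0.152     ]
(array([0.53396528, 0.11792472, 0.16589931]), [np.float64(0.0050305952314744565), np.float64(0.0050305952314746456)])
```

Run:
```python
from h import *
plan([((.537,.115,.235),down(180),6)],-1)
```

```text
6 rows
0,0,0,-16,1,21,-1,0,0,0,-16,1,21,-1,0,0,0,-16,1,20,-1,0,0,0,-16,2,21,-1,0,0,-0.01,-15,1,20,-1,0,0,0,-16,1,21,-1
end [0.5373 0.1146 0.2349]
```

>>> {"name": "send_rows", "arguments": {"plan": [0, 0, 0, -16, 0, 21, -1, 0, 0, 0, -16, 0, 21, -1, 0, 0, 0, -16, 0, 20, -1, 0, 0, 0, -16, 0, 21, -1, 0, 0, 0, -15, 0, 20, -1, 0, 0, 0, -16, 0, 21, -1]}}

```text
clock: 2.95
ee_pos: [0.5352, 0.1179, 0.2348]
tcp_rot: [[-1.0, 0.005, -0.001], [0.005, 1.0, 0.0], [0.001, 0.0, -1.0]]
ft_force: [0.0, 1.0, -0.5]
opening: 0.999
```

Run:
```python
from h import *
s=st()
im=ctrl.grab_frame('wrist'); cv2.imwrite("pics/w2.png",cv2.cvtColor(im,cv2.COLOR_RGB2BGR))
```

```text
t 2.95 p [0.5352 0.1179 0.2348] F [ 0.   1.  -0.5] T [-0.02 -0.01  0.03] op 0.999
j [-41.1  12.8  28.7 101.3  -6.6  67.6  79.2]
[[-1.0, 0.005, -0.001], [0.005, 1.0, 0.0], [0.001, 0.0, -1.0]]
```

View pics/w2.png

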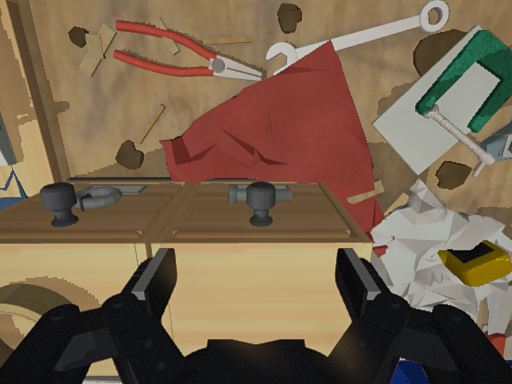

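Run:
```python
from h import *
for u,v,z in [(261,197,.152),(148,239,.192),(372,242,.192),(157,239,.192)]: print(onz('wrist',u,v,z))
o1=ray('wrist',261,197)
R=np.array([[-1,.004,0],[.004,1,0],[0,0,-1.]])
o2=ray('wrist',260.2,228.6,dict(ee_pos=[.4403,.1166,.3594],tcp_rot=R))
print(tri(o1,o2))
```

```text
[0.53604741 0.12218472 0.152     ]
[0.5561902 0.0328257 0.192    ]
[0.55974057 0.20883292 0.192     ]
[0.55622664 0.03989823 0.192     ]
(array([0.53658359, 0.12263457, 0.15051782]), [np.float64(0.0004259793530336044), np.float64(0.0004259793530335867)])
```

Run:
```python
from h import *
s2=dict(ee_pos=[.5352,.1179,.2348],tcp_rot=np.array([[-1,.005,-.001],[.005,1,0],[.001,0,-1.]]))
s1=dict(ee_pos=[.4403,.1166,.3594],tcp_rot=np.array([[-1,.004,0],[.004,1,0],[0,0,-1.]]))
for u,v,z in [(261,197,.152),(148,239,.192),(372,242,.192)]: print(onz('wrist',u,v,z,s2))
for u,v,z in [(193.6,260,.192),(327.4,260,.192),(260.2,228.6,.152)]: print(onz('wrist',u,v,z,s1))
print(tri(ray('wrist',261,197,s2),ray('wrist',260.2,228.6,s1)))
st()
plan([((.537,.121,.146),down(180),6)],-1)
```

```text
[0.53710241 0.12305362 0.152     ]
[0.55757626 0.03236426 0.192     ]
[0.56143117 0.21101935 0.192     ]
[0.56181304 0.03368599 0.192     ]
[0.56280283 0.21192039 0.192     ]
[0.53585117 0.12303676 0.152     ]
(array([0.54048094, 0.12320761, 0.14267473]), [np.float64(2.0834651982354177e-05), np.float64(2.0834651982355908e-05)])
t 3.0 p [0.5354 0.1173 0.2319] F [ 0.4 -0.1 -1.7] T [ 0.   -0.07  0.02] op 0.997
j [-41.1  13.1  28.7 101.4  -6.6  67.4  79.3]
[[-1.0, 0.005, -0.003], [0.005, 1.0, -0.003], [0.003, -0.003, -1.0]]
6 rows
0,0,0,0,1,14,-1,0,0,0,0,1,14,-1,0,0,0,0,0,14,-1,0,0,0,-1,1,15,-1,0,0,0,0,0,14,-1,0,0,-0.01,-1,1,15,-1
end [0.5371 0.1211 0.1459]
```

>>> {"name": "send_rows", "arguments": {"plan": [0, 0, 0, 0, 2, 15, -1, 0, 0, 0, 0, 2, 15, -1, 0, 0, 0, -1, 1, 15, -1, 0, 0, 0, 0, 0, 15, -1, 0, 0, 0, 0, 0, 15, -1, 0, 0, 0, 0, 0, 11, -1, 0, 0, 0, 0, 0, 0, -1]}}

```text
clock: 3.88
ee_pos: [0.5355, 0.1224, 0.1487]
tcp_rot: [[-1.0, 0.005, -0.002], [0.005, 1.0, -0.001], [0.002, -0.001, -1.0]]
ft_force: [-0.4, -0.1, 0.5]
opening: 1.002
```

Run:
```python
from h import *
s=st()
im=ctrl.grab_frame('wrist'); cv2.imwrite("pics/w3.png",cv2.cvtColor(im,cv2.COLOR_RGB2BGR))
im=ctrl.grab_frame('scene'); cv2.imwrite("pics/s3.png",cv2.resize(cv2.cvtColor(im,cv2.COLOR_RGB2BGR)[110:250,180:380],None,fx=4,fy=4))
```

```text
t 3.88 p [0.5355 0.1224 0.1487] F [-0.4 -0.1  0.5] T [ 0.06  0.03 -0.01] op 1.002
j [-39.9  18.   27.5 106.9  -9.7  57.5  81.4]
[[-1.0, 0.005, -0.002], [0.005, 1.0, -0.001], [0.002, -0.001, -1.0]]
```

View pics/w3.png

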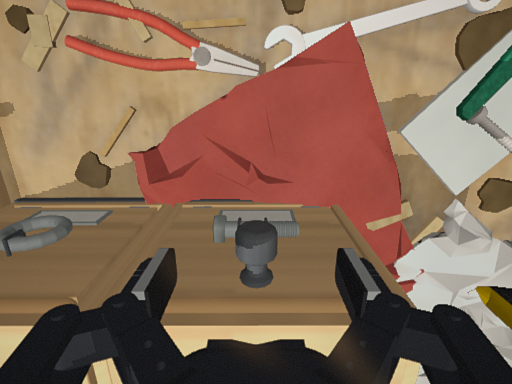

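View pics/s3.png

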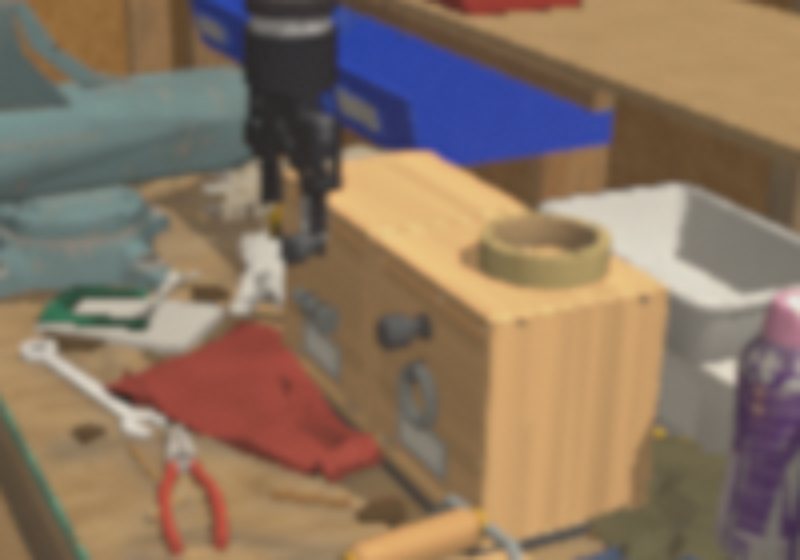

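Run:
```python
from h import *
s=dict(ee_pos=[.5355,.1224,.1487],tcp_rot=down(180))
for z in (.147,.152,.157): print(onz('wrist',256.5,241,z,s))
print(proj('wrist',np.array([.5355,.1224,.1567]),s))
```

```text
[0.53761321 0.12319018 0.147     ]
[0.53485578 0.12317307 0.152     ]
[0.53209835 0.12315596 0.157     ]
[255.23505275 245.81303061]
```

Aligned. I'll close on the knob.

>>> {"name": "send_rows", "arguments": {"plan": [0, 0, 0, 0, 0, 0, 0, 0, 0, 0, 0, 0, 0, 0.3, 0, 0, 0, 0, 0, 0, 0.5, 0, 0, 0, 0, 0, 0, 0.7, 0, 0, 0, 0, 0, 0, 1, 0, 0, 0, 0, 0, 0, 1, 0, 0, 0, 0, 0, 0, 1]}}

```text
clock: 4.85
ee_pos: [0.5366, 0.1227, 0.1503]
tcp_rot: [[-1.0, 0.005, 0.001], [0.005, 1.0, 0.0], [-0.001, 0.0, -1.0]]
ft_force: [-1.0, 0.8, 5.2]
opening: 0.004
```

Run:
```python
from h import *
s=st()
im=ctrl.grab_frame('wrist'); cv2.imwrite("pics/w4.png",cv2.cvtColor(im,cv2.COLOR_RGB2BGR))
```

```text
t 4.85 p [0.5366 0.1227 0.1503] F [-1.   0.8  5.2] T [-0.08  0.13  0.04] op 0.004
j [-39.9  17.9  27.5 106.8  -9.7  57.5  81.4]
[[-1.0, 0.005, 0.001], [0.005, 1.0, 0.0], [-0.001, 0.0, -1.0]]
```

View pics/w4.png

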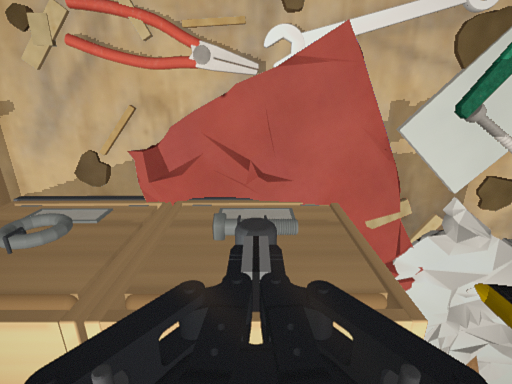

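Run:
```python
from h import *
s=st()
im=ctrl.grab_frame('scene'); cv2.imwrite("pics/s4.png",cv2.resize(cv2.cvtColor(im,cv2.COLOR_RGB2BGR)[130:220,225:325],None,fx=6,fy=6,interpolation=cv2.INTER_CUBIC))
im=ctrl.grab_frame('wrist'); cv2.imwrite("pics/w4b.png",cv2.resize(cv2.cvtColor(im,cv2.COLOR_RGB2BGR)[195:325,180:340],None,fx=4.5,fy=4.5,interpolation=cv2.INTER_CUBIC))
print(proj('wrist',np.array([.5366,.1227,.139]),s),proj('wrist',np.array([.5256,.1227,.139]),s),proj('wrist',np.array([.5476,.1227,.139]),s))
```

```text
t 4.9 p [0.5366 0.1227 0.1502] F [-0.6 -1.1  5.3] T [-0.06  0.13 -0.01] op 0.001
j [-39.9  17.9  27.5 106.8  -9.7  57.5  81.4]
[[-1.0, 0.005, 0.001], [0.005, 1.0, 0.0], [-0.001, 0.0, -1.0]]
[255.267  231.1494] [255.158  215.9228] [255.3719 245.7971]
```

View pics/s4.png

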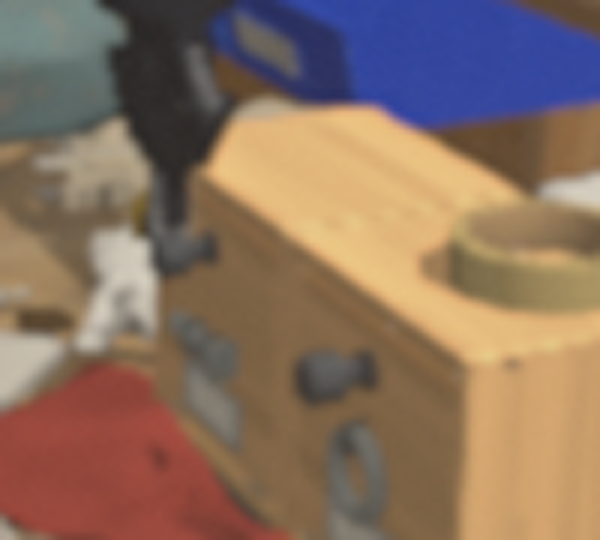

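View pics/w4b.png

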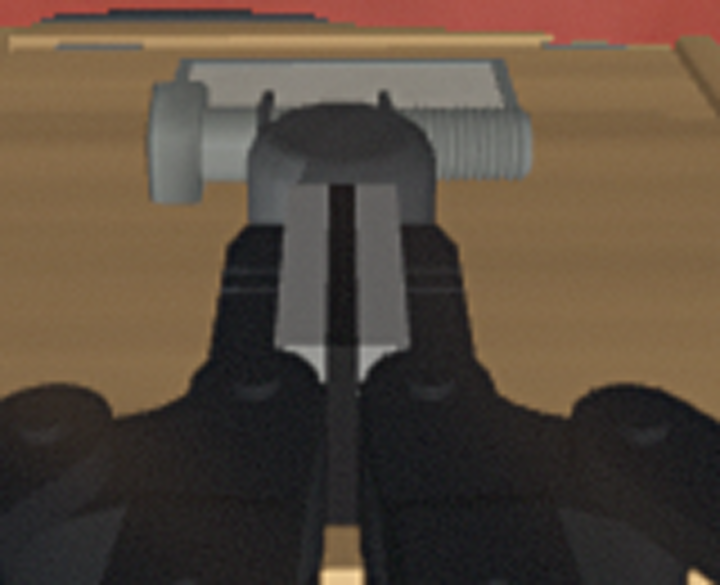

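>>> {"name": "send_rows", "arguments": {"plan": [0, 0, 0, 0, 0, -8, 1, 0, 0, 0, 0, 0, -15, -1, 0, 0, 0, 0, 0, -15, -1, 0, 0, 0, 0, 0, 0, -1, 0, 0, 0, 0, 0, 0, -1, 0, 0, 0, 0, 0, 0, -1]}}

```text
clock: 5.75
ee_pos: [0.5357, 0.1226, 0.1872]
tcp_rot: [[-1.0, 0.005, -0.001], [0.005, 1.0, -0.0], [0.001, -0.0, -1.0]]
ft_force: [-0.4, -0.6, 0.1]
opening: 0.999
```

Run:
```python
from h import *
s=st()
R=down(180,20);t=np.array([.538,.1225,.141])
plan([(t-R[:,2]*.06,R,4),(t,R,5)],-1)
```

```text
t 5.75 p [0.5357 0.1226 0.1872] F [-0.4 -0.6  0.1] T [-0.01 -0.06 -0.02] op 0.999
j [-40.7  15.5  28.1 104.5  -8.2  62.   80.1]
[[-1.0, 0.005, -0.001], [0.005, 1.0, -0.0], [0.001, -0.0, -1.0]]
9 rows
0,-0.09,0,5,0,-3,-1,0,-0.09,0,4,0,-3,-1,0,-0.09,0,4,0,-3,-1,0,-0.08,0,4,0,-3,-1,0,0,0,0,0,12,-1,0,0,0,0,0,12,-1,0,0,0,0,0,12,-1,0,0,0,0,0,12,-1,0,0,0,0,0,12,-1
end [0.5378 0.1226 0.1405]
```

>>> {"name": "send_rows", "arguments": {"plan": [0, -0.09, 0, 5, 0, -3, -1, 0, -0.09, 0, 4, 0, -3, -1, 0, -0.09, 0, 4, 0, -3, -1, 0, -0.08, 0, 4, 0, -3, -1, 0, 0, 0, 0, 0, 12, -1, 0, 0, 0, 0, 0, 12, -1, 0, 0, 0, 0, 0, 12, -1, 0, 0, 0, 0, 0, 12, -1, 0, 0, 0, 0, 0, 12, -1, 0, 0, 0, 0, 0, 0, -1]}}

```text
clock: 7.0
ee_pos: [0.538, 0.122, 0.1397]
tcp_rot: [[-0.94, 0.005, 0.341], [0.005, 1.0, -0.003], [-0.341, -0.002, -0.94]]
ft_force: [-0.4, 0.1, -0.2]
opening: 0.998
```

>>> {"name": "send_rows", "arguments": {"plan": [0, 0, 0, 0, 0, 0, 0, 0, 0, 0, 0, 0, 0, 0.3, 0, 0, 0, 0, 0, 0, 0.5, 0, 0, 0, 0, 0, 0, 0.7, 0, 0, 0, 0, 0, 0, 1]}}

```text
clock: 7.62
ee_pos: [0.5383, 0.1226, 0.1417]
tcp_rot: [[-0.939, 0.005, 0.343], [0.005, 1.0, -0.001], [-0.343, 0.001, -0.939]]
ft_force: [-3.4, -1.4, 4.5]
opening: 0.235
```

Run:
```python
from h import *
s=st()
im=ctrl.grab_frame('scene'); cv2.imwrite("pics/s5.png",cv2.resize(cv2.cvtColor(im,cv2.COLOR_RGB2BGR)[130:220,225:325],None,fx=6,fy=6,interpolation=cv2.INTER_CUBIC))
im=ctrl.grab_frame('wrist'); cv2.imwrite("pics/w5.png",cv2.cvtColor(im,cv2.COLOR_RGB2BGR))
```

```text
t 7.62 p [0.5383 0.1226 0.1417] F [-3.4 -1.4  4.5] T [-0.12  0.65 -0.03] op 0.235
j [-48.5   7.7  28.7 122.9   6.3  31.7  64.2]
[[-0.939, 0.005, 0.343], [0.005, 1.0, -0.001], [-0.343, 0.001, -0.939]]
```

View pics/w5.png

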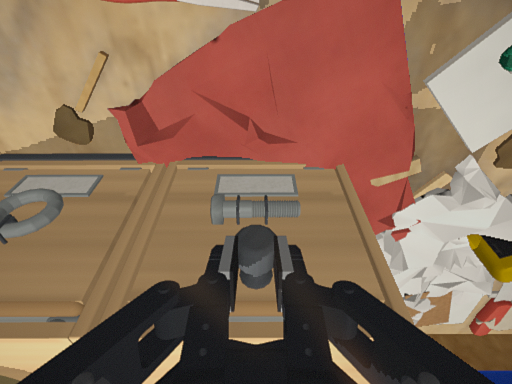

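>>> {"name": "send_rows", "arguments": {"plan": [0, 0, 0, 0, 0, 0, 1, 0, 0, 0, 0, 0, 0, 1, 0, 0, 0, 0, 0, 0, 1]}}

```text
clock: 8.1
ee_pos: [0.5383, 0.1227, 0.1417]
tcp_rot: [[-0.939, 0.005, 0.343], [0.005, 1.0, -0.001], [-0.343, 0.001, -0.939]]
ft_force: [-3.1, -0.5, 5.7]
opening: 0.242
```

View pics/s5.png

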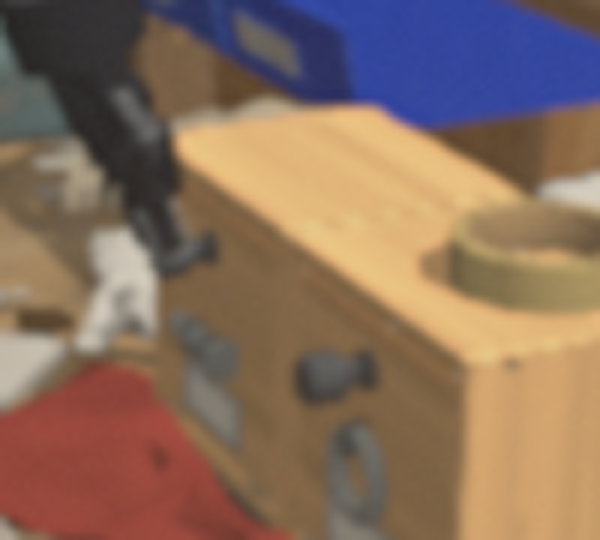

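```bash
cat > arc.py <<'E'
from h import *
H=np.array([.5685,.1226,.028])
def knob(t): return H+np.array([-.032*np.cos(t)-.124*np.sin(t),0,.124*np.cos(t)-.032*np.sin(t)])
OFF=np.array([0,0,.0105])
def pose(t,pitch,yaw=180):
    R=down(yaw,pitch); return knob(t)+R@OFF,R
def arc(ts,ps,fing,start=None):
    plan([(*pose(t,p),1) for t,p in zip(ts,ps)],fing,start,dec=(2,1))
E
python3 - <<'E'
from arc import *
print(pose(0,20)[0])
p0=pose(0,20.05)
ts=np.arange(1,13)*.02
arc(ts,[20]*12,1,p0)
E
```

```text
[0.54009121 0.1226     0.14213323]
12 rows
0,0,0,2.6,0,-0.2,1,0,0,0,2.5,0,-0.2,1,0,0,0,2.6,0,-0.1,1,0,0,0,2.5,0,-0.1,1,0,0,0,2.6,0,0,1,0,0,0,2.6,0,0,1,0,0,0,2.5,0,0.1,1,0,0,0,2.6,0,0.1,1,0,0,0,2.5,0,0.2,1,0,0,0,2.6,0,0.3,1,0,0,0,2.5,0,0.3,1,0,0,0,2.6,0,0.3,1
end [0.5115 0.1226 0.131 ]
```

>>> {"name": "send_rows", "arguments": {"plan": [0, 0, 0, 1.5, 0, -0.5, 1, 0, 0, 0, 1.5, 0, -0.5, 1]}}

```text
clock: 8.35
ee_pos: [0.5377, 0.1226, 0.1418]
tcp_rot: [[-0.937, 0.004, 0.349], [0.005, 1.0, -0.001], [-0.349, 0.001, -0.937]]
ft_force: [13.3, -0.3, -11.8]
opening: 0.236
```

>>> {"name": "send_rows", "arguments": {"plan": [0, 0, 0, 2, 0, -0.5, 1]}}

```text
clock: 8.48
ee_pos: [0.5355, 0.1226, 0.1412]
tcp_rot: [[-0.937, 0.005, 0.348], [0.005, 1.0, -0.001], [-0.348, 0.001, -0.937]]
ft_force: [13.4, 0.2, -15.7]
opening: 0.234
```

>>> {"name": "send_rows", "arguments": {"plan": [0, 0, 0, 2, 0, 0, 1]}}

```text
clock: 8.6
ee_pos: [0.5334, 0.1227, 0.1405]
tcp_rot: [[-0.938, 0.005, 0.348], [0.004, 1.0, -0.001], [-0.348, 0.001, -0.938]]
ft_force: [10.0, -0.0, -9.1]
opening: 0.233
```

>>> {"name": "send_rows", "arguments": {"plan": [0, 0, 0, 2.4, 0, 0.4, 1, 0, 0, 0, 2.4, 0, 0.4, 1, 0, 0, 0, 2.5, 0, 0.2, 1]}}

```text
clock: 8.98
ee_pos: [0.5256, 0.1227, 0.1375]
tcp_rot: [[-0.939, 0.005, 0.345], [0.005, 1.0, -0.001], [-0.345, 0.001, -0.939]]
ft_force: [-2.2, -0.9, 7.4]
opening: 0.233
```

>>> {"name": "send_rows", "arguments": {"plan": [0, 0, 0, 2.5, 0, 0.3, 1, 0, 0, 0, 2.5, 0, 0.3, 1, 0, 0, 0, 2.5, 0, 0.3, 1]}}

```text
clock: 9.35
ee_pos: [0.5193, 0.1227, 0.1349]
tcp_rot: [[-0.938, 0.005, 0.346], [0.005, 1.0, -0.0], [-0.346, 0.001, -0.938]]
ft_force: [-1.5, -3.2, 11.9]
opening: 0.232
```

Run:
```python
from arc import *
s=st()
p=np.array(s['ee_pos'])
for t in np.arange(0.05,.3,.02): print(round(t,2),pose(t,20)[0]-p)
im=ctrl.grab_frame('scene'); cv2.imwrite("pics/s6.png",cv2.resize(cv2.cvtColor(im,cv2.COLOR_RGB2BGR)[130:250,205:325],None,fx=5,fy=5,interpolation=cv2.INTER_CUBIC))
```

```text
t 9.35 p [0.5193 0.1227 0.1349] F [-1.5 -3.2 11.9] T [-0.61 -0.36 -0.2 ] op 0.232
j [-50.1   6.1  28.8 125.6   8.8  30.5  60.9]
[[-0.938, 0.005, 0.346], [0.005, 1.0, -0.0], [-0.346, 0.001, -0.938]]
0.05 [ 0.0146 -0.0001  0.0054]
0.07 [ 0.0122 -0.0001  0.0047]
0.09 [ 0.0098 -0.0001  0.0038]
0.11 [ 0.0074 -0.0001  0.0029]
0.13 [ 0.005  -0.0001  0.002 ]
0.15 [ 0.0026 -0.0001  0.001 ]
0.17 [ 0.0003 -0.0001 -0.    ]
0.19 [-0.0021 -0.0001 -0.0011]
0.21 [-0.0044 -0.0001 -0.0022]
0.23 [-0.0067 -0.0001 -0.0034]
0.25 [-0.0089 -0.0001 -0.0046]
0.27 [-0.0111 -0.0001 -0.0058]
0.29 [-0.0133 -0.0001 -0.0071]
```

View pics/s6.png

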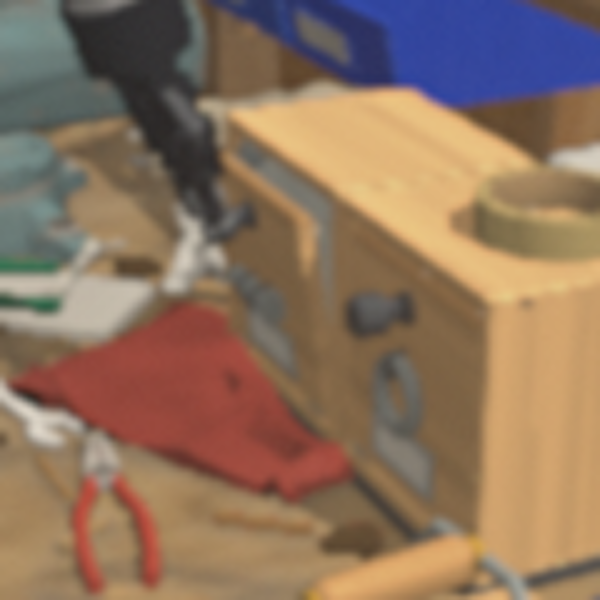

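Run:
```python
from arc import *
p,R=pose(.17,20.2)
ts=np.linspace(.195,.445,11); ps=np.linspace(20,13,11)
arc(ts,ps,1,(p+[0,0,-.0008],R))
print(pose(.445,13)[0])
```

```text
11 rows
0,0,0,3,0,-0.5,1,0,0.02,0,3.3,0,0.4,1,0,0.01,0,3.3,0,0.4,1,0,0.01,0,3.2,0,0.6,1,0,0.01,0,3.3,0,0.7,1,0,0.01,0,3.2,0,0.9,1,0,0.02,0,3.2,0,0.9,1,0,0.01,0,3.1,0,1,1,0,0.01,0,3.2,0,1.2,1,0,0.01,0,3,0,1.3,1,0,0.02,0,3,0,1.3,1
end [0.4886 0.1226 0.116 ]
[0.48860167 0.1226     0.11591818]
```

>>> {"name": "send_rows", "arguments": {"plan": [0, 0, 0, 3, 0, -0.5, 1, 0, 0.02, 0, 3.3, 0, 0.4, 1, 0, 0.01, 0, 3.3, 0, 0.4, 1, 0, 0.01, 0, 3.2, 0, 0.6, 1, 0, 0.01, 0, 3.3, 0, 0.7, 1]}}

```text
clock: 10.02
ee_pos: [0.504, 0.1228, 0.1276]
tcp_rot: [[-0.955, 0.005, 0.296], [0.005, 1.0, -0.001], [-0.296, 0.001, -0.955]]
ft_force: [-2.8, -2.6, 10.6]
opening: 0.237
```

>>> {"name": "send_rows", "arguments": {"plan": [0, 0.01, 0, 3.2, 0, 0.9, 1, 0, 0.02, 0, 3.2, 0, 0.9, 1, 0, 0.01, 0, 3.1, 0, 1, 1, 0, 0.01, 0, 3.2, 0, 1.2, 1, 0, 0.01, 0, 3, 0, 1.3, 1, 0, 0.02, 0, 3, 0, 1.3, 1]}}

```text
clock: 10.78
ee_pos: [0.4839, 0.1228, 0.1154]
tcp_rot: [[-0.977, 0.005, 0.211], [0.005, 1.0, -0.001], [-0.211, 0.0, -0.977]]
ft_force: [-12.4, -3.1, 20.4]
opening: 0.224
```

Run:
```python
from arc import *
s=st()
p=np.array(s['ee_pos']);R=np.array(s['tcp_rot'])
pt=np.degrees(np.arctan2(R[0,2],-R[2,2]));print(pt)
for t in (.38,.4,.42,.44,.46): print(t,pose(t,pt)[0]-p)
ts=np.linspace(.46,.71,10); ps=np.linspace(12.5,5,10)
p,R=pose(.435,13)
arc(ts,ps,1,(p,R))
```

```text
t 10.78 p [0.4839 0.1228 0.1154] F [-12.4  -3.1  20.4] T [-0.67  1.62 -0.21] op 0.224
j [-47.7   8.   27.3 124.5   1.2  37.   67.9]
[[-0.977, 0.005, 0.211], [0.005, 1.0, -0.001], [-0.211, 0.0, -0.977]]
12.186756827840643
0.38 [ 0.0111 -0.0002  0.0057]
0.4 [ 0.0091 -0.0002  0.0041]
0.42 [ 0.0071 -0.0002  0.0025]
0.44 [ 0.0051 -0.0002  0.0009]
0.46 [ 0.0031 -0.0002 -0.0007]
10 rows
0,0.01,0,2.9,0,1.5,1,0,0.01,0,3.3,0,1.7,1,0,0.02,0,3.2,0,1.8,1,0,0.01,0,3.1,0,2,1,0,0.02,0,3,0,2.1,1,0,0.01,0,2.9,0,2.3,1,0,0.02,0,2.9,0,2.3,1,0,0.01,0,2.7,0,2.5,1,0,0.02,0,2.6,0,2.5,1,0,0.01,0,2.5,0,2.7,1
end [0.4643 0.1226 0.0907]
```

>>> {"name": "send_rows", "arguments": {"plan": [0, 0, 0, 0.8, 0, -1.4, 1]}}

```text
clock: 10.9
ee_pos: [0.4838, 0.1228, 0.1158]
tcp_rot: [[-0.977, 0.005, 0.214], [0.005, 1.0, -0.001], [-0.214, -0.0, -0.977]]
ft_force: [0.5, -1.0, 0.7]
opening: 0.221
```

>>> {"name": "send_rows", "arguments": {"plan": [0, 0, 0, 2.9, 0, 0.5, 1]}}

```text
clock: 11.02
ee_pos: [0.4828, 0.1228, 0.115]
tcp_rot: [[-0.976, 0.005, 0.218], [0.005, 1.0, -0.001], [-0.218, 0.0, -0.976]]
ft_force: [3.5, -1.2, 0.6]
opening: 0.22
```

Run:
```python
from arc import *
ts=np.linspace(.475,.72,14)
arc(ts,[12.5]*14,1,pose(.455,12.5))
```

```text
14 rows
0,0,0,2.2,0,1.2,1,0,0,0,2.1,0,1.2,1,0,0,0,2.1,0,1.3,1,0,0,0,2.1,0,1.2,1,0,0,0,2,0,1.3,1,0,0,0,2,0,1.4,1,0,0,0,2,0,1.4,1,0,0,0,1.9,0,1.4,1,0,0,0,1.9,0,1.5,1,0,0,0,1.9,0,1.5,1,0,0,0,1.9,0,1.5,1,0,0,0,1.8,0,1.6,1,0,0,0,1.8,0,1.6,1,0,0,0,1.8,0,1.6,1
end [0.465  0.1226 0.0899]
```

>>> {"name": "send_rows", "arguments": {"plan": [0, 0, 0, 2.2, 0, 1, 1, 0, 0, 0, 2.1, 0, 1.1, 1, 0, 0, 0, 2.1, 0, 1.2, 1]}}

```text
clock: 11.4
ee_pos: [0.477, 0.1228, 0.1103]
tcp_rot: [[-0.976, 0.005, 0.217], [0.005, 1.0, -0.001], [-0.217, -0.0, -0.976]]
ft_force: [-2.3, -1.2, 4.8]
opening: 0.216
```

>>> {"name": "send_rows", "arguments": {"plan": [0, 0, 0, 2.1, 0, 1.1, 1, 0, 0, 0, 2, 0, 1.2, 1, 0, 0, 0, 2, 0, 1.3, 1]}}

```text
clock: 11.78
ee_pos: [0.4715, 0.1228, 0.1053]
tcp_rot: [[-0.976, 0.005, 0.217], [0.005, 1.0, -0.001], [-0.217, -0.0, -0.976]]
ft_force: [-3.9, -3.3, 7.0]
opening: 0.213
```

>>> {"name": "send_rows", "arguments": {"plan": [0, 0, 0, 2.2, 0, 0.9, 1, 0, 0, 0, 2.1, 0, 1.1, 1, 0, 0, 0, 2.1, 0, 1.2, 1]}}

```text
clock: 12.15
ee_pos: [0.4622, 0.1228, 0.0995]
tcp_rot: [[-0.978, 0.005, 0.209], [0.004, 1.0, -0.002], [-0.209, -0.001, -0.978]]
ft_force: [-9.3, -0.7, 9.4]
opening: 0.166
```

>>> {"name": "send_rows", "arguments": {"plan": [0, 0, 0, 2, 0, 1.2, 1, 0, 0, 0, 2, 0, 1.3, 1]}}

```text
clock: 12.4
ee_pos: [0.4594, 0.1228, 0.0962]
tcp_rot: [[-0.978, 0.005, 0.211], [0.004, 1.0, -0.002], [-0.211, -0.001, -0.978]]
ft_force: [-7.7, -1.5, 6.6]
opening: 0.166
```

Run:
```python
from arc import *
s=st()
im=ctrl.grab_frame('scene'); cv2.imwrite("pics/s7.png",cv2.resize(cv2.cvtColor(im,cv2.COLOR_RGB2BGR)[130:250,205:325],None,fx=5,fy=5,interpolation=cv2.INTER_CUBIC))
im=ctrl.grab_frame('wrist'); cv2.imwrite("pics/w7.png",cv2.cvtColor(im,cv2.COLOR_RGB2BGR))
```

```text
t 12.4 p [0.4594 0.1228 0.0962] F [-7.7 -1.5  6.6] T [-0.12  1.44 -0.07] op 0.166
j [-49.    7.4  27.1 128.3   2.5  33.9  65.4]
[[-0.978, 0.005, 0.211], [0.004, 1.0, -0.002], [-0.211, -0.001, -0.978]]
```

View pics/s7.png

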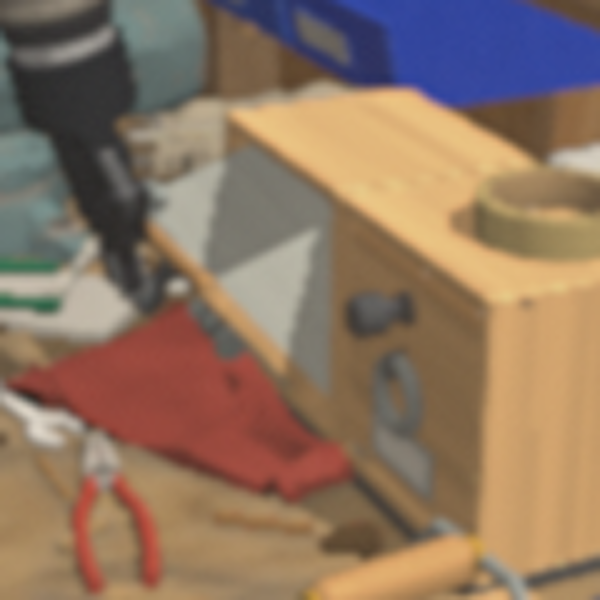

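View pics/w7.png

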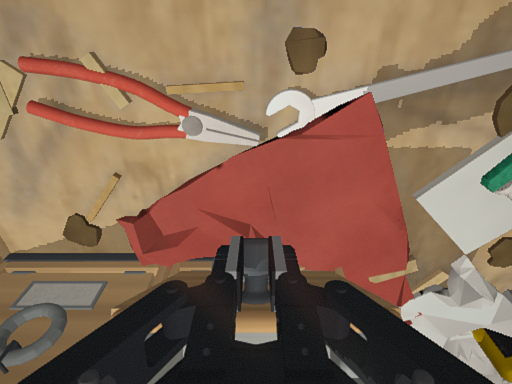

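>>> {"name": "send_rows", "arguments": {"plan": [0, 0, 0, 1.5, 0, 1.5, 1, 0, 0, 0, 1.5, 0, 1.5, 1, 0, 0, 0, 1.5, 0, 1.5, 1]}}

```text
clock: 12.88
ee_pos: [0.4573, 0.1229, 0.0928]
tcp_rot: [[-0.977, 0.005, 0.212], [0.005, 1.0, -0.002], [-0.212, -0.001, -0.977]]
ft_force: [-18.3, -3.6, 36.7]
opening: 0.163
```

Run:
```python
from arc import *
s=st()
for t in (.5,.6,.65,.7):
    for y in (-.078,.078):
        p=H+np.array([-.006*np.cos(t)-.148*np.sin(t),y,.148*np.cos(t)-.006*np.sin(t)])
        print(t,y,(proj('scene',p)-[205,130])*5, proj('top',p))
for t in (.6,.65,.7): print(knob(t))
im=ctrl.grab_frame('scene'); cv2.imwrite("pics/s8.png",cv2.resize(cv2.cvtColor(im,cv2.COLOR_RGB2BGR)[130:250,205:325],None,fx=5,fy=5,interpolation=cv2.INTER_CUBIC))
im=ctrl.grab_frame('top'); cv2.imwrite("pics/t8.png",cv2.resize(cv2.cvtColor(im,cv2.COLOR_RGB2BGR)[80:280,150:350],None,fx=3,fy=3,interpolation=cv2.INTER_CUBIC))
```

```text
t 12.88 p [0.4573 0.1229 0.0928] F [-18.3  -3.6  36.7] T [-0.99  2.2  -0.26] op 0.163
j [-49.1   7.5  27.  128.8   2.5  33.3  65.2]
[[-0.977, 0.005, 0.212], [0.005, 1.0, -0.002], [-0.212, -0.001, -0.977]]
0.5 -0.078 [223.6413 256.0603] [244.8452 192.8493]
0.5 0.078 [135.54   177.9407] [184.8177 175.258 ]
0.6 -0.078 [205.4668 271.6165] [243.4507 198.2432]
0.6 0.078 [119.2208 191.7301] [183.7224 180.6831]
0.65 -0.078 [196.8645 279.9945] [242.8006 200.8363]
0.65 0.078 [111.5172 199.1791] [183.2474 183.3007]
0.7 -0.078 [188.6216 288.7391] [242.1845 203.3491]
0.7 0.078 [104.1495 206.9686] [182.8224 185.8438]
[0.4721 0.1226 0.1123]
[0.468  0.1226 0.1073]
[0.4641 0.1226 0.1022]
```

View pics/s8.png

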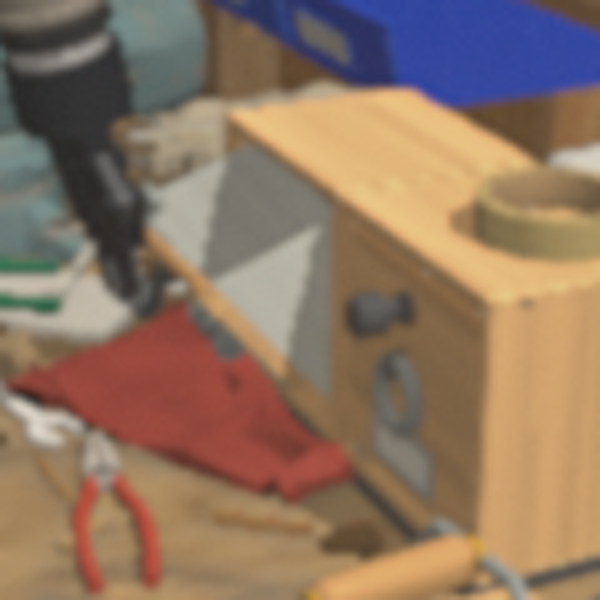

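View pics/t8.png

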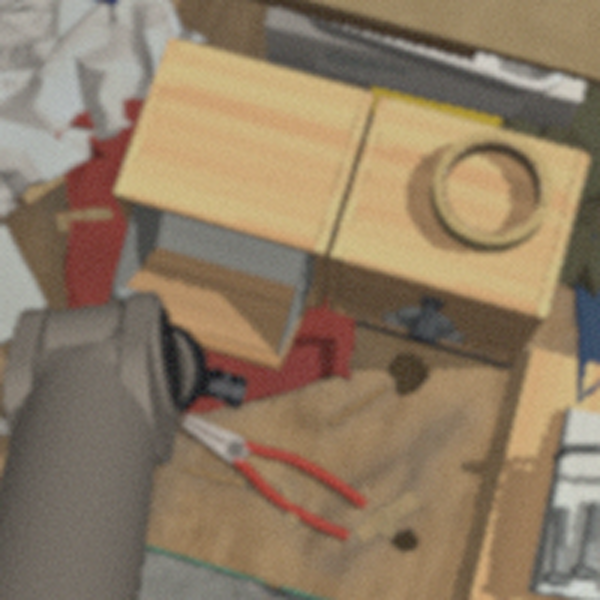

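>>> {"name": "send_rows", "arguments": {"plan": [0, 0, 0, 0.5, 0, -1.5, 1]}}

```text
clock: 13.1
ee_pos: [0.4571, 0.1228, 0.0934]
tcp_rot: [[-0.977, 0.005, 0.214], [0.005, 1.0, -0.001], [-0.214, -0.0, -0.977]]
ft_force: [-5.2, -0.6, 7.3]
opening: 0.166
```

>>> {"name": "send_rows", "arguments": {"plan": [0, 0, 0, 1.5, 0, 0.5, 1]}}

```text
clock: 13.22
ee_pos: [0.4568, 0.1229, 0.0935]
tcp_rot: [[-0.976, 0.005, 0.216], [0.005, 1.0, -0.001], [-0.216, 0.0, -0.976]]
ft_force: [-7.5, -3.1, 19.5]
opening: 0.15
```

>>> {"name": "send_rows", "arguments": {"plan": [0, 0, 0, 0, 0, -1, 0.5, 0, 0, 0, 0, 0, 0, -0.5, 0, 0, 0, 0, 0, 0, -1, 0, 0, 0, 0, 0, -10, -1, 0, 0, 0, 8, 0, -20, -1, 0, 0, 0, 10, 0, -25, -1, 0, 0, 0, 10, 0, -30, -1, 0, 0, 0, 10, 0, -30, -1, 0, 0, 0, 0, 0, 0, -1]}}

```text
clock: 14.35
ee_pos: [0.3962, 0.1243, 0.2002]
tcp_rot: [[-0.975, 0.003, 0.222], [0.004, 1.0, 0.003], [-0.222, 0.004, -0.975]]
ft_force: [-0.2, -0.4, -0.7]
opening: 1.002
```

Run:
```python
from arc import *
s=st()
for n in ('wrist','top'):
    im=ctrl.grab_frame(n); cv2.imwrite(f"pics/{n}9.png",cv2.cvtColor(im,cv2.COLOR_RGB2BGR))
for t in (.6,.65,.7):
    for y in (-.078,.078):
        p=H+np.array([-.006*np.cos(t)-.148*np.sin(t),y,.148*np.cos(t)-.006*np.sin(t)])
        print(t,y,proj('wrist',p,s), proj('top',p))
```

```text
t 14.35 p [0.3962 0.1243 0.2002] F [-0.2 -0.4 -0.7] T [-0.    0.22 -0.01] op 1.002
j [-54.4 -10.8  23.  128.   13.7  51.5  50.8]
[[-0.975, 0.003, 0.222], [0.004, 1.0, 0.003], [-0.222, 0.004, -0.975]]
0.6 -0.078 [171.2824 269.5034] [243.4507 198.2432]
0.6 0.078 [336.1771 268.3822] [183.7224 180.6831]
0.65 -0.078 [171.488  261.5086] [242.8006 200.8363]
0.65 0.078 [335.8803 260.3965] [183.2474 183.3007]
0.7 -0.078 [171.8076 253.5304] [242.1845 203.3491]
0.7 0.078 [335.4751 252.4288] [182.8224 185.8438]
```

View pics/wrist9.png

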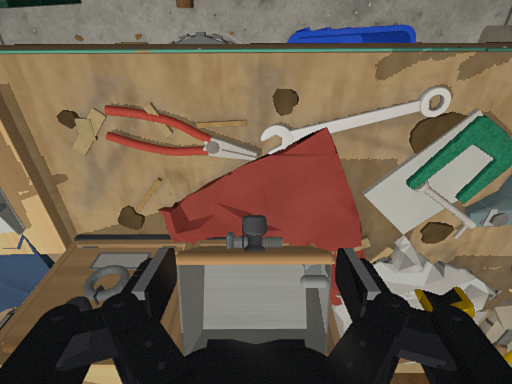

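View pics/top9.png

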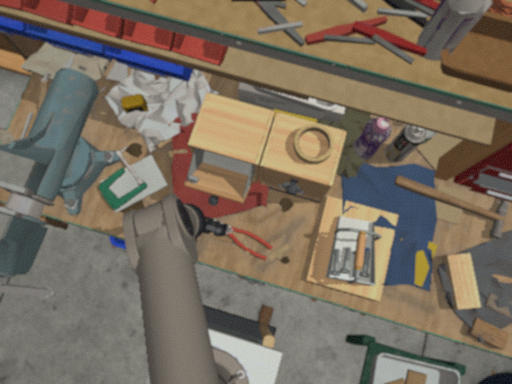

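Run:
```python
from arc import *
s=dict(ee_pos=[.3962,.1243,.2002],tcp_rot=np.array([[-.975,.003,.222],[.004,1,.003],[-.222,.004,-.975]]))
im=cv2.imread('pics/wrist9.png')
cv2.imwrite('pics/w9z.png',cv2.resize(im[200:290,165:345],None,fx=4.4,fy=4.4,interpolation=cv2.INTER_CUBIC))
for t in (.6,.65,.7):
    for (x,z) in ((-.006,.148),(.006,.148),(-.037,.124)):
        p=H+np.array([x*np.cos(t)-z*np.sin(t),0,z*np.cos(t)+x*np.sin(t)]); q=proj('wrist',p,s)
        print(t,x,q,(q-[165,200])*4.4)
```

```text
0.6 -0.006 [253.74359521 269.02346164] [390.47181892 303.70323119]
0.6 0.006 [253.8165943  281.87528171] [390.7930149  360.25123954]
0.6 -0.037 [253.69466239 233.47141072] [390.25651451 147.27420716]
0.65 -0.006 [253.70158093 261.03222609] [390.28695609 268.5417948 ]
0.65 0.006 [253.77088371 273.96921646] [390.59188834 325.46455242]
0.65 -0.037 [253.67140306 227.35395305] [390.15417347 120.35739344]
0.7 -0.006 [253.66219142 253.05827909] [390.11364224 233.456428  ]
0.7 0.006 [253.7273673  265.99399462] [390.40041614 290.37357633]
0.7 -0.037 [253.65072205 221.41646429] [390.063177    94.23244287]
```

View pics/w9z.png

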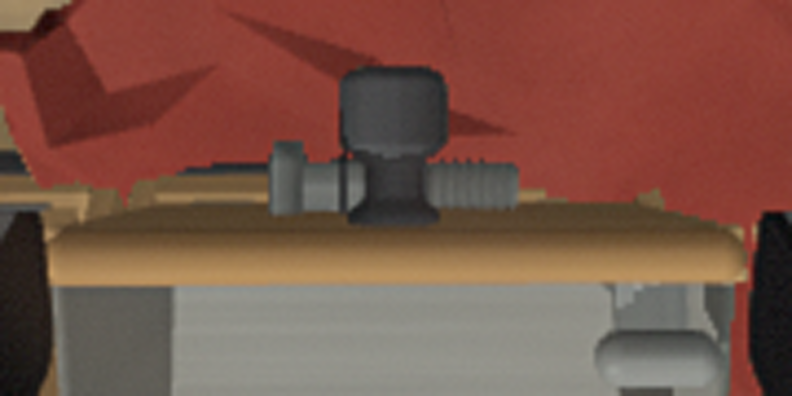

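Run:
```python
from h import *
plan([((.39,.10,.36),down(180,0),4),((.37,-.27,.36),down(187,0),9)],-1)
```

```text
13 rows
0,0.06,0,-8,-6,-40,-1,0,0.05,0,-5,-6,-40,-1,0,0.06,0,-3,-6,-40,-1,0,0.05,0,0,-5,-41,-1,0,0,-0.01,2,-41,0,-1,0,0,-0.01,2,-41,0,-1,0,0,-0.02,3,-41,0,-1,0,0,-0.01,4,-41,0,-1,0,0,-0.02,4,-41,0,-1,0,0,-0.01,5,-41,0,-1,0,0,-0.02,5,-41,0,-1,0,0,-0.01,6,-41,0,-1,0,0,-0.02,7,-41,0,-1
end [ 0.3696 -0.2705  0.3598]
```

>>> {"name": "send_rows", "arguments": {"plan": [0, 0.06, 0, -8, -6, -40, -1, 0, 0.05, 0, -5, -6, -40, -1, 0, 0.06, 0, -3, -6, -40, -1, 0, 0.05, 0, 0, -5, -41, -1]}}

```text
clock: 14.95
ee_pos: [0.3897, 0.0997, 0.3602]
tcp_rot: [[-1.0, 0.006, -0.003], [0.006, 1.0, -0.002], [0.003, -0.002, -1.0]]
ft_force: [-0.1, 1.1, -0.3]
opening: 0.999
```

>>> {"name": "send_rows", "arguments": {"plan": [0, 0, -0.01, 2, -41, 0, -1, 0, 0, -0.01, 2, -41, 0, -1, 0, 0, -0.02, 3, -41, 0, -1, 0, 0, -0.01, 4, -41, 0, -1, 0, 0, -0.02, 4, -41, 0, -1, 0, 0, -0.01, 5, -41, 0, -1, 0, 0, -0.02, 5, -41, 0, -1, 0, 0, -0.01, 6, -41, 0, -1, 0, 0, -0.02, 7, -41, 0, -1, 0, 0, 0, 0, 0, 0, -1, 0, 0, 0, 0, 0, 0, -1]}}

```text
clock: 16.32
ee_pos: [0.3697, -0.2695, 0.3595]
tcp_rot: [[-0.992, -0.125, -0.001], [-0.125, 0.992, -0.0], [0.001, -0.0, -1.0]]
ft_force: [-0.3, -0.5, -0.7]
opening: 1.002
```

Run:
```python
from h import *
s=st()
im=ctrl.grab_frame('wrist'); cv2.imwrite("pics/w10.png",cv2.cvtColor(im,cv2.COLOR_RGB2BGR))
import pickle;pickle.dump(s,open('s10.pkl','wb'))
im=ctrl.grab_frame('top'); cv2.imwrite("pics/t10.png",cv2.cvtColor(im,cv2.COLOR_RGB2BGR))
```

```text
t 16.32 p [ 0.3697 -0.2695  0.3595] F [-0.3 -0.5 -0.7] T [-0.01  0.    0.04] op 1.002
j [-51.1 -16.   67.9 101.1  14.9  85.3 112. ]
[[-0.992, -0.125, -0.001], [-0.125, 0.992, -0.0], [0.001, -0.0, -1.0]]
```

View pics/w10.png

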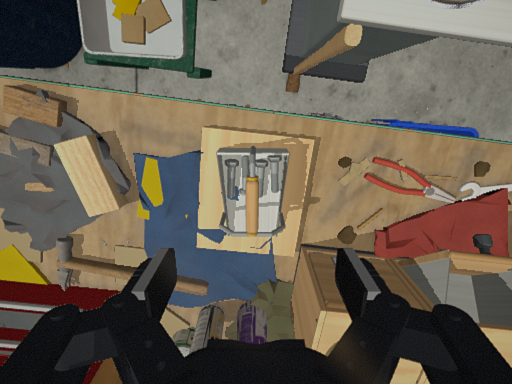

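Run:
```python
import cv2
im=cv2.imread('pics/w10.png')
cv2.imwrite('pics/w10z.png',cv2.resize(im[120:260,190:330],None,fx=4.2,fy=4.2,interpolation=cv2.INTER_CUBIC))
```

```text
(no output)
```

View pics/w10z.png

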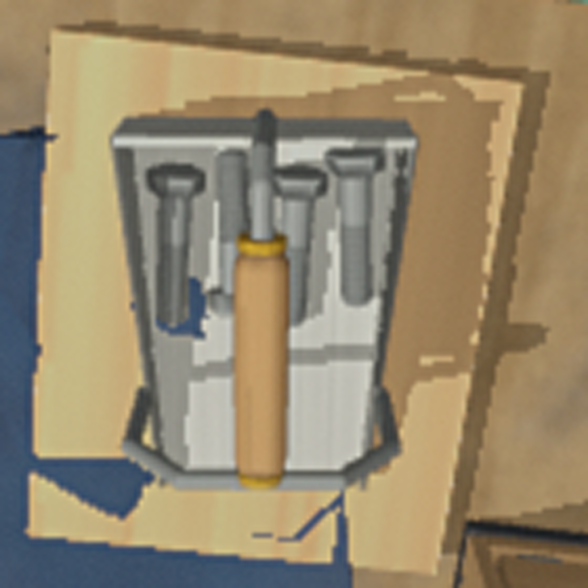

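Run:
```python
from h import *
import pickle;s=pickle.load(open('s10.pkl','rb'))
g=lambda X,Y,z:onz('wrist',190+X/4.2,120+Y/4.2,z,s)
a=g(262,240,.122);b=g(261,485,.122);d=b-a
print(a,b,np.linalg.norm(d),np.degrees(np.arctan2(d[1],d[0])),(a+b)/2)
L=g(113,128,.066);Rr=g(417,128,.066);e=Rr-L;print(L,Rr,np.linalg.norm(e),np.degrees(np.arctan2(-e[0],e[1])),(L+Rr)/2)
for q in (g(140,390,.05),g(383,390,.05)):print(q)
```

```text
[ 0.39714576 -0.27039911  0.122     ] [ 0.49149104 -0.25933465  0.122     ] 0.09499185675625481 6.688878849526173 [ 0.4443184  -0.26486688  0.122     ]
[ 0.37572857 -0.33128668  0.066     ] [ 0.36123878 -0.21532851  0.066     ] 0.11685996276077022 7.122592843487727 [ 0.36848368 -0.27330759  0.066     ]
[ 0.49036364 -0.31262099  0.05      ]
[ 0.47743034 -0.20909935  0.05      ]
```

Run:
```python
from h import *
R=down(187,22);t=np.array([.4443,-.265,.116])+R[:,2]*.014
print(t)
plan([(t-R[:,2]*.10,R,6),(t,R,6)],-1)
```

```text
[ 0.4495054  -0.26436086  0.10301943]
12 rows
0,-0.06,0,-7,-1,27,-1,0,-0.06,0,-5,-1,28,-1,0,-0.07,0,-4,-1,28,-1,0,-0.06,0,-2,-1,28,-1,0,-0.07,0,0,-1,28,-1,0,-0.06,0.01,2,0,29,-1,0,0,0,0,0,17,-1,0,0,0,0,0,17,-1,0,0,0,0,0,16,-1,0,0,0,0,0,17,-1,0,0,0,0,0,16,-1,0,0,0,0,0,17,-1
end [ 0.4492 -0.264   0.1024]
```

>>> {"name": "send_rows", "arguments": {"plan": [0, -0.06, 0, -7, -1, 27, -1, 0, -0.06, 0, -5, -1, 28, -1, 0, -0.07, 0, -4, -1, 28, -1, 0, -0.06, 0, -2, -1, 28, -1, 0, -0.07, 0, 0, -1, 28, -1, 0, -0.06, 0, 2, 0, 29, -1, 0, 0, 0, 0, 0, 0, -1]}}

```text
clock: 17.3
ee_pos: [0.4102, -0.2682, 0.1935]
tcp_rot: [[-0.923, -0.126, 0.364], [-0.116, 0.992, 0.049], [-0.367, 0.003, -0.93]]
ft_force: [0.6, 0.4, -0.1]
opening: 1.004
```

Run:
```python
from h import *
s=st()
im=ctrl.grab_frame('wrist'); cv2.imwrite("pics/w11.png",cv2.cvtColor(im,cv2.COLOR_RGB2BGR))
```

```text
t 17.3 p [ 0.4102 -0.2682  0.1935] F [ 0.6  0.4 -0.1] T [-0.06  0.41  0.06] op 1.004
j [-50.  -25.5  73.8 124.2  17.8  45.8 112.9]
[[-0.923, -0.126, 0.364], [-0.116, 0.992, 0.049], [-0.367, 0.003, -0.93]]
```

View pics/w11.png

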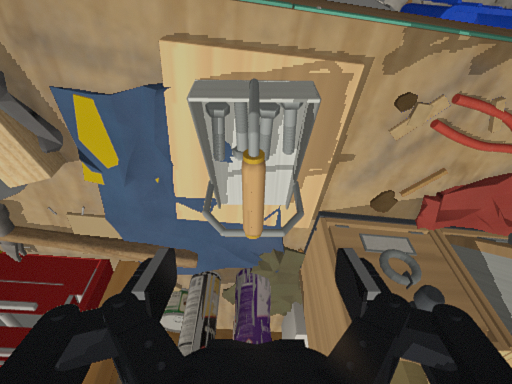

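Run:
```python
from h import *
s=dict(ee_pos=[.4102,-.2682,.1935],tcp_rot=np.array([[-0.923, -0.126, 0.364], [-0.116, 0.992, 0.049], [-0.367, 0.003, -0.93]]))
for u,v in ((255,157),(253.5,235)): print(onz('wrist',u,v,.122,s))
R=down(187,22);t=np.array([.4443,-.265,.116])+R[:,2]*.014
plan([(t,R,6)],-1)
```

```text
[ 0.3959219  -0.26998447  0.122     ]
[ 0.48835238 -0.26001736  0.122     ]
6 rows
0,0,0,0,0,17,-1,0,0,0,0,0,17,-1,0,0,0,0,0,16,-1,0,0,0,0,0,17,-1,0,0,0,0,0,16,-1,0,-0.01,0,-1,0,17,-1
end [ 0.4496 -0.2642  0.103 ]
```

Both looks agree, so I'll advance and grip.

>>> {"name": "send_rows", "arguments": {"plan": [0, 0, 0, 0, 0, 17, -1, 0, 0, 0, 0, 0, 17, -1, 0, 0, 0, 0, 0, 17, -1, 0, 0, 0, 0, 0, 17, -1, 0, 0, 0, 0, 0, 16, -1, 0, 0, 0, 0, 0, 16, -1, 0, 0, 0, 0, 0, 0, -1]}}

```text
clock: 18.23
ee_pos: [0.4279, -0.2467, 0.1286]
tcp_rot: [[-0.919, -0.119, 0.375], [-0.117, 0.993, 0.029], [-0.376, -0.017, -0.926]]
ft_force: [-0.5, -0.4, 0.5]
opening: 0.999
```

>>> {"name": "send_rows", "arguments": {"plan": [0, 0, 0, 0, 0, 0, 0, 0, 0, 0, 0, 0, 0, 0.4, 0, 0, 0, 0, 0, 0, 0.6, 0, 0, 0, 0, 0, 0, 0.8, 0, 0, 0, 0, 0, 0, 1, 0, 0, 0, 0, 0, 0, 1, 0, 0, 0, 0, 0, 0, 1]}}

```text
clock: 19.1
ee_pos: [0.4285, -0.2474, 0.129]
tcp_rot: [[-0.919, -0.118, 0.376], [-0.116, 0.993, 0.029], [-0.377, -0.017, -0.926]]
ft_force: [0.9, -0.5, -0.9]
opening: 0.002
```

Run:
```python
from h import *
s=st()
im=ctrl.grab_frame('wrist'); cv2.imwrite("pics/w12.png",cv2.cvtColor(im,cv2.COLOR_RGB2BGR))
im=ctrl.grab_frame('scene'); cv2.imwrite("pics/s12.png",cv2.resize(cv2.cvtColor(im,cv2.COLOR_RGB2BGR)[170:330,200:380],None,fx=4,fy=4,interpolation=cv2.INTER_CUBIC))
```

```text
t 19.1 p [ 0.4285 -0.2474  0.129 ] F [ 0.9 -0.5 -0.9] T [0.01 0.38 0.  ] op 0.002
j [-62.7 -28.3  83.4 129.5  30.1  36.8 100.1]
[[-0.919, -0.118, 0.376], [-0.116, 0.993, 0.029], [-0.377, -0.017, -0.926]]
```

View pics/w12.png

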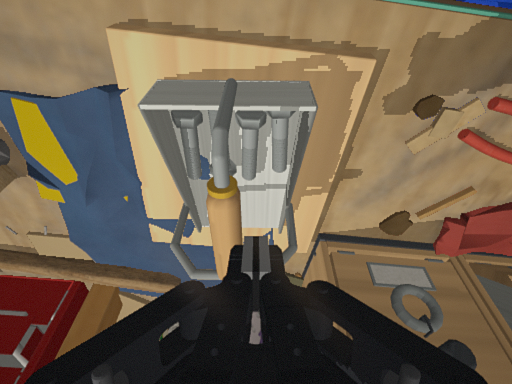

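View pics/s12.png

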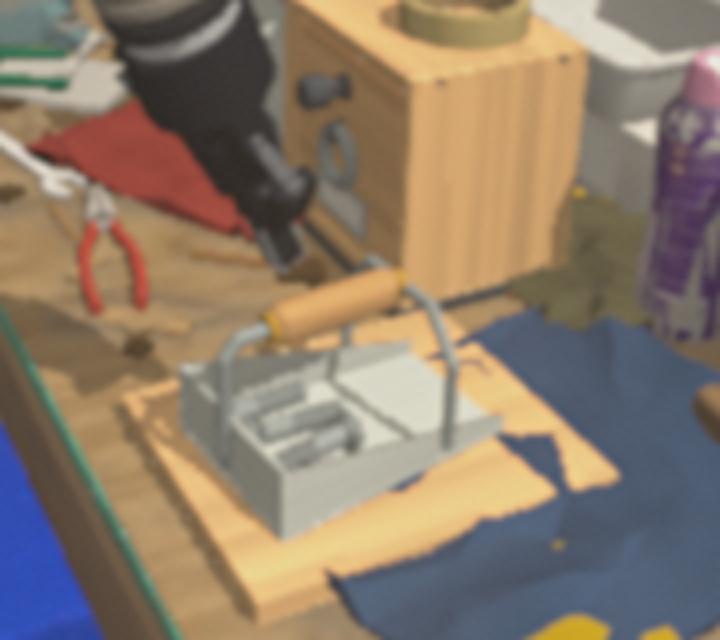

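```bash
cat > kin.py <<'E'
import numpy as np
from scipy.optimize import least_squares
from scipy.spatial.transform import Rotation as Ro
S=[([-74.19794,22.87389,2.57986,88.11417,-1.07204,69.15023,-2.90574],[.23769,.60427,.21564],[[-9.30618135e-01,3.65991139e-01,-6.1e-04],[3.65991626e-01,9.30616212e-01,-1.896e-03],[-1.26e-04,-1.988e-03,-1]]),
([-46.5,-3.,25.2,100.7,1.3,82.,68.3],[.4403,.1166,.3594],[[-1,.004,0],[.004,1,0],[0,0,-1]]),
([-41.1,12.8,28.7,101.3,-6.6,67.6,79.2],[.5352,.1179,.2348],[[-1,.005,-.001],[.005,1,0],[.001,0,-1]]),
([-39.9,18.,27.5,106.9,-9.7,57.5,81.4],[.5355,.1224,.1487],[[-1,.005,-.002],[.005,1,-.001],[.002,-.001,-1]]),
([-40.7,15.5,28.1,104.5,-8.2,62.,80.1],[.5357,.1226,.1872],[[-1,.005,-.001],[.005,1,0],[.001,0,-1]]),
([-48.5,7.7,28.7,122.9,6.3,31.7,64.2],[.5383,.1226,.1417],[[-.939,.005,.343],[.005,1,-.001],[-.343,.001,-.939]]),
([-50.1,6.1,28.8,125.6,8.8,30.5,60.9],[.5193,.1227,.1349],[[-.938,.005,.346],[.005,1,0],[-.346,.001,-.938]]),
([-47.7,8.,27.3,124.5,1.2,37.,67.9],[.4839,.1228,.1154],[[-.977,.005,.211],[.005,1,-.001],[-.211,0,-.977]]),
([-49.,7.4,27.1,128.3,2.5,33.9,65.4],[.4594,.1228,.0962],[[-.978,.005,.211],[.004,1,-.002],[-.211,-.001,-.978]]),
([-54.4,-10.8,23.,128.,13.7,51.5,50.8],[.3962,.1243,.2002],[[-.975,.003,.222],[.004,1,.003],[-.222,.004,-.975]]),
([-51.1,-16.,67.9,101.1,14.9,85.3,112.],[.3697,-.2695,.3595],[[-.992,-.125,-.001],[-.125,.992,0],[.001,0,-1]]),
([-50.,-25.5,73.8,124.2,17.8,45.8,112.9],[.4102,-.2682,.1935],[[-.923,-.126,.364],[-.116,.992,.049],[-.367,.003,-.93]]),
([-62.7,-28.3,83.4,129.5,30.1,36.8,100.1],[.4285,-.2474,.129],[[-.919,-.118,.376],[-.116,.993,.029],[-.377,-.017,-.926]])]
def rz(a):c,s=np.cos(a),np.sin(a);return np.array([[c,-s,0],[s,c,0],[0,0,1]])
def ry(a):c,s=np.cos(a),np.sin(a);return np.array([[c,0,s],[0,1,0],[-s,0,c]])
def fk(q,P,full=False):
    # P: sg1,sg3,sg5,sg7 fixed -; offsets: vectors between
    q=np.radians(q);R=np.eye(3);p=np.zeros(3);out=[]
    V=np.reshape(P[:24],(8,3))
    for i in range(7):
        p=p+R@V[i]
        ax=np.array([0,0,SG[i]]) if i%2==0 else np.array([0,SG[i],0])
        out.append((p.copy(),R@ax))
        R=R@(rz(SG[i]*q[i]) if i%2==0 else ry(SG[i]*q[i]))
    p=p+R@V[7]
    R=R@rz(P[24])
    if full:return p,R,out
    return p,R
SG=[-1,1,-1,1,-1,1,-1]
E
cat > fit.py <<'E'
from kin import *
import kin,itertools,pickle
best=None
P0=np.zeros(25)
for z,i in ((.3,0),(.1,1),(.2,2),(.2,3),(.2,4),(.15,5),(.1,6),(.15,7)): P0[3*i+2]=z
mask=np.zeros(25)
def res(P):
    r=[]
    for q,p,R in S:
        pp,RR=fk(q,P); r+=list((pp-p)*1000); r+=list(((RR-np.array(R)).ravel())*100)
    return np.array(r+list((P[:24]-P0[:24])*1.0))
for sg in itertools.product((-1,1),repeat=2):
  for s4 in (-1,1):
   for a in (0,1.57,3.14,-1.57):
    kin.SG[:]=[-1,1,sg[0],s4,sg[1],s4 if False else 1,-1]
    p=P0.copy();p[24]=a
    try: o=least_squares(res,p,max_nfev=30)
    except Exception: continue
    if best is None or o.cost<best[0]: best=(o.cost,list(kin.SG),o.x); print(best[0],best[1])
for s7 in (1,-1):
    kin.SG[:]=best[1];kin.SG[6]=s7
    o=least_squares(res,best[2],max_nfev=200);print(s7,o.cost)
    if o.cost<=best[0]:best=(o.cost,list(kin.SG),o.x)
kin.SG[:]=best[1]
np.set_printoptions(precision=4,suppress=True)
print(best[1],np.reshape(best[2][:24],(8,3)),best[2][24])
for q,p,R in S:
    pp,RR=fk(q,best[2]);print((pp-p)*1000,np.degrees(np.linalg.norm(Ro.from_matrix(RR.T@Ro.from_matrix(R).as_matrix()).as_rotvec())))
pickle.dump(best,open('kin.pkl','wb'))
E
python3 fit.py
```

```text
412025.0390113799 [-1, 1, -1, -1, -1, 1, -1]
412024.15648180177 [-1, 1, -1, -1, -1, 1, -1]
1.2938292109533387 [-1, 1, -1, 1, -1, 1, -1]
1.2938292109429275 [-1, 1, -1, 1, -1, 1, -1]
1.2938292109328533 [-1, 1, -1, 1, -1, 1, -1]
1 88555.35920739039
-1 1.2938292109313883
[-1, 1, -1, 1, -1, 1, -1] [[-0.0043 -0.0061  0.2295]
 [ 0.0015 -0.0072  0.0295]
 [-0.0003 -0.0072  0.262 ]
 [-0.0004 -0.015   0.262 ]
 [-0.0006 -0.015   0.2642]
 [ 0.0011  0.0005  0.2142]
 [ 0.0003  0.0005  0.1525]
 [-0.0051 -0.0014  0.2025]] 1.570729045700474
[0.0608 0.0733 0.0292] 0.0038601170802139797
[-0.1139 -0.0542 -0.0511] 0.04819005016964727
[-0.0194 -0.4773  0.1857] 0.045172287297332435
[ 0.0691 -0.0337 -0.3068] 0.026647679665805127
[0.112  0.1137 0.3562] 0.05527606878612544
[ 0.1363 -0.1279 -0.0541] 0.05748133641163722
[-0.219   0.4767  0.0852] 0.06633359538006485
[-0.268   0.6348 -0.0736] 0.07305702785777791
[-0.1183 -0.4603 -0.2871] 0.047922813144776935
[ 0.2194 -0.1592  0.2935] 0.11618972172205062
[ 0.0056 -0.0087 -0.255 ] 0.10022401614787622
[0.2482 0.3138 0.0803] 0.09300636914478816
[-0.113  -0.291  -0.0023] 0.09410893924865128
```

```bash
cat > sim.py <<'E'
from kin import *
import kin,pickle
b=pickle.load(open('kin.pkl','rb'));kin.SG[:]=b[1];P=b[2]
LO=np.array([-161.44,-28.35,-78.24,0,-78.03,13.02,-168.23]);HI=np.array([161.44,127.94,83.42,140.83,258.03,114.36,168.23])
def jac(q):
    p,R,o=fk(q,P,True)
    return p,R,np.array([np.r_[np.cross(a,p-c),a] for c,a in o]).T
def step(q,tp,tR,W=None,sub=4,lam=1e-3,null=None):
    q=np.array(q,float)
    for k in range(sub):
        p,R,J=jac(q)
        e=np.r_[tp-p,Ro.from_matrix(tR@R.T).as_rotvec()]/(sub-k)
        Wi=np.eye(7) if W is None else W
        dq=Wi@J.T@np.linalg.solve(J@Wi@J.T+lam**2*np.eye(6),e)
        if null is not None: dq=dq+(np.eye(7)-np.linalg.pinv(J)@J)@(null(q))
        q=np.clip(q+np.degrees(dq),LO,HI)
    return q
def run(q,rows,**k):
    """rows: n x 7 tool-frame rows from the FK pose of q"""
    p,R=fk(q,P);Q=[]
    for r in np.reshape(rows,(-1,7)):
        p=p+R@r[3:6]/1000;R=R@Ro.from_rotvec(r[:3]).as_matrix();q=step(q,p,R,**k);Q.append(q)
    return np.array(Q)
E
python3 - <<'E'
from sim import *
np.set_printoptions(precision=1,suppress=True)
A=[0,0,0,0,0,-51,-1]*4+[0, 0, -0.03, -31, -32, 5, -1, 0, 0, -0.03, -30, -32, 5, -1, 0, 0, -0.03, -28, -33, 5, -1, 0, 0, -0.03, -28, -34, 5, -1, 0, 0, -0.03, -26, -35, 5, -1, 0, 0, -0.03, -25, -36, 5, -1, 0, 0, -0.03, -24, -37, 5, -1, 0, 0, -0.03, -23, -37, 5, -1, 0, 0, -0.03, -22, -38, 5, -1, 0, 0, -0.03, -21, -39, 5, -1, 0, 0, -0.04, -20, -39, 5, -1, 0, 0, -0.03, -19, -40, 6, -1]
print(run(S[0][0],A)[-1],S[1][0])
B=[0, 0.06, 0, -8, -6, -40, -1, 0, 0.05, 0, -5, -6, -40, -1, 0, 0.06, 0, -3, -6, -40, -1, 0, 0.05, 0, 0, -5, -41, -1,0, 0, -0.01, 2, -41, 0, -1, 0, 0, -0.01, 2, -41, 0, -1, 0, 0, -0.02, 3, -41, 0, -1, 0, 0, -0.01, 4, -41, 0, -1, 0, 0, -0.02, 4, -41, 0, -1, 0, 0, -0.01, 5, -41, 0, -1, 0, 0, -0.02, 5, -41, 0, -1, 0, 0, -0.01, 6, -41, 0, -1, 0, 0, -0.02, 7, -41, 0, -1]
print(run(S[9][0],B)[-1],S[10][0])
C=[0, -0.06, 0, -7, -1, 27, -1, 0, -0.06, 0, -5, -1, 28, -1, 0, -0.07, 0, -4, -1, 28, -1, 0, -0.06, 0, -2, -1, 28, -1, 0, -0.07, 0, 0, -1, 28, -1, 0, -0.06, 0, 2, 0, 29, -1]
print(run(S[10][0],C)[-1],S[11][0])
D=[0,0,0,0,0,17,-1]*6
print(run(S[11][0],D)[-1],S[12][0])
E
```

```text
[-46.8  -2.9  25.3 100.6   1.4  82.1  68. ] [-46.5, -3.0, 25.2, 100.7, 1.3, 82.0, 68.3]
[-52.1 -17.4  67.9 101.   15.8  85.7 110.9] [-51.1, -16.0, 67.9, 101.1, 14.9, 85.3, 112.0]
[-50.7 -27.1  73.4 124.1  20.1  46.3 110.7] [-50.0, -25.5, 73.8, 124.2, 17.8, 45.8, 112.9]
[-71.6 -28.4  83.4 128.3  29.7  33.9 103.1] [-62.7, -28.3, 83.4, 129.5, 30.1, 36.8, 100.1]
```

Run:
```python
import cv2
im=cv2.imread('pics/top0.png');cv2.imwrite('pics/tz.png',cv2.resize(im[0:160,130:390],None,fx=3,fy=3,interpolation=cv2.INTER_CUBIC))
im=cv2.imread('pics/scene0.png');cv2.imwrite('pics/sz.png',cv2.resize(im[30:190,180:440],None,fx=3,fy=3,interpolation=cv2.INTER_CUBIC))
```

```text
(no output)
```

View pics/tz.png

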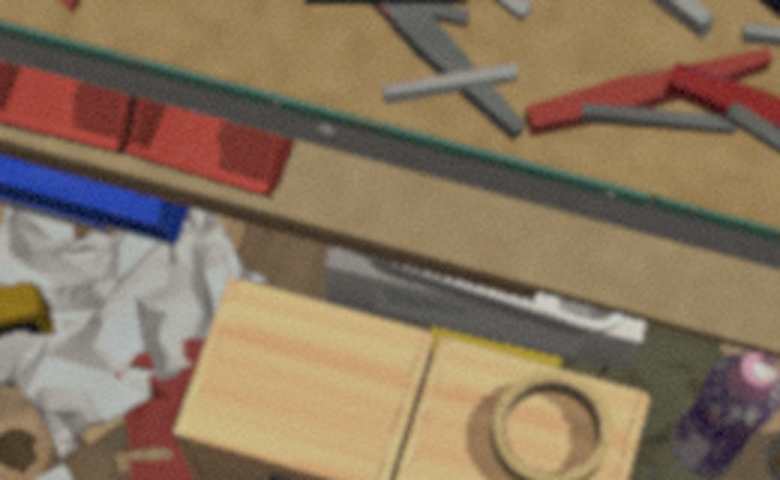

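View pics/sz.png

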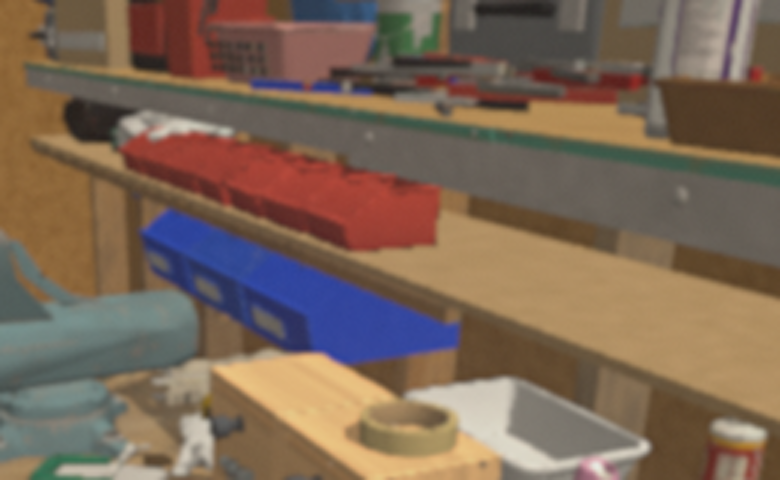

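Run:
```python
from h import *
t=lambda X,Y:ray('top',130+X/3,Y/3); s=lambda X,Y:ray('scene',180+X/3,30+Y/3)
print('red',tri(t(272,192),s(350,248)))
print('riv1',tri(t(327,130),s(370,135)));print('riv2',tri(t(612,193),s(683,195)))
print('blue',tri(t(178,240),s(310,345)))
```

```text
red (array([0.72208344, 0.1677569 , 0.32386716]), [np.float64(0.0003665586927643231), np.float64(0.0003665586927643765)])
riv1 (array([0.70955441, 0.11652724, 0.45216058]), [np.float64(0.001410869375733283), np.float64(0.0014108693757331476)])
riv2 (array([ 0.8211548 , -0.11897382,  0.38936261]), [np.float64(0.07369243547396173), np.float64(0.07369243547396194)])
blue (array([0.72723484, 0.26444908, 0.18256941]), [np.float64(0.001054736705103702), np.float64(0.0010547367051036679)])
```

```bash
cat > opt.py <<'E'
from sim import *
def down(phi,pitch=0):
    f=np.radians(phi);R=np.array([[np.cos(f),np.sin(f),0],[np.sin(f),-np.cos(f),0],[0,0,-1.]])
    return R@ry(np.radians(-pitch))
G=np.array([.4443,-.265,.116]);GD=.014;SY=7
def interp(p0,R0,p1,R1,mm=.03,rad=.1):
    d=np.linalg.norm(p1-p0);rv=Ro.from_matrix(R0.T@R1).as_rotvec();n=int(max(np.ceil(d/mm),np.ceil(np.linalg.norm(rv)/rad),1))
    return [(p0+(p1-p0)*k/n,R0@Ro.from_rotvec(rv*k/n).as_matrix()) for k in range(1,n+1)]
def follow(q,wps,mm=.03,rad=.1,sub=2):
    p,R=fk(q,P);Q=[]
    for tp,tR in wps:
        for a,b in interp(p,R,np.array(tp),tR,mm,rad): q=step(q,a,b,sub=sub);Q.append(q)
        p,R=np.array(tp),tR
    e=np.linalg.norm(fk(q,P)[0]-p)
    return np.array(Q),e
def scoopT(lip,psi,th,p):
    Rs=rz(np.radians(psi))@ry(np.radians(th)); Rt0=down(180+SY,p);Rts=Rt0.T@rz(np.radians(SY)); Rt=Rs@Rts.T
    grip=np.array(lip)-Rs@np.array([.097,0,-.098]); return grip+Rt[:,2]*GD,Rt
def grasp(p,back=0,dz=0):
    R=down(180+SY,p);return G+R[:,2]*(GD-back)+[0,0,dz],R
def task(p,LIP=(.485,.124,.165),TH=48):
    w=[grasp(p),grasp(p,0,.18)]
    w.append(scoopT((LIP[0]-.03,LIP[1],LIP[2]+.05),0,0,p)); i0=len(w)
    for th in (15,30,TH): w.append(scoopT(LIP,0,th,p))
    w.append(scoopT(LIP,0,15,p));w.append(scoopT((LIP[0]-.03,LIP[1],LIP[2]+.05),0,0,p))
    w+=[grasp(p,0,.18),grasp(p),grasp(p,.12)]
    w+=[(np.array([.39,-.1,.3]),down(180)),(np.array([.42,.124,.2]),down(180)),(np.array([.43,.124,.10]),down(180)),(np.array([.515,.124,.145]),down(180))]
    return w
def margin(Q): return np.min(np.minimum(Q-LO,HI-Q),axis=0)
E
cat > search.py <<'E'
from opt import *
np.set_printoptions(precision=1,suppress=True)
q0=np.array([-62.7,-28.3,83.4,129.5,30.1,36.8,100.1])
rng=np.random.default_rng(int(__import__('sys').argv[1]))
p0,R0=fk(q0,P)
import time;t0=time.time();best=[]
while time.time()-t0<240:
    n=rng.integers(1,4);pg=rng.choice([18,22,26,30])
    W=[]
    for _ in range(n):
        W.append((rng.uniform(.32,.6),rng.uniform(-.38,.3),rng.uniform(.33,.5),rng.uniform(60,300),rng.uniform(-15,25)))
    wl=[(p0-R0[:,2]*.12,R0)]+[(np.array(w[:3]),down(w[3],w[4])) for w in W]+[grasp(pg,.12)]
    Q,e=follow(q0,wl,.06,.2,1)
    m1=margin(Q[2:]).min()
    if e>.005: continue
    if Q[-1][2]>40: continue
    Q2,e2=follow(Q[-1],task(pg),.05,.15,1)
    m=margin(Q2).min()
    sc=min(m,8)-0.05*len(Q)+ (min(m1,2)-2)*1
    if e2>.005: sc-=10
    if not best or sc>best[0]:
        best=(sc,m,m1,len(Q),pg,W,Q[-1]);print(round(sc,2),round(m,1),round(m1,1),len(Q),pg,np.round(W,3).tolist(),Q[-1],margin(Q2),flush=True)
E
for i in 1 2 3 4; do python3 search.py $i > so$i.txt & done; wait; for i in 1 2 3 4; do tail -3 so$i.txt; done; nproc
```

```text
5.63 6.7 3.0 22 18 [[0.541, -0.048, 0.348, 95.265, 10.643], [0.522, -0.285, 0.34, 111.502, -10.616]] [  6.1  -2.3  29.8 120.3 -14.1  48.7 140.8] [136.2   6.7  43.   15.6  44.9  11.9  10. ]
5.67 6.8 4.7 22 18 [[0.578, -0.041, 0.447, 121.975, 11.362], [0.521, 0.142, 0.468, 117.69, -13.412], [0.523, -0.248, 0.356, 193.946, -3.272]] [  1.6  -3.1  33.5 120.6 -12.5  48.8 138.7] [130.8   6.8  36.1  15.5  42.3  11.9   7.5]
5.72 6.8 3.3 21 18 [[0.496, 0.123, 0.438, 115.46, -8.38], [0.468, -0.328, 0.339, 201.274, -12.91]] [  1.7  -2.8  33.7 120.2 -12.8  49.4 138.9] [131.    6.8  36.3  15.5  42.4  11.9   7.6]
5.45 6.6 1.8 19 18 [[0.457, -0.03, 0.349, 95.919, 24.29], [0.552, -0.135, 0.335, 124.14, 7.039]] [ 11.5  -2.3  24.7 120.4 -15.1  48.4 141.8] [142.7   6.6  50.8  15.7  47.6  11.9  12.7]
5.45 6.7 2.2 26 18 [[0.541, -0.171, 0.49, 68.058, -0.851], [0.404, -0.355, 0.339, 149.87, -14.507]] [  5.   -2.5  30.7 120.3 -13.3  48.9 140. ] [135.    6.7  41.5  15.6  44.3  11.9   9.5]
5.76 6.8 3.0 20 18 [[0.45, 0.113, 0.331, 111.87, 6.316], [0.522, -0.118, 0.339, 141.342, 8.469], [0.531, -0.188, 0.36, 15
[... 516 characters left out ...]
.697, 7.012], [0.531, -0.252, 0.358, 171.9, -2.295]] [  5.9  -2.6  29.6 120.5 -13.4  48.6 139.8] [136.1   6.7  42.9  15.6  44.9  11.9  10. ]
5.44 6.7 2.4 25 18 [[0.454, 0.01, 0.431, 98.993, 2.769], [0.578, -0.341, 0.427, 203.33, 1.298]] [  8.   -2.1  27.9 120.2 -14.5  49.3 141.2] [138.6   6.7  46.   15.6  46.   11.9  11. ]
5.58 6.7 2.0 23 18 [[0.372, 0.108, 0.413, 112.683, -3.866], [0.591, -0.046, 0.338, 92.657, -3.6]] [  5.7  -2.4  30.3 120.5 -14.5  48.6 141.4] [135.5   6.7  42.2  15.6  44.6  11.9   9.7]
5.78 6.7 2.0 19 18 [[0.475, -0.145, 0.339, 109.438, 23.705], [0.577, -0.286, 0.477, 134.79, 3.748]] [  6.   -2.6  29.8 120.5 -14.   48.7 140.5] [136.1   6.7  42.9  15.6  44.8  11.9   9.9]
4
```

```bash
cat > c1.py <<'E'
from opt import *
from h import plan,ctrl
np.set_printoptions(precision=1,suppress=True)
s=ctrl.read_state();q0=np.array(s['joints']);p0,R0=np.array(s['ee_pos']),np.array(s['tcp_rot'])
pg=20
wl=[(p0-R0[:,2]*.12,R0),(np.array([.47,.11,.42]),down(115,5)),(np.array([.53,-.25,.36]),down(172,0)),grasp(pg,.12)]
Q,e=follow(q0,wl,.045,.15,4)
print(len(Q),e,Q[-1],margin(Q),np.abs(np.diff(Q,axis=0)).max(0))
Q2,e2=follow(Q[-1],task(pg),.03,.1,4);print(e2,margin(Q2))
for i,(a,b) in enumerate(task(pg)):
    k=np.argmin([np.linalg.norm(fk(q,P)[0]-a)+np.linalg.norm(fk(q,P)[1]-b) for q in Q2]); o=fk(Q2[k],P,True)[2]
    print(i,np.round(a,3),Q2[k],'wrist',np.round(o[5][0],2),'fl',np.round(o[6][0],2),'elbow',np.round(o[3][0],2))
# rows
n=[3,0,0,0];p,R=p0,R0;W=[]
for tp,tR in wl:
    c=len(interp(p,R,np.array(tp),tR,.045,.15));W.append((tp,tR,c));p,R=np.array(tp),tR
plan(W,-1)
E
python3 c1.py
```

```text
27 0.00010354416523462052 [  2.8  -3.1  34.5 121.6 -16.5  47.6 144.2] [107.7   0.   10.1  12.5  61.6  25.6  24. ] [ 7.4  4.6  8.5  8.4  5.1  8.  12.2]
2.5475042957232395e-05 [141.2   5.8  46.7  14.7  41.5  13.7   6.1]
0 [ 0.4 -0.3  0.1] [  5.7  11.6  32.  125.7 -36.1  34.9 161.7] wrist [ 0.3 -0.3  0.4] fl [ 0.4 -0.3  0.3] elbow [ 0.1 -0.   0.8]
1 [ 0.4 -0.3  0.3] [ -0.6  -3.6  33.7 113.1 -13.2  55.1 136.4] wrist [ 0.3 -0.3  0.6] fl [ 0.4 -0.3  0.5] elbow [-0.  -0.   0.8]
2 [0.4 0.1 0.3] [ -6.  -22.1 -20.9 124.7   1.3  58.1  62.7] wrist [0.2 0.1 0.6] fl [0.3 0.1 0.5] elbow [-0.2 -0.1  0.8]
3 [0.4 0.1 0.3] [ -4.6  -4.6 -17.9 113.5   0.6  66.2  67.2] wrist [0.4 0.1 0.6] fl [0.4 0.1 0.5] elbow [-0.  -0.   0.8]
4 [0.4 0.1 0.3] [ -3.8   8.1 -16.4  99.5  -1.2  82.2  70. ] wrist [0.5 0.1 0.6] fl [0.5 0.1 0.5] elbow [ 0.1 -0.   0.8]
5 [0.5 0.1 0.3] [ -3.8  23.9 -15.1  82.7  -2.8 100.7  71. ] wrist [0.7 0.1 0.6] fl [0.6 0.1 0.5] elbow [ 0.2 -0.   0.7]
6 [0.4 0.1 0.3] [ -4.6  -4.6 -17.9 113.5   0.6  66.2  67.2] wrist [0.4 0.1 0.6] fl [0.4 0.1 0.5] elbow [-0.  -0.   0.8]
7 [0.4 0.1 0.3] [ -6.  -
[... 1028 characters left out ...]
0,-1,0.03,0.03,0.12,-19,35,-12,-1,0.03,0.03,0.12,-14,36,-14,-1,0.03,0.03,0.12,-9,37,-15,-1,0.03,0.03,0.12,-5,37,-17,-1,0.03,0.03,0.12,0,37,-18,-1,0.02,0.03,0.13,6,36,-19,-1,0.03,0.02,0.12,11,35,-19,-1,0.02,0.03,0.13,15,33,-20,-1,0.03,0.02,0.12,20,30,-21,-1,0.02,0.03,0.13,23,27,-20,-1,0,0.01,-0.11,-38,-11,10,-1,0,0.01,-0.11,-37,-15,10,-1,-0.01,0.01,-0.11,-35,-19,9,-1,0,0.01,-0.11,-33,-23,9,-1,-0.01,0.01,-0.11,-31,-26,8,-1,0,0.01,-0.11,-28,-29,8,-1,-0.01,0.01,-0.11,-24,-32,7,-1,0,0,-0.11,-21,-35,7,-1,-0.01,0.01,-0.12,-16,-37,7,-1,-0.01,-0.07,-0.05,23,-7,29,-1,-0.01,-0.07,-0.05,26,-7,27,-1,-0.01,-0.07,-0.05,28,-5,25,-1,-0.01,-0.07,-0.05,30,-4,23,-1,0,-0.07,-0.06,32,-3,21,-1
end [ 0.4 -0.3  0.2]
```

>>> {"name": "send_rows", "arguments": {"plan": [0, 0, 0, 0, 0, -40, 1, 0, 0, 0, 0, 0, -40, 1, 0, 0, 0, 0, 0, -40, 1, 0.03, 0.03, 0.12, -19, 35, -12, -1, 0.03, 0.03, 0.12, -14, 36, -14, -1, 0.03, 0.03, 0.12, -9, 37, -15, -1, 0.03, 0.03, 0.12, -5, 37, -17, -1, 0.03, 0.03, 0.12, 0, 37, -18, -1]}}

```text
clock: 20.2
ee_pos: [0.427, -0.0696, 0.3302]
tcp_rot: [[-0.851, 0.481, 0.209], [0.473, 0.876, -0.09], [-0.227, 0.023, -0.974]]
ft_force: [0.5, -0.1, 0.2]
opening: 0.994
```

>>> {"name": "send_rows", "arguments": {"plan": [0.02, 0.03, 0.13, 6, 36, -19, -1, 0.03, 0.02, 0.12, 11, 35, -19, -1, 0.02, 0.03, 0.13, 15, 33, -20, -1, 0.03, 0.02, 0.12, 20, 30, -21, -1, 0.02, 0.03, 0.13, 23, 27, -20, -1]}}

```text
clock: 20.82
ee_pos: [0.4705, 0.1117, 0.4197]
tcp_rot: [[-0.414, 0.909, 0.037], [0.906, 0.416, -0.077], [-0.085, 0.002, -0.996]]
ft_force: [0.6, -0.1, 0.7]
opening: 1.001
```

```bash
cat > c2.py <<'E'
from opt import *
from h import plan,st
s=st();q0=np.array(s['joints']);p0,R0=np.array(s['ee_pos']),np.array(s['tcp_rot'])
np.set_printoptions(precision=1,suppress=True)
pg=20
wl=[(np.array([.53,-.25,.36]),down(172,0)),grasp(pg,.12)]
Q,e=follow(q0,wl,.045,.15,4)
print(len(Q),e,Q[-1],margin(Q),np.abs(np.diff(Q,axis=0)).max(0))
Q2,e2=follow(Q[-1],task(pg),.03,.1,4);print(e2,margin(Q2))
p,R=p0,R0;W=[]
for tp,tR in wl:
    c=len(interp(p,R,np.array(tp),tR,.045,.15));W.append((tp,tR,c));p,R=np.array(tp),tR
plan(W,-1)
E
python3 c2.py
```

```text
t 20.82 p [0.4705 0.1117 0.4197] F [ 0.6 -0.1  0.7] T [ 0.1   0.03 -0.03] op 1.001
j [-26.8  -0.2   4.8  91.2   4.9  88.6   2.5]
[[-0.414, 0.909, 0.037], [0.906, 0.416, -0.077], [-0.085, 0.002, -0.996]]
14 0.00011443013010477724 [  8.3  -2.7  29.2 121.5 -17.1  47.7 144.7] [137.2  25.6  54.2  19.4  61.   27.1  23.5] [ 4.1  4.4  2.8  8.4  5.4  8.  12. ]
2.645069106319814e-05 [145.9   5.6  52.6  14.8  43.5  13.6   8.1]
14 rows
0,0.01,-0.11,-39,-11,10,-1,0,0.01,-0.11,-37,-15,10,-1,-0.01,0.01,-0.11,-35,-19,9,-1,0,0.01,-0.11,-33,-23,9,-1,-0.01,0.01,-0.11,-31,-26,8,-1,0,0.01,-0.11,-28,-30,8,-1,-0.01,0.01,-0.11,-24,-32,7,-1,0,0,-0.12,-21,-35,7,-1,-0.01,0.01,-0.11,-17,-37,7,-1,-0.01,-0.07,-0.05,24,-7,29,-1,-0.01,-0.07,-0.05,26,-7,27,-1,-0.01,-0.07,-0.05,28,-5,25,-1,-0.01,-0.07,-0.06,30,-4,23,-1,0,-0.07,-0.05,31,-3,21,-1
end [ 0.4 -0.3  0.2]
```

>>> {"name": "send_rows", "arguments": {"plan": [0, 0.01, -0.11, -39, -11, 10, -1, 0, 0.01, -0.11, -37, -15, 10, -1, -0.01, 0.01, -0.11, -35, -19, 9, -1, 0, 0.01, -0.11, -33, -23, 9, -1, -0.01, 0.01, -0.11, -31, -26, 8, -1, 0, 0.01, -0.11, -28, -30, 8, -1, -0.01, 0.01, -0.11, -24, -32, 7, -1, 0, 0, -0.12, -21, -35, 7, -1, -0.01, 0.01, -0.11, -17, -37, 7, -1]}}

```text
clock: 21.95
ee_pos: [0.5316, -0.2523, 0.3592]
tcp_rot: [[-0.991, 0.133, -0.001], [0.133, 0.991, 0.005], [0.002, 0.005, -1.0]]
ft_force: [0.3, 0.0, 0.5]
opening: 1.001
```

>>> {"name": "send_rows", "arguments": {"plan": [-0.01, -0.07, -0.05, 24, -7, 29, -1, -0.01, -0.07, -0.05, 26, -7, 27, -1, -0.01, -0.07, -0.05, 28, -5, 25, -1, -0.01, -0.07, -0.06, 30, -4, 23, -1, 0, -0.07, -0.05, 31, -3, 21, -1, 0, 0, 0, 0, 0, 0, -1]}}

```text
clock: 22.7
ee_pos: [0.404, -0.2701, 0.2117]
tcp_rot: [[-0.935, -0.117, 0.336], [-0.109, 0.993, 0.044], [-0.339, 0.004, -0.941]]
ft_force: [-0.2, 0.2, 0.3]
opening: 0.999
```

Run:
```python
from h import *
s=st()
im=ctrl.grab_frame('wrist'); cv2.imwrite("pics/w13.png",cv2.cvtColor(im,cv2.COLOR_RGB2BGR))
import pickle;pickle.dump(s,open('s13.pkl','wb'))
from opt import grasp
t,R=grasp(20)
plan([(t,R,7)],-1)
```

```text
t 22.7 p [ 0.404  -0.2701  0.2117] F [-0.2  0.2  0.3] T [-0.01  0.33 -0.02] op 0.999
j [  8.7  -2.5  29.6 121.7 -17.5  47.8 145.4]
[[-0.935, -0.117, 0.336], [-0.109, 0.993, 0.044], [-0.339, 0.004, -0.941]]
7 rows
0,0,0,0,0,17,-1,0,0,0,0,0,17,-1,0,0,0,0,0,17,-1,0,0,0,0,0,17,-1,0,0,0,0,0,17,-1,0,0,0,-1,1,17,-1,0,0,0,0,0,17,-1
end [ 0.4488 -0.2649  0.1029]
```

View pics/w13.png

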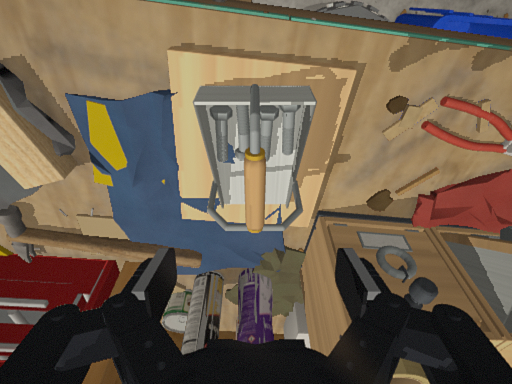

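Joints are now well clear of their limits. The scoop sits undisturbed with its handle at (255,190), centred between the jaws, so I'll advance.

>>> {"name": "send_rows", "arguments": {"plan": [0, 0, 0, 0, 0, 17, -1, 0, 0, 0, 0, 0, 17, -1, 0, 0, 0, 0, 0, 17, -1, 0, 0, 0, 0, 0, 17, -1, 0, 0, 0, 0, 0, 17, -1, 0, 0, 0, 0, 0, 17, -1, 0, 0, 0, 0, 0, 17, -1, 0, 0, 0, 0, 0, 0, -1]}}

```text
clock: 23.75
ee_pos: [0.4501, -0.2654, 0.1018]
tcp_rot: [[-0.933, -0.123, 0.339], [-0.116, 0.992, 0.042], [-0.341, -0.0, -0.94]]
ft_force: [0.1, 0.1, -0.6]
opening: 1.004
```

Run:
```python
from h import *
s=st()
im=ctrl.grab_frame('wrist'); cv2.imwrite("pics/w14.png",cv2.cvtColor(im,cv2.COLOR_RGB2BGR))
```

```text
t 23.75 p [ 0.4501 -0.2654  0.1018] F [ 0.1  0.1 -0.6] T [-0.03  0.34  0.02] op 1.004
j [ 10.2  11.5  27.2 125.2 -34.5  34.5 160.3]
[[-0.933, -0.123, 0.339], [-0.116, 0.992, 0.042], [-0.341, -0.0, -0.94]]
```

View pics/w14.png

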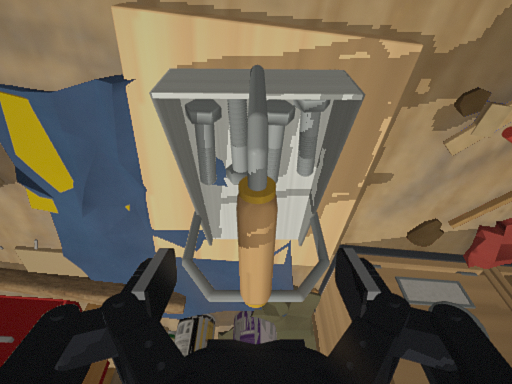

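>>> {"name": "send_rows", "arguments": {"plan": [0, 0, 0, 0, 0, 0, 0, 0, 0, 0, 0, 0, 0, 0.4, 0, 0, 0, 0, 0, 0, 0.6, 0, 0, 0, 0, 0, 0, 0.8, 0, 0, 0, 0, 0, 0, 1, 0, 0, 0, 0, 0, 0, 1, 0, 0, 0, 0, 0, 0, 1]}}

```text
clock: 24.68
ee_pos: [0.4498, -0.2656, 0.1042]
tcp_rot: [[-0.932, -0.122, 0.342], [-0.114, 0.993, 0.042], [-0.345, 0.0, -0.939]]
ft_force: [-3.2, 3.9, 5.2]
opening: 0.211
```

Run:
```python
from h import *
s=st()
im=ctrl.grab_frame('scene'); cv2.imwrite("pics/s15.png",cv2.resize(cv2.cvtColor(im,cv2.COLOR_RGB2BGR)[170:330,200:380],None,fx=4,fy=4,interpolation=cv2.INTER_CUBIC))
plan([(np.array(s['ee_pos'])+[0,0,.06],np.array(s['tcp_rot']),6)],1)
```

```text
t 24.68 p [ 0.4498 -0.2656  0.1042] F [-3.2  3.9  5.2] T [0.54 0.47 0.1 ] op 0.211
j [ 10.2  11.2  27.3 125.2 -34.5  34.6 160.3]
[[-0.932, -0.122, 0.342], [-0.114, 0.993, 0.042], [-0.345, 0.0, -0.939]]
6 rows
0,0,0,-3,0,-9,1,0,0,0,-4,0,-9,1,0,0,0,-3,0,-10,1,0,0,0,-4,0,-9,1,0,0,0,-3,0,-10,1,0,0,0,-4,0,-9,1
end [ 0.4502 -0.2655  0.164 ]
```

View pics/s15.png

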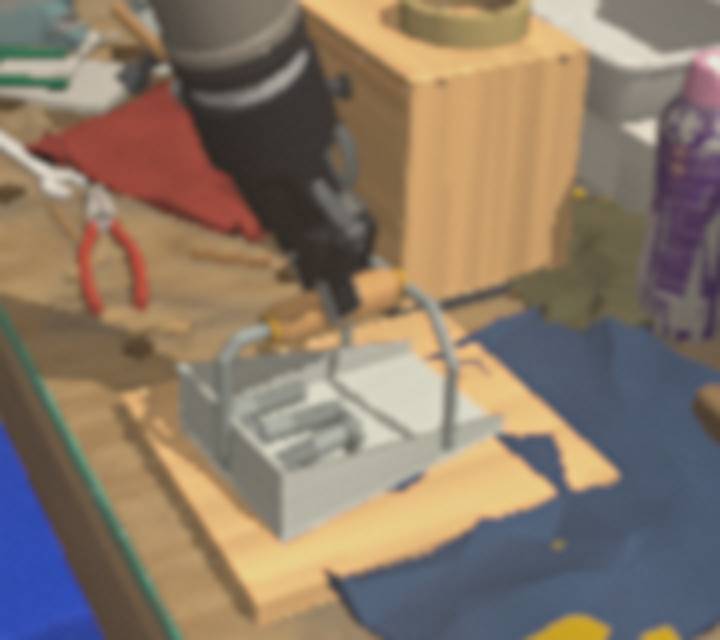

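>>> {"name": "send_rows", "arguments": {"plan": [0, 0, 0, -2, 0, -5, 1, 0, 0, 0, -3, 0, -8, 1, 0, 0, 0, -4, 0, -9, 1, 0, 0, 0, -3, 0, -10, 1, 0, 0, 0, -4, 0, -9, 1, 0, 0, 0, -3, 0, -10, 1, 0, 0, 0, -4, 0, -9, 1]}}

```text
clock: 25.6
ee_pos: [0.4507, -0.2663, 0.1689]
tcp_rot: [[-0.932, -0.121, 0.342], [-0.114, 0.993, 0.04], [-0.345, -0.002, -0.939]]
ft_force: [0.5, -0.3, -5.8]
opening: 0.213
```

Run:
```python
from h import *
s=st()
im=ctrl.grab_frame('scene'); cv2.imwrite("pics/s16.png",cv2.resize(cv2.cvtColor(im,cv2.COLOR_RGB2BGR)[130:330,180:380],None,fx=3,fy=3,interpolation=cv2.INTER_CUBIC))
im=ctrl.grab_frame('wrist'); cv2.imwrite("pics/w16.png",cv2.cvtColor(im,cv2.COLOR_RGB2BGR))
```

```text
t 25.6 p [ 0.4507 -0.2663  0.1689] F [ 0.5 -0.3 -5.8] T [-0.09  0.68  0.05] op 0.213
j [  6.7   5.   29.7 121.5 -24.5  41.6 149.5]
[[-0.932, -0.121, 0.342], [-0.114, 0.993, 0.04], [-0.345, -0.002, -0.939]]
```

View pics/s16.png

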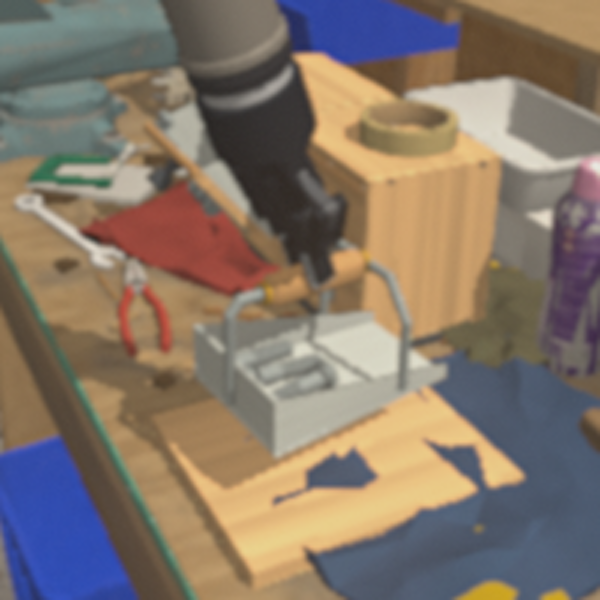

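View pics/w16.png

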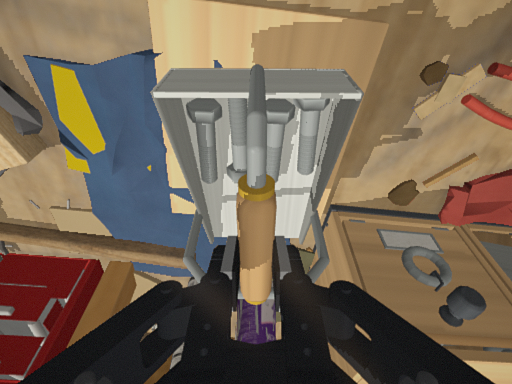

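```bash
cat > c3.py <<'E'
from opt import *
from h import plan,st
s=st();q0=np.array(s['joints']);p0,R0=np.array(s['ee_pos']),np.array(s['tcp_rot'])
np.set_printoptions(precision=3,suppress=True)
pg=20
LIP=np.array([.485,.124,.165])
w=[(p0+[-.01,.05,.10],R0),scoopT(LIP+[-.04,-.06,.045],1,0,pg),scoopT(LIP+[-.015,0,.03],0,0,pg)]
Q,e=follow(q0,w,.03,.1,4);print(e,np.round(Q[-1],1),np.round(margin(Q),1))
p,R=p0,R0;W=[]
for (tp,tR),c in zip(w,(4,11,3)):
    W.append((tp,tR,c));print(np.round(tp,3),np.linalg.norm(np.array(tp)-p)/c);p=np.array(tp)
plan(W,1)
E
python3 c3.py
```

```text
t 25.7 p [ 0.4519 -0.2669  0.1699] F [ 0.5 -0.4 -5.9] T [-0.11  0.5  -0.02] op 0.211
j [  6.7   5.   29.7 121.4 -24.5  41.6 149.6]
[[-0.931, -0.121, 0.345], [-0.115, 0.993, 0.039], [-0.347, -0.003, -0.938]]
6.398161446775733e-05 [  0.5 -20.  -25.6 125.6  -0.2  54.3  65. ] [156.5   2.5  52.7  12.9  57.9  30.8  24.4]
[ 0.442 -0.217  0.27 ] 0.02806243040080456
[0.353 0.062 0.295] 0.026749731260287072
[0.378 0.124 0.28 ] 0.02271809324837101
18 rows
0,0,0,-8,13,-24,1,0,0,0,-8,13,-24,1,0,0,0,-8,12,-24,1,0,0,0,-7,13,-23,1,0,0,0.01,4,26,-4,1,0,0,0.01,4,26,-4,1,0,0,0.01,4,26,-4,1,0,0,0.01,5,26,-4,1,0,0,0.01,5,26,-4,1,0.01,0,0.01,5,26,-4,1,0,0,0.01,5,26,-4,1,0.01,0,0.01,6,26,-4,1,0,0,0.01,6,26,-5,1,0.01,0,0,6,25,-4,1,0,0,0.01,6,26,-5,1,0,0,0.01,-6,20,8,1,0,0,0,-6,20,8,1,0.01,0,0.01,-7,21,7,1
end [0.378 0.124 0.28 ]
```

```bash
sed -i 's/LIP+\[-.04,-.06,.045\]/LIP+[0,-.06,.045]/; s/LIP+\[-.015,0,.03\]/LIP+[0,0,.03]/' c3.py; python3 c3.py
```

```text
t 25.7 p [ 0.4519 -0.2669  0.1699] F [ 0.5 -0.4 -5.9] T [-0.11  0.5  -0.02] op 0.211
j [  6.7   5.   29.7 121.4 -24.5  41.6 149.6]
[[-0.931, -0.121, 0.345], [-0.115, 0.993, 0.039], [-0.347, -0.003, -0.938]]
4.012958757183264e-05 [ -2.6 -17.8 -23.  124.5   2.1  53.8  63.4] [156.5   7.9  54.2  15.4  57.9  30.8  24.4]
[ 0.442 -0.217  0.27 ] 0.02806243040080456
[0.393 0.062 0.295] 0.025882040176834452
[0.393 0.124 0.28 ] 0.02113635115713505
18 rows
0,0,0,-8,13,-24,1,0,0,0,-8,13,-24,1,0,0,0,-8,12,-24,1,0,0,0,-7,13,-23,1,0,0,0.01,0,26,-3,1,0,0,0.01,1,26,-3,1,0,0,0.01,1,26,-3,1,0,0,0.01,1,26,-3,1,0,0,0.01,2,25,-3,1,0.01,0,0.01,2,26,-2,1,0,0,0.01,2,25,-3,1,0.01,0,0.01,2,25,-3,1,0,0,0.01,2,26,-3,1,0.01,0,0,3,25,-3,1,0,0,0.01,3,26,-3,1,0,0,0.01,1,20,5,1,0,0,0,2,21,5,1,0.01,0,0.01,1,20,5,1
end [0.393 0.124 0.28 ]
```

>>> {"name": "send_rows", "arguments": {"plan": [0, 0, 0, -4, 6, -12, 1, 0, 0, 0, -8, 13, -24, 1, 0, 0, 0, -8, 12, -24, 1, 0, 0, 0, -7, 13, -23, 1, 0, 0, 0, -4, 7, -12, 1, 0, 0, 0.01, 0, 20, -3, 1, 0, 0, 0.01, 1, 26, -3, 1, 0, 0, 0.01, 1, 26, -3, 1, 0, 0, 0.01, 1, 26, -3, 1, 0, 0, 0.01, 2, 25, -3, 1]}}

```text
clock: 26.95
ee_pos: [0.4177, -0.0936, 0.2804]
tcp_rot: [[-0.937, -0.074, 0.341], [-0.064, 0.997, 0.041], [-0.343, 0.017, -0.939]]
ft_force: [1.1, -1.0, -5.8]
opening: 0.214
```

>>> {"name": "send_rows", "arguments": {"plan": [0.01, 0, 0.01, 2, 26, -2, 1, 0, 0, 0.01, 2, 25, -3, 1, 0.01, 0, 0.01, 2, 25, -3, 1, 0, 0, 0.01, 2, 26, -3, 1, 0.01, 0, 0, 3, 25, -3, 1, 0, 0, 0.01, 3, 26, -3, 1, 0, 0, 0.01, 1, 20, 5, 1, 0, 0, 0, 2, 21, 5, 1, 0.01, 0, 0.01, 1, 16, 5, 1, 0, 0, 0, 0, 9, 0, 1, 0, 0, 0, 0, 0, 0, 1]}}

```text
clock: 28.32
ee_pos: [0.3931, 0.1235, 0.2785]
tcp_rot: [[-0.939, 0.004, 0.343], [0.005, 1.0, 0.0], [-0.343, 0.002, -0.939]]
ft_force: [-0.3, 0.3, -4.8]
opening: 0.214
```

```bash
cat > c4.py <<'E'
from opt import *
from h import plan,st,ctrl,cv2
s=st();q0=np.array(s['joints']);p0,R0=np.array(s['ee_pos']),np.array(s['tcp_rot'])
im=ctrl.grab_frame('scene'); cv2.imwrite("pics/s17.png",cv2.resize(cv2.cvtColor(im,cv2.COLOR_RGB2BGR)[90:250,190:350],None,fx=3.7,fy=3.7,interpolation=cv2.INTER_CUBIC))
im=ctrl.grab_frame('top'); cv2.imwrite("pics/t17.png",cv2.resize(cv2.cvtColor(im,cv2.COLOR_RGB2BGR)[80:240,150:310],None,fx=3.7,fy=3.7,interpolation=cv2.INTER_CUBIC))
np.set_printoptions(precision=3,suppress=True)
Rts=down(187,20).T@rz(np.radians(7));Rs=R0@Rts
grip=p0-R0[:,2]*.014
print('lip',grip+Rs@np.array([.097,0,-.098]),Rs.tolist())
E
python3 c4.py
```

```text
t 28.32 p [0.3931 0.1235 0.2785] F [-0.3  0.3 -4.8] T [-0.09  0.7  -0.  ] op 0.214
j [ -3.  -17.9 -22.4 124.9   2.2  53.6  63.2]
[[-0.939, 0.004, 0.343], [0.005, 1.0, 0.0], [-0.343, 0.002, -0.939]]
lip [0.485 0.123 0.194] [[0.9999904673804146, 0.0041613144120873375, -0.0013223504314895972], [-0.004163905596630484, 0.999989404488021, -0.0019628555411519855], [0.0013141683614575441, 0.0019683429723592293, 0.9999971992898087]]
```

View pics/s17.png

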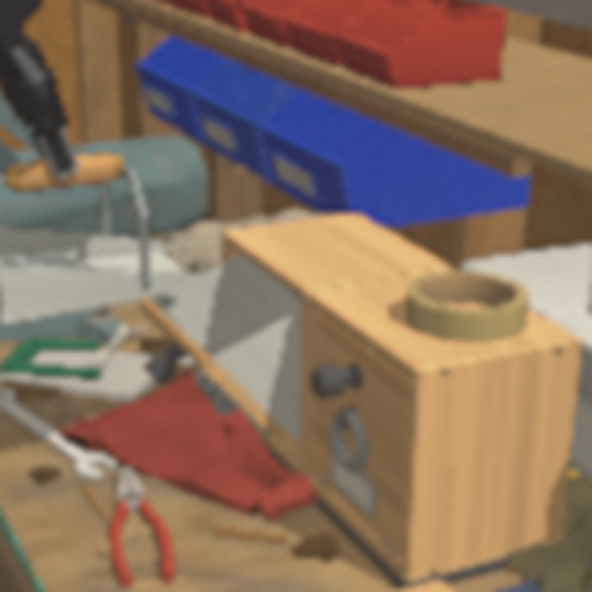

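View pics/t17.png

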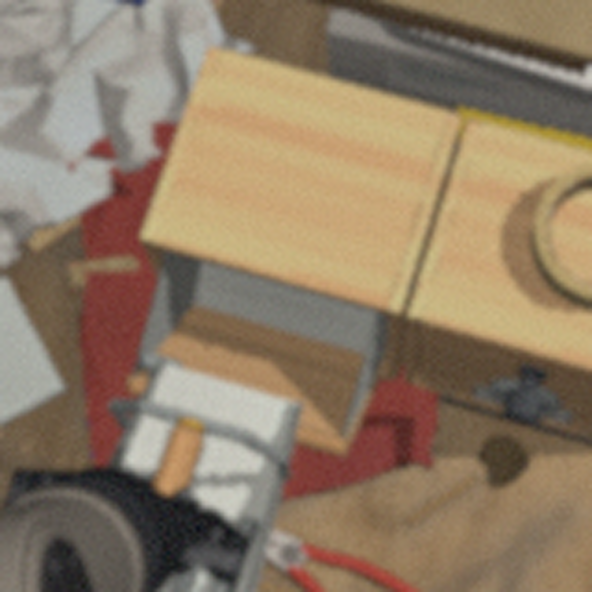

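```bash
python3 - <<'E'
from h import *
g=lambda X,Y,z:onz('top',150+X/3.7,80+Y/3.7,z)
print(g(172,365,.196),g(300,405,.196),'edge R',g(345,452,.141),'tray L',g(198,262,.19),'R',g(388,318,.19), 'edgeL', g(160,350,.141))
E
cat > c5.py <<'E'
from opt import *
from h import plan,st
import sys
s=st();q0=np.array(s['joints']);p0,R0=np.array(s['ee_pos']),np.array(s['tcp_rot'])
np.set_printoptions(precision=3,suppress=True)
LIP=np.array(eval(sys.argv[1]));ths=eval(sys.argv[2]);n=eval(sys.argv[3]);ys=float(sys.argv[4]) if len(sys.argv)>4 else 0
w=[scoopT(LIP if np.ndim(LIP)==1 else LIP[i],ys,t,20) for i,t in enumerate(ths)]
Q,e=follow(q0,w,.03,.1,4);print(e,np.round(Q[-1],1),np.round(margin(Q),1),'wrist',fk(Q[-1],P,True)[2][5][0],fk(Q[-1],P,True)[2][6][0])
plan([(*a,k) for a,k in zip(w,n)],1)
E
python3 c5.py "[[.48,.123,.172],[.485,.123,.165],[.485,.123,.162],[.485,.123,.16]]" "[10,20,30,38]" "[3,3,3,3]"
```

```text
[0.48341022 0.1618353  0.196     ] [0.48184263 0.07484318 0.196     ] edge R [0.47149171 0.0426623  0.141     ] tray L [0.55625438 0.16876199 0.19      ] R [0.55543926 0.03794284 0.19      ] edgeL [0.50308261 0.18402647 0.141     ]
t 28.43 p [0.3933 0.1225 0.2785] F [ 1.2  0.8 -6.1] T [-0.02  0.67  0.08] op 0.212
j [ -3.  -17.9 -22.3 124.9   2.2  53.6  63.2]
[[-0.939, 0.006, 0.343], [0.006, 1.0, -0.0], [-0.343, 0.002, -0.939]]
2.282137155136514e-05 [ -1.8  15.4 -18.   92.4  -1.3  89.9  70.3] [158.5  14.6  56.9  19.4  76.7  24.4  97.9] wrist [0.573 0.117 0.622] [0.526 0.118 0.477]
12 rows
0,0.06,0,-3,0,3,1,0,0.06,0,-3,0,3,1,0,0.06,-0.01,-2,1,4,1,0,0.06,0,-8,0,0,1,0,0.06,0,-8,0,-1,1,0,0.05,0,-8,-1,-1,1,0,0.06,0,-7,0,-2,1,0,0.06,0,-6,0,-2,1,0,0.06,0,-7,0,-3,1,0,0.04,0,-5,0,-2,1,0,0.05,0,-6,0,-2,1,0,0.04,0,-5,0,-2,1
end [0.465 0.123 0.284]
```

>>> {"name": "send_rows", "arguments": {"plan": [0, 0.06, 0, -3, 0, 3, 1, 0, 0.06, 0, -3, 0, 3, 1, 0, 0.06, 0, -2, 0, 4, 1, 0, 0.06, 0, -8, 0, 0, 1, 0, 0.06, 0, -8, 0, -1, 1, 0, 0.05, 0, -8, 0, -1, 1]}}

```text
clock: 29.18
ee_pos: [0.4291, 0.1222, 0.2764]
tcp_rot: [[-1.0, 0.007, 0.002], [0.007, 1.0, 0.002], [-0.002, 0.002, -1.0]]
ft_force: [-0.2, -0.2, -6.1]
opening: 0.212
```

```bash
cat > look.py <<'E'
import sys
from opt import *
from h import plan,st,ctrl,cv2
k=sys.argv[1]
s=st();p0,R0=np.array(s['ee_pos']),np.array(s['tcp_rot'])
a=ctrl.grab_frame('scene')[90:250,190:350];b=ctrl.grab_frame('top')[80:240,150:310]
cv2.imwrite(f"pics/v{k}.png",cv2.resize(cv2.cvtColor(np.hstack([a,b]),cv2.COLOR_RGB2BGR),None,fx=2.5,fy=2.5,interpolation=cv2.INTER_CUBIC))
cv2.imwrite(f"pics/vw{k}.png",cv2.cvtColor(ctrl.grab_frame('wrist'),cv2.COLOR_RGB2BGR))
Rts=down(187,20).T@rz(np.radians(7));Rs=R0@Rts
grip=p0-R0[:,2]*.014
print('lip',grip+Rs@np.array([.097,0,-.098]),'th',np.degrees(np.arctan2(-Rs[2,0],Rs[0,0])))
E
python3 look.py 18
```

```text
t 29.18 p [0.4291 0.1222 0.2764] F [-0.2 -0.2 -6.1] T [ 0.01 -0.27  0.03] op 0.212
j [ -2.   -0.6 -19.1 109.   -0.3  71.4  68.6]
[[-1.0, 0.007, 0.002], [0.007, 1.0, 0.002], [-0.002, 0.002, -1.0]]
lip [0.487  0.1221 0.1653] th 19.879069875720766
```

View pics/v18.png

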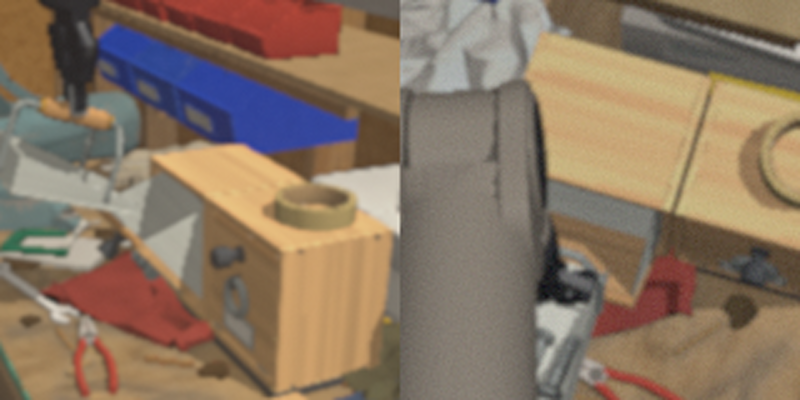

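View pics/vw18.png

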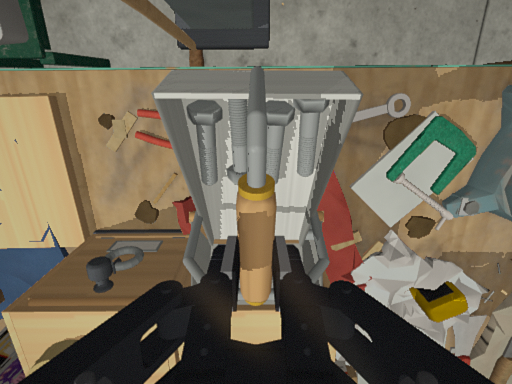

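>>> {"name": "send_rows", "arguments": {"plan": [0, 0.03, 0, -3, 0, -1, 1, 0, 0.03, 0, -3, 0, -1, 1, 0, 0.03, 0, -3, 0, -1, 1, 0, 0.03, 0, -4, 0, -1, 1, 0, 0.03, 0, -4, 0, -1, 1, 0, 0.03, 0, -4, 0, -1, 1]}}

```text
clock: 30.08
ee_pos: [0.4494, 0.123, 0.2802]
tcp_rot: [[-0.984, 0.005, -0.18], [0.005, 1.0, 0.003], [0.18, 0.002, -0.984]]
ft_force: [-0.2, 0.8, -5.9]
opening: 0.215
```

```bash
python3 look.py 19
```

```text
t 30.07 p [0.4494 0.123  0.2802] F [-0.2  0.8 -5.9] T [-0.03 -0.82 -0.01] op 0.215
j [ -1.6   8.5 -18.4  99.7  -1.   81.9  69.9]
[[-0.984, 0.005, -0.18], [0.005, 1.0, 0.003], [0.18, 0.002, -0.984]]
lip [0.4861 0.123  0.1604] th 30.349107100482794
```

View pics/vw19.png

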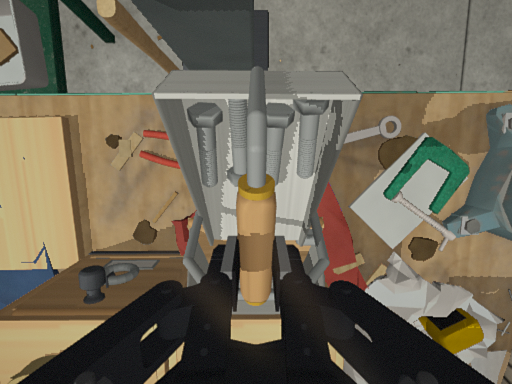

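```bash
python3 c5.py "[[.487,.123,.158],[.487,.123,.158],[.487,.123,.156]]" "[36,42,48]" "[4,4,4]" | tail -4
```

```text
1.3162488897719807e-05 [ -2.2  24.6 -17.3  83.1  -2.   99.8  70.5] [159.3  42.2  60.2  46.7  76.   14.5  97.8] wrist [0.654 0.117 0.595] [0.582 0.118 0.461]
12 rows
0,0.02,0,-3,0,-1,1,0,0.03,0,-3,0,-1,1,0,0.02,0,-3,0,-1,1,0,0.03,0,-3,0,-1,1,0,0.03,0,-3,0,-1,1,0,0.02,0,-3,0,-1,1,0,0.03,0,-3,0,-2,1,0,0.02,0,-3,0,-2,1,0,0.03,0,-3,0,-1,1,0,0.03,0,-3,0,-1,1,0,0.02,0,-3,0,-1,1,0,0.03,0,-4,0,-1,1
end [0.489 0.123 0.281]
```

>>> {"name": "send_rows", "arguments": {"plan": [0, 0.02, 0, -3, 0, -1, 1, 0, 0.03, 0, -3, 0, -1, 1, 0, 0.02, 0, -3, 0, -1, 1, 0, 0.03, 0, -3, 0, -1, 1]}}

```text
clock: 30.72
ee_pos: [0.4617, 0.123, 0.2817]
tcp_rot: [[-0.961, 0.005, -0.277], [0.004, 1.0, 0.003], [0.277, 0.002, -0.961]]
ft_force: [-0.0, -0.1, -6.1]
opening: 0.214
```

>>> {"name": "send_rows", "arguments": {"plan": [0, 0.03, 0, -3, 0, -1, 1, 0, 0.02, 0, -3, 0, -1, 1, 0, 0.03, 0, -3, 0, -2, 1, 0, 0.02, 0, -3, 0, -2, 1]}}

```text
clock: 31.22
ee_pos: [0.4749, 0.1229, 0.2836]
tcp_rot: [[-0.928, 0.005, -0.372], [0.004, 1.0, 0.004], [0.372, 0.002, -0.928]]
ft_force: [-0.7, 0.1, -3.7]
opening: 0.216
```

```bash
python3 look.py 20
```

```text
t 31.23 p [0.4749 0.1229 0.2836] F [-0.7  0.1 -3.7] T [-0.   -0.8   0.03] op 0.216
j [ -1.7  18.7 -17.7  89.1  -1.8  93.7  70.4]
[[-0.928, 0.005, -0.372], [0.004, 1.0, 0.004], [0.372, 0.002, -0.928]]
lip [0.487  0.1231 0.1588] th 41.84222837428083
```

View pics/vw20.png

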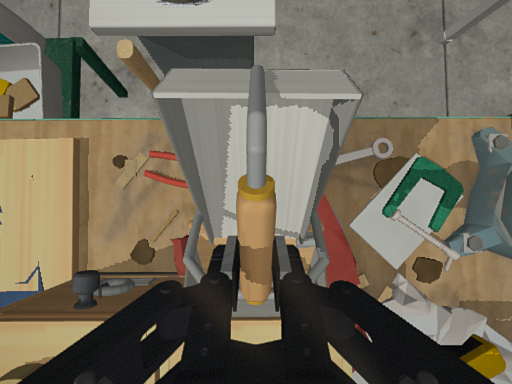

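View pics/v20.png

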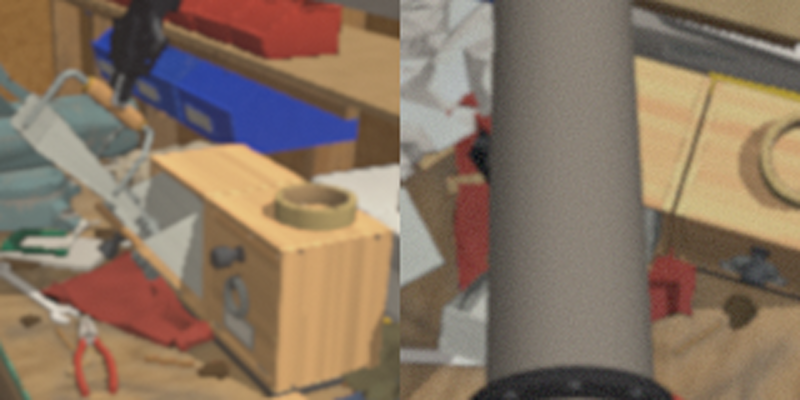

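>>> {"name": "send_rows", "arguments": {"plan": [0, 0, 0, 0, 0, 0, 1, 0, 0.03, 0, -3, 0, -1, 1, 0, 0.03, 0, -3, 0, -1, 1, 0, 0.02, 0, -3, 0, -1, 1, 0, 0, 0, 0, 0, 0, 1]}}

```text
clock: 32.0
ee_pos: [0.4846, 0.1227, 0.282]
tcp_rot: [[-0.896, 0.006, -0.444], [0.004, 1.0, 0.004], [0.444, 0.002, -0.896]]
ft_force: [-0.0, 0.6, -1.9]
opening: 0.21
```

```bash
python3 look.py 21
```

```text
t 32.0 p [0.4846 0.1227 0.282 ] F [-0.   0.6 -1.9] T [ 0.   -0.8  -0.07] op 0.21
j [ -1.8  22.7 -17.4  85.1  -2.1  98.1  70.5]
[[-0.896, 0.006, -0.444], [0.004, 1.0, 0.004], [0.444, 0.002, -0.896]]
lip [0.4868 0.1229 0.1567] th 46.38520317339186
```

View pics/vw21.png

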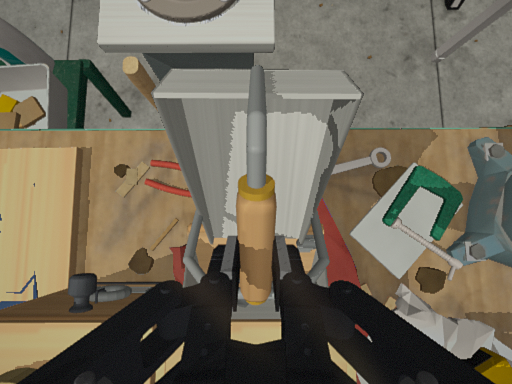

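```bash
python3 c5.py "[[.478,.123,.20],[.44,.123,.22]]" "[20,0]" "[5,5]" | tail -4
```

```text
0.00011369475518071082 [ -3.6 -24.4 -22.7 125.2  -0.7  59.4  64.4] [157.8   3.9  55.6  15.7  76.3  21.   97.8] wrist [0.226 0.117 0.638] [0.277 0.118 0.495]
10 rows
0,-0.09,0,14,0,1,1,0,-0.09,0,14,0,-1,1,0,-0.09,0,14,0,-2,1,0,-0.09,0,13,0,-3,1,0,-0.1,0,13,0,-5,1,0,-0.07,0,15,0,1,1,0,-0.07,0,15,0,0,1,0,-0.07,0,14,0,-1,1,0,-0.07,0,15,0,-1,1,0,-0.07,-0.01,14,-1,-3,1
end [0.348 0.122 0.305]
```

>>> {"name": "send_rows", "arguments": {"plan": [0, -0.09, 0, 14, 0, 1, 1, 0, -0.09, 0, 14, 0, -1, 1, 0, -0.09, 0, 14, 0, -2, 1, 0, -0.09, 0, 13, 0, -3, 1, 0, -0.1, 0, 13, 0, -5, 1, 0, 0, 0, 0, 0, 0, 1]}}

```text
clock: 32.9
ee_pos: [0.4184, 0.1235, 0.3127]
tcp_rot: [[-1.0, 0.003, 0.003], [0.003, 1.0, 0.001], [-0.003, 0.001, -1.0]]
ft_force: [-0.2, 0.7, -2.4]
opening: 0.213
```

```bash
python3 look.py 22
cat > c6.py <<'E'
from opt import *
from h import plan,st
s=st();q0=np.array(s['joints']);p0,R0=np.array(s['ee_pos']),np.array(s['tcp_rot'])
np.set_printoptions(precision=3,suppress=True)
Rg=np.array([[-0.932, -0.122, 0.342], [-0.114, 0.993, 0.042], [-0.345, 0.0, -0.939]]);U,_,Vt=np.linalg.svd(Rg);Rg=U@Vt
T=np.array([.4498,-.2656,.1042])
w=[scoopT([.475,.03,.23],2,0,20),(T+[0,0,.10],Rg),(T+[0,0,.004],Rg)]
Q,e=follow(q0,w,.03,.1,4);print(e,np.round(Q[-1],1),np.round(margin(Q),1))
p,R=p0,R0;W=[]
for (tp,tR),c in zip(w,(5,9,6)):
    W.append((tp,tR,c));print(np.round(tp,3),np.linalg.norm(np.array(tp)-p)/c);p=np.array(tp)
plan(W,1)
E
python3 c6.py
```

```text
t 32.9 p [0.4184 0.1235 0.3127] F [-0.2  0.7 -2.4] T [ 0.03 -0.03 -0.02] op 0.213
j [ -1.7  -3.  -19.3 106.6  -1.   76.   69. ]
[[-1.0, 0.003, 0.003], [0.003, 1.0, 0.001], [-0.003, 0.001, -1.0]]
lip [0.4763 0.1234 0.2016] th 19.838214894965255
t 33.05 p [0.421  0.1229 0.3114] F [-0.3 -0.  -2.7] T [ 0.01 -0.03 -0.05] op 0.212
j [ -1.7  -2.6 -19.2 106.4  -1.   75.9  69. ]
[[-1.0, 0.005, 0.0], [0.005, 1.0, 0.002], [-0.0, 0.002, -1.0]]
9.147979346718725e-05 [ 10.9  10.6  26.1 125.2 -33.3  34.7 159. ] [150.5   5.4  55.4  15.   44.7  21.7   9.2]
[0.383 0.027 0.315] 0.020697008028950026
[ 0.45  -0.266  0.204] 0.03552296378509889
[ 0.45  -0.266  0.108] 0.015999999999999997
20 rows
0,-0.07,-0.01,8,-19,-1,1,0,-0.07,-0.01,8,-19,-1,1,0,-0.07,-0.01,7,-19,-2,1,0,-0.07,0,8,-19,-2,1,0,-0.07,-0.01,7,-20,-3,1,0,0,-0.01,-2,-33,14,1,0,0,-0.01,-1,-33,14,1,0,0,-0.01,-1,-33,14,1,-0.01,0,-0.01,-1,-32,14,1,0,0,-0.01,0,-33,13,1,-0.01,0,-0.01,0,-33,14,1,0,0,-0.01,0,-33,13,1,-0.01,0,-0.01,1,-32,13,1,0,0,0,1,-33,13,1,0,0,0,5,0,15,1,0,0,0,6,0,15,1,0,0,0,5,0,15,1,0,0,0,6,0,15,1,0,0,0,5,0,15,1,0,0,0,6,0,15,1
end [ 0.45  -0.266  0.108]
```

View pics/v22.png

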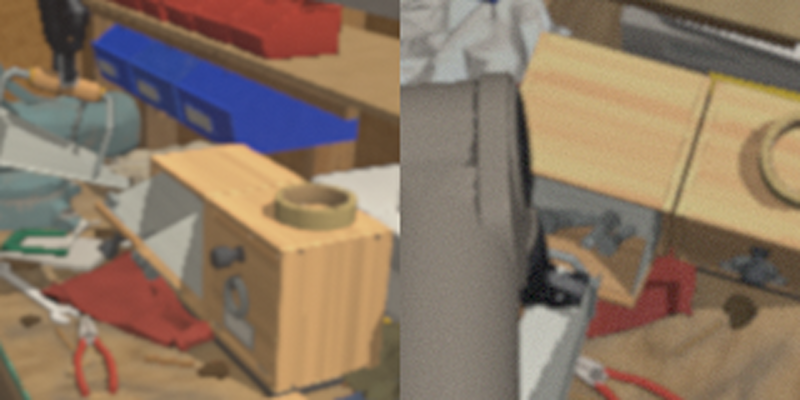

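View pics/vw22.png

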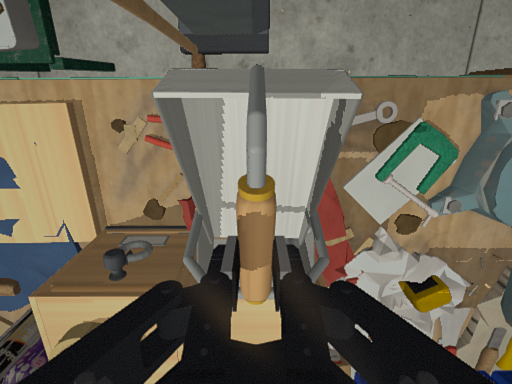

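>>> {"name": "send_rows", "arguments": {"plan": [0, -0.07, -0.01, 8, -19, -1, 1, 0, -0.07, -0.01, 8, -19, -1, 1, 0, -0.07, -0.01, 7, -19, -2, 1, 0, -0.07, 0, 8, -19, -2, 1, 0, -0.07, -0.01, 7, -20, -3, 1]}}

```text
clock: 33.67
ee_pos: [0.3829, 0.0258, 0.3144]
tcp_rot: [[-0.939, -0.034, 0.343], [-0.033, 0.999, 0.008], [-0.343, -0.004, -0.939]]
ft_force: [-0.6, 0.2, -2.0]
opening: 0.212
```

Run:
```python
from h import *
s=st()
im=ctrl.grab_frame('top'); cv2.imwrite("pics/t23.png",cv2.resize(cv2.cvtColor(im,cv2.COLOR_RGB2BGR)[110:230,160:280],None,fx=5,fy=5,interpolation=cv2.INTER_CUBIC))
```

```text
t 33.67 p [0.3829 0.0258 0.3144] F [-0.6  0.2 -2. ] T [-0.07  0.49 -0.  ] op 0.212
j [  1.4 -23.2 -10.5 124.2  -1.7  58.7  83.7]
[[-0.939, -0.034, 0.343], [-0.033, 0.999, 0.008], [-0.343, -0.004, -0.939]]
```

View pics/t23.png

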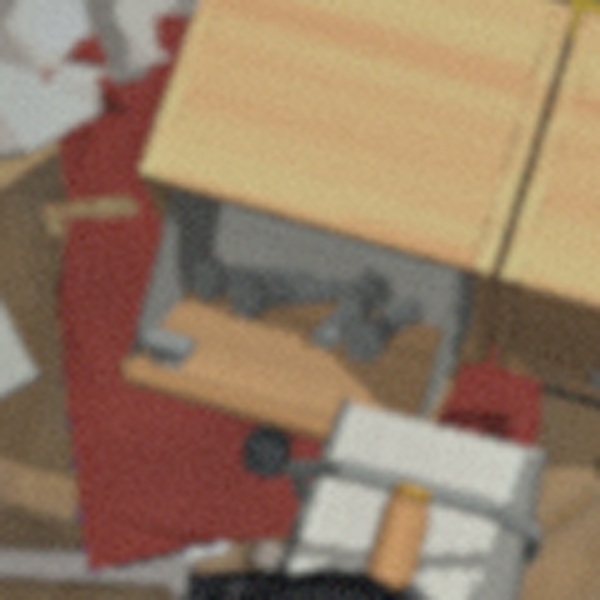

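>>> {"name": "send_rows", "arguments": {"plan": [0, 0, -0.01, -2, -33, 14, 1, 0, 0, -0.01, -1, -33, 14, 1, 0, 0, -0.01, -1, -33, 14, 1, -0.01, 0, -0.01, -1, -32, 14, 1, 0, 0, -0.01, 0, -33, 13, 1, -0.01, 0, -0.01, 0, -33, 14, 1, 0, 0, -0.01, 0, -33, 13, 1, -0.01, 0, -0.01, 1, -32, 13, 1, 0, 0, 0, 1, -33, 13, 1, 0, 0, 0, 0, 0, 0, 1]}}

```text
clock: 34.98
ee_pos: [0.4493, -0.2681, 0.2021]
tcp_rot: [[-0.935, -0.115, 0.336], [-0.11, 0.993, 0.035], [-0.338, -0.004, -0.941]]
ft_force: [-0.0, -0.2, -2.9]
opening: 0.211
```

```bash
sed -i 's/^w=.*/w=[(T+[0,0,.03],Rg),(T+[0,0,.005],Rg)]/; s/(5,9,6)/(4,3)/' c6.py; python3 c6.py; python3 look.py 24
```

```text
t 34.98 p [ 0.4493 -0.2681  0.2021] F [-0.  -0.2 -2.9] T [-0.    0.57  0.05] op 0.211
j [  6.1   2.2  29.5 119.1 -19.8  45.6 144.3]
[[-0.935, -0.115, 0.336], [-0.11, 0.993, 0.035], [-0.338, -0.004, -0.941]]
0.0001003518040840774 [  9.8  10.5  27.4 125.2 -33.5  34.9 159.2] [151.6  32.3  54.   15.6  44.5  21.9   9. ]
[ 0.45  -0.266  0.134] 0.01698076093582324
[ 0.45  -0.266  0.109] 0.008333333333333326
7 rows
0,0,0,6,1,16,1,0,0,0,5,1,16,1,0,0,0,6,0,16,1,-0.01,-0.01,0,5,1,16,1,0,0,0,3,0,8,1,0,0,0,3,0,8,1,0,0,0,3,0,8,1
end [ 0.45  -0.265  0.109]
t 34.98 p [ 0.4493 -0.2681  0.2021] F [-0.  -0.2 -2.9] T [-0.    0.57  0.05] op 0.211
j [  6.1   2.2  29.5 119.1 -19.8  45.6 144.3]
[[-0.935, -0.115, 0.336], [-0.11, 0.993, 0.035], [-0.338, -0.004, -0.941]]
lip [ 0.5406 -0.2579  0.1168] th 0.24210593322002286
```

View pics/vw24.png

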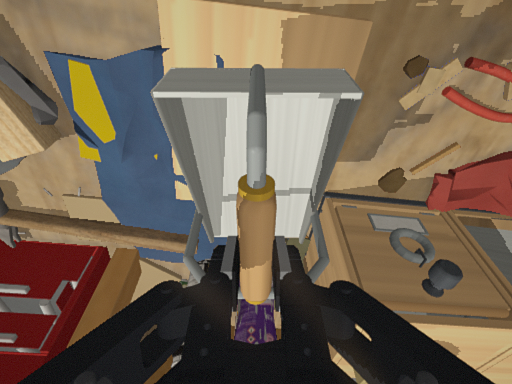

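>>> {"name": "send_rows", "arguments": {"plan": [0, 0, 0, 6, 1, 16, 1, 0, 0, 0, 5, 1, 16, 1, 0, 0, 0, 6, 0, 16, 1, 0, -0.01, 0, 5, 1, 16, 1, 0, 0, 0, 3, 0, 8, 1, 0, 0, 0, 3, 0, 7, 1, 0, 0, 0, 2, 0, 5, 1, 0, 0, 0, 0, 0, 0, 1]}}

```text
clock: 36.12
ee_pos: [0.4503, -0.2625, 0.1146]
tcp_rot: [[-0.929, -0.119, 0.35], [-0.113, 0.993, 0.039], [-0.352, -0.003, -0.936]]
ft_force: [0.8, -0.4, -2.4]
opening: 0.213
```

>>> {"name": "send_rows", "arguments": {"plan": [0, 0, 0, 1, 0, 2, 1, 0, 0, 0, 1, 0, 2, 1]}}

```text
clock: 36.38
ee_pos: [0.4502, -0.2628, 0.1106]
tcp_rot: [[-0.929, -0.119, 0.351], [-0.113, 0.993, 0.038], [-0.353, -0.004, -0.936]]
ft_force: [-0.2, -0.2, -2.5]
opening: 0.213
```

>>> {"name": "send_rows", "arguments": {"plan": [0, 0, 0, 1, 0, 2, 1, 0, 0.01, 0, 1, 0, 2, 1]}}

```text
clock: 36.62
ee_pos: [0.4492, -0.2627, 0.1057]
tcp_rot: [[-0.933, -0.119, 0.34], [-0.113, 0.993, 0.038], [-0.343, -0.003, -0.94]]
ft_force: [0.2, 0.2, -2.1]
opening: 0.214
```

>>> {"name": "send_rows", "arguments": {"plan": [0, 0, 0, 0.5, 0, 1.5, 1]}}

```text
clock: 36.75
ee_pos: [0.4498, -0.2626, 0.1043]
tcp_rot: [[-0.932, -0.12, 0.341], [-0.114, 0.993, 0.038], [-0.343, -0.004, -0.939]]
ft_force: [-2.9, 2.8, 6.8]
opening: 0.215
```

Contact at z≈0.104. I'll open the jaws and retreat along the tool axis.

>>> {"name": "send_rows", "arguments": {"plan": [0, 0, 0, 0, 0, 0, 0.6, 0, 0, 0, 0, 0, 0, 0, 0, 0, 0, 0, 0, 0, -1, 0, 0, 0, 0, 0, 0, -1, 0, 0, 0, 0, 0, -12, -1, 0, 0, 0, 0, 0, -25, -1, 0, 0, 0, 0, 0, -35, -1, 0, 0, 0, 0, 0, -40, -1, 0, 0, 0, 0, 0, -30, -1]}}

```text
clock: 37.88
ee_pos: [0.4005, -0.2689, 0.2402]
tcp_rot: [[-0.932, -0.118, 0.343], [-0.112, 0.993, 0.036], [-0.345, -0.005, -0.939]]
ft_force: [0.7, -0.2, -0.3]
opening: 1.002
```

Run:
```python
from h import *
s=st()
im=ctrl.grab_frame('wrist'); cv2.imwrite("pics/w25.png",cv2.cvtColor(im,cv2.COLOR_RGB2BGR))
im=ctrl.grab_frame('scene'); cv2.imwrite("pics/s25.png",cv2.resize(cv2.cvtColor(im,cv2.COLOR_RGB2BGR)[130:330,190:390],None,fx=3,fy=3,interpolation=cv2.INTER_CUBIC))
```

```text
t 37.88 p [ 0.4005 -0.2689  0.2402] F [ 0.7 -0.2 -0.3] T [-0.    0.33 -0.08] op 1.002
j [  6.4  -5.6  30.7 120.2 -14.1  50.6 141.8]
[[-0.932, -0.118, 0.343], [-0.112, 0.993, 0.036], [-0.345, -0.005, -0.939]]
```

View pics/s25.png

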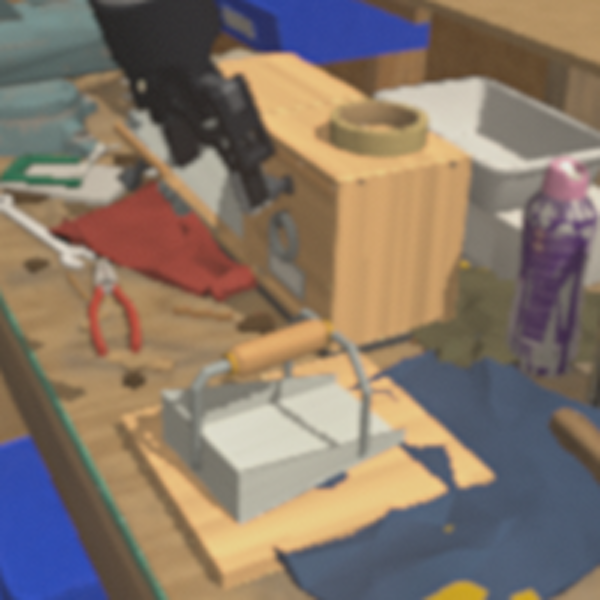

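```bash
cat > c7.py <<'E'
from opt import *
from h import plan,st
s=st();q0=np.array(s['joints']);p0,R0=np.array(s['ee_pos']),np.array(s['tcp_rot'])
w=[(np.array([.40,-.20,.33]),down(184,5)),(np.array([.41,.122,.32]),down(180,0))]
Q,e=follow(q0,w,.03,.1,4);print(e,np.round(Q[-1],1),np.round(margin(Q),1))
plan([(a,b,c) for (a,b),c in zip(w,(3,8))],-1)
E
python3 c7.py
```

```text
t 37.98 p [ 0.4018 -0.2702  0.242 ] F [0.4 0.8 0. ] T [-0.07  0.33  0.01] op 0.996
j [  6.4  -5.7  30.7 120.1 -14.2  50.5 141.9]
[[-0.93, -0.117, 0.348], [-0.112, 0.993, 0.034], [-0.35, -0.007, -0.937]]
6.514563768818504e-05 [-14.   -4.   -7.9 106.8  -0.6  77.2  68.3] [147.5  19.6  56.6  23.5  69.6  37.2  35.6]
11 rows
0,0.09,0.02,-12,23,-27,-1,0,0.09,0.01,-10,23,-28,-1,0,0.09,0.02,-6,24,-28,-1,0,0.01,0.01,-4,40,2,-1,0,0.01,0.01,-4,40,2,-1,0,0.01,0.01,-3,40,2,-1,0,0.01,0.01,-3,40,1,-1,0,0.01,0.01,-2,40,1,-1,0,0.01,0.01,-2,40,2,-1,0,0.01,0,-1,41,1,-1,0.01,0.02,0.01,-2,40,2,-1
end [0.4101 0.1219 0.3197]
```

>>> {"name": "send_rows", "arguments": {"plan": [0, 0.09, 0.02, -12, 23, -27, -1, 0, 0.09, 0.01, -10, 23, -28, -1, 0, 0.09, 0.02, -6, 24, -28, -1, 0, 0.01, 0.01, -4, 40, 2, -1, 0, 0.01, 0.01, -4, 40, 2, -1, 0, 0.01, 0.01, -3, 40, 2, -1, 0, 0.01, 0.01, -3, 40, 1, -1, 0, 0.01, 0.01, -2, 40, 1, -1, 0, 0.01, 0.01, -2, 40, 2, -1, 0, 0.01, 0, -1, 41, 1, -1, 0.01, 0.02, 0.01, -2, 40, 2, -1, 0, 0, 0, 0, 0, 0, -1]}}

```text
clock: 39.48
ee_pos: [0.4085, 0.1271, 0.3155]
tcp_rot: [[-1.0, -0.008, -0.013], [-0.008, 1.0, 0.0], [0.013, 0.0, -1.0]]
ft_force: [-0.1, -0.3, 0.0]
opening: 0.997
```

Run:
```python
from h import *
s=st()
im=ctrl.grab_frame('wrist'); cv2.imwrite("pics/w26.png",cv2.cvtColor(im,cv2.COLOR_RGB2BGR))
```

```text
t 39.48 p [0.4085 0.1271 0.3155] F [-0.1 -0.3  0. ] T [-0.03  0.01  0.  ] op 0.997
j [-14.4  -3.6  -7.9 106.9  -0.8  77.2  68.3]
[[-1.0, -0.008, -0.013], [-0.008, 1.0, 0.0], [0.013, 0.0, -1.0]]
```

View pics/w26.png

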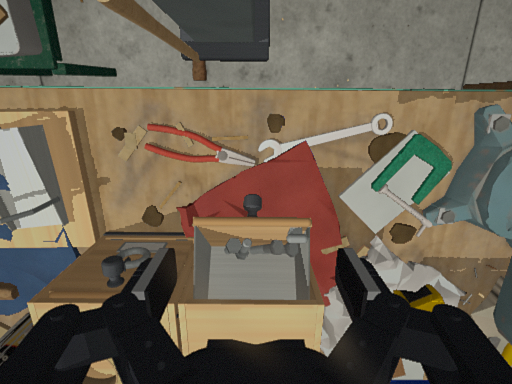

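Run:
```python
import cv2
im=cv2.imread('pics/w26.png');cv2.imwrite('pics/w26z.png',cv2.resize(im[190:310,185:335],None,fx=5,fy=5,interpolation=cv2.INTER_CUBIC))
```

```text
(no output)
```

View pics/w26z.png

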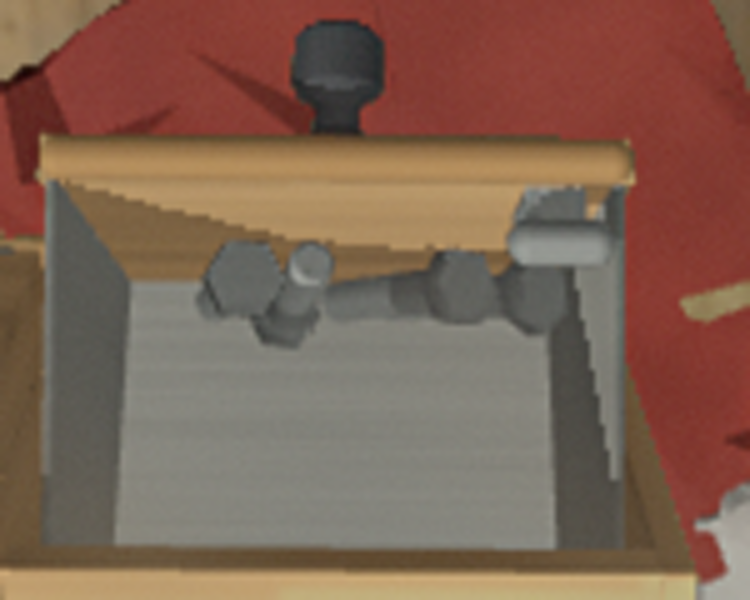

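```bash
cat > c8.py <<'E'
from opt import *
from h import plan,st
s=st();q0=np.array(s['joints']);p0,R0=np.array(s['ee_pos']),np.array(s['tcp_rot'])
w=[(np.array([.415,.123,.19]),down(180,0)),(np.array([.422,.123,.09]),down(180,0))]
Q,e=follow(q0,w+[(np.array([.515,.123,.142]),down(180,0))],.03,.1,4);print(e,np.round(Q[-1],1),np.round(margin(Q),1))
plan([(a,b,c) for (a,b),c in zip(w,(4,5))],1)
E
python3 c8.py
```

```text
t 39.52 p [0.4087 0.1247 0.3156] F [ 0.5 -0.6 -0.2] T [-0.04  0.06  0.01] op 0.999
j [-14.3  -3.6  -7.8 107.   -0.7  77.3  68.4]
[[-1.0, -0.004, -0.012], [-0.004, 1.0, -0.001], [0.012, -0.001, -1.0]]
3.305741794724079e-05 [-12.7  15.   -6.4 109.    2.   56.1  70. ] [146.7  25.5  70.2  17.8  77.5  33.7  98.2]
9 rows
0,0,0,-2,0,31,1,0,0,0,-2,-1,32,1,0,-0.01,0,-2,0,31,1,0,0,0,-2,-1,32,1,0,0,0,-1,0,20,1,0,0,0,-1,0,20,1,0,0,0,-2,0,20,1,0,0,0,-1,0,20,1,0,0,0,-2,0,20,1
end [0.4223 0.1226 0.0895]
```

>>> {"name": "send_rows", "arguments": {"plan": [0, 0, 0, -2, 0, 31, 1, 0, 0, 0, -2, -1, 32, 1, 0, -0.01, 0, -2, 0, 31, 1, 0, 0, 0, -2, 0, 32, 1, 0, 0, 0, -1, 0, 20, 1, 0, 0, 0, -1, 0, 20, 1, 0, 0, 0, -2, 0, 20, 1, 0, 0, 0, -1, 0, 20, 1, 0, 0, 0, -2, 0, 18, 1, 0, 0, 0, 0, 0, 0, 1]}}

```text
clock: 40.78
ee_pos: [0.4219, 0.121, 0.0913]
tcp_rot: [[-1.0, 0.001, -0.004], [0.001, 1.0, -0.002], [0.004, -0.002, -1.0]]
ft_force: [-0.2, 0.1, -0.4]
opening: -0.001
```

Run:
```python
from h import *
s=st()
im=ctrl.grab_frame('wrist'); cv2.imwrite("pics/w27.png",cv2.cvtColor(im,cv2.COLOR_RGB2BGR))
```

```text
t 40.77 p [0.4219 0.121  0.0913] F [-0.2  0.1 -0.4] T [-0.04  0.02  0.  ] op -0.001
j [-14.5  10.2  -7.8 123.1   1.9  47.   66.5]
[[-1.0, 0.001, -0.004], [0.001, 1.0, -0.002], [0.004, -0.002, -1.0]]
```

View pics/w27.png

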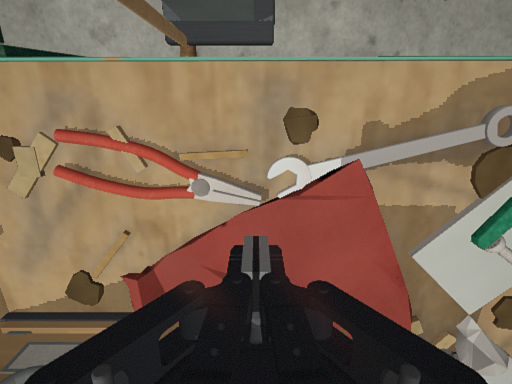

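>>> {"name": "send_rows", "arguments": {"plan": [0, 0, 0, -2, 2, 8, 1, 0, 0, 0, -3, 0, 8, 1, 0, 0, 0, -4, 0, 0, 1, 0, 0, 0, -4, 0, 0, 1, 0, 0, 0, -3, 0, 0, 1]}}

```text
clock: 41.45
ee_pos: [0.4395, 0.125, 0.0767]
tcp_rot: [[-1.0, -0.001, -0.0], [-0.001, 1.0, 0.0], [0.0, 0.0, -1.0]]
ft_force: [-1.5, -0.2, -0.2]
opening: -0.002
```

Run:
```python
from h import *
s=st()
im=ctrl.grab_frame('scene'); cv2.imwrite("pics/s28.png",cv2.resize(cv2.cvtColor(im,cv2.COLOR_RGB2BGR)[120:240,190:310],None,fx=5,fy=5,interpolation=cv2.INTER_CUBIC))
```

```text
t 41.45 p [0.4395 0.125  0.0767] F [-1.5 -0.2 -0.2] T [ 0.05  0.52 -0.08] op -0.002
j [-14.5  13.1  -7.6 121.8   2.4  45.3  66.5]
[[-1.0, -0.001, -0.0], [-0.001, 1.0, 0.0], [0.0, 0.0, -1.0]]
```

View pics/s28.png

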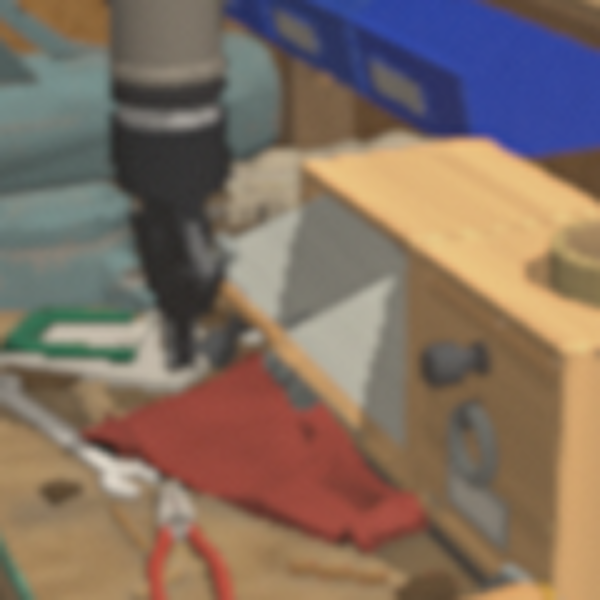

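>>> {"name": "send_rows", "arguments": {"plan": [0, 0, 0, -3, 0, -1, 1, 0, 0, 0, -3, 0, -1, 1, 0, 0, 0, -3, 0, -2, 1, 0, 0, 0, -3, 0, -2, 1, 0, 0, 0, -3, 0, -2, 1]}}

```text
clock: 42.12
ee_pos: [0.4437, 0.1247, 0.0826]
tcp_rot: [[-1.0, -0.002, -0.022], [-0.002, 1.0, -0.003], [0.022, -0.003, -1.0]]
ft_force: [-21.4, 1.9, 13.4]
opening: -0.002
```

>>> {"name": "send_rows", "arguments": {"plan": [0, 0, 0, -3, 0, -2, 1, 0, 0, 0, -3, 0, -2, 1, 0, 0, 0, -3, 0, -2, 1, 0, 0, 0, -3, 0, -2, 1, 0, 0, 0, -3, 0, -2, 1]}}

```text
clock: 42.75
ee_pos: [0.4514, 0.1246, 0.0923]
tcp_rot: [[-0.999, -0.003, -0.037], [-0.002, 1.0, -0.006], [0.037, -0.006, -0.999]]
ft_force: [-38.0, 0.8, 29.0]
opening: 0.006
```

Run:
```python
from h import *
s=st()
im=ctrl.grab_frame('scene'); cv2.imwrite("pics/s29.png",cv2.resize(cv2.cvtColor(im,cv2.COLOR_RGB2BGR)[120:240,190:310],None,fx=5,fy=5,interpolation=cv2.INTER_CUBIC))
```

```text
t 42.75 p [0.4514 0.1246 0.0923] F [-38.    0.8  29. ] T [ 0.15  7.82 -0.16] op 0.006
j [-13.8  14.   -7.5 118.    1.8  50.2  67.9]
[[-0.999, -0.003, -0.037], [-0.002, 1.0, -0.006], [0.037, -0.006, -0.999]]
```

View pics/s29.png

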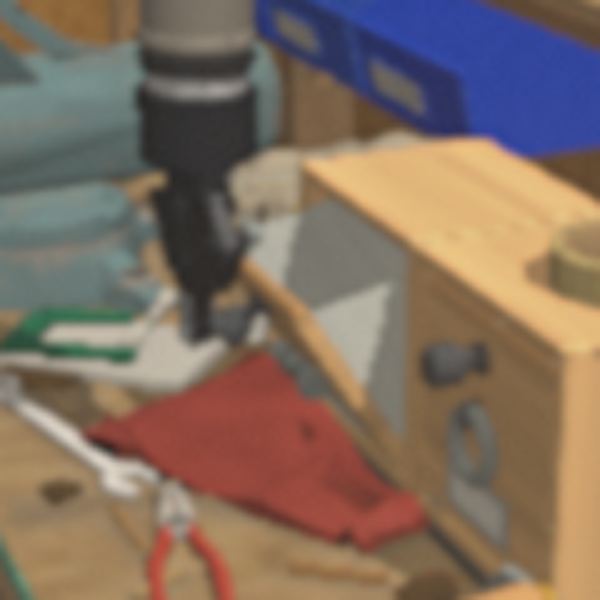

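>>> {"name": "send_rows", "arguments": {"plan": [0, 0, 0, 15, 0, 0, 1, 0, 0, 0, 10, 0, 0, 1, 0, 0, 0, 0, 0, 0, 1]}}

```text
clock: 43.18
ee_pos: [0.4445, 0.1249, 0.0948]
tcp_rot: [[-1.0, -0.001, 0.001], [-0.001, 1.0, 0.0], [-0.001, 0.0, -1.0]]
ft_force: [0.7, 0.9, 0.1]
opening: 0.001
```

Run:
```python
from h import *
s=st()
im=ctrl.grab_frame('scene'); cv2.imwrite("pics/s30.png",cv2.resize(cv2.cvtColor(im,cv2.COLOR_RGB2BGR)[120:240,190:310],None,fx=5,fy=5,interpolation=cv2.INTER_CUBIC))
```

```text
t 43.17 p [0.4445 0.1249 0.0948] F [0.7 0.9 0.1] T [-0.03 -0.03 -0.05] op 0.001
j [-14.2  11.9  -7.6 120.4   2.1  47.8  67. ]
[[-1.0, -0.001, 0.001], [-0.001, 1.0, 0.0], [-0.001, 0.0, -1.0]]
```

View pics/s30.png

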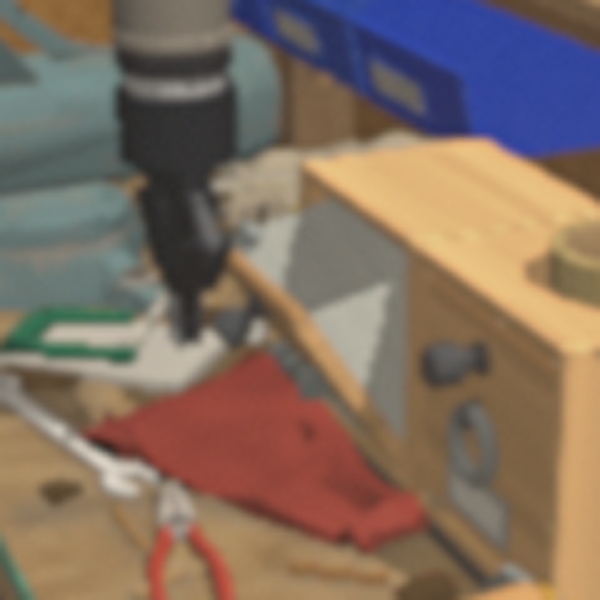

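Run:
```python
from h import *
for z in (.06,.066,.07,.075,.08,.085,.09): print(z,proj('scene',np.array([.4395,.125,z])), (proj('scene',np.array([.4395,.125,z]))-[190,120])*5)
print((proj('scene',np.array([.4445,.1249,.084]))-[190,120])*5,'for s30')
```

```text
0.06 [226.11430371 201.75276623] [180.57151853 408.76383117]
0.066 [226.03900337 200.12751062] [180.19501683 400.63755309]
0.07 [225.98862738 199.04021331] [179.9431369  395.20106657]
0.075 [225.92545862 197.67680147] [179.62729312 388.38400737]
0.08 [225.86206793 196.30859929] [179.31033963 381.54299644]
0.085 [225.79845411 194.93558147] [178.99227056 374.67790733]
0.09 [225.734616   193.55772254] [178.67308002 367.78861268]
[186.26430331 374.78114247] for s30
```

```bash
cat > push.py <<'E'
from opt import *
H=np.array([.5685,.1235,.028])
def tgt(t,gap=0,pitch=20):
    R=down(180,pitch)
    E=H+np.array([-.043*np.cos(t)-.124*np.sin(t),0,.124*np.cos(t)-.043*np.sin(t)])
    return E+R[:,0]*(.011+gap)+R[:,2]*.027,R
E
cat > c9.py <<'E'
from push import *
from h import plan,st
s=st();q0=np.array(s['joints']);p0,R0=np.array(s['ee_pos']),np.array(s['tcp_rot'])
np.set_printoptions(precision=4,suppress=True)
w=[(np.array([.415,.1235,.085]),down(180,15)),tgt(.62,.015)]
print(tgt(.6)[0],tgt(.3)[0],tgt(0)[0])
Q,e=follow(q0,w+[tgt(.3),tgt(0)],.03,.1,4);print(e,np.round(Q[-1],1),np.round(margin(Q),1))
plan([(a,b,c) for (a,b),c in zip(w,(4,4))],1)
E
python3 c9.py
```

```text
t 43.23 p [0.445  0.1249 0.0948] F [0.3 0.7 0.5] T [-0.03  0.   -0.03] op -0.0
j [-14.2  11.9  -7.5 120.3   2.1  47.8  67. ]
[[-1.0, -0.001, 0.001], [-0.001, 1.0, 0.0], [-0.001, 0.0, -1.0]]
[0.4619 0.1235 0.0769] [0.4897 0.1235 0.1046] [0.5244 0.1235 0.1229]
1.4401632228602367e-05 [-16.8   7.6  -6.6 124.6  17.2  30.5  53.2] [139.5  31.2  69.9   4.9  82.7   9.5 105. ]
8 rows
0,-0.07,0,8,0,2,1,0,-0.06,0,8,0,2,1,0,-0.07,0,7,-1,2,1,0,-0.06,0,8,0,1,1,0,-0.02,0,-7,0,6,1,0,-0.02,0,-6,0,6,1,0,-0.02,0,-6,0,6,1,0,-0.03,0,-7,0,5,1
end [0.4463 0.1239 0.0702]
```

>>> {"name": "send_rows", "arguments": {"plan": [0, -0.07, 0, 8, 0, 2, 1, 0, -0.06, 0, 8, 0, 2, 1, 0, -0.07, 0, 7, -1, 2, 1, 0, -0.06, 0, 8, 0, 1, 1, 0, -0.02, 0, -7, 0, 6, 1, 0, -0.02, 0, -6, 0, 6, 1, 0, -0.02, 0, -6, 0, 6, 1, 0, -0.03, 0, -7, 0, 5, 1, 0, 0, 0, 0, 0, 0, 1]}}

```text
clock: 44.35
ee_pos: [0.4459, 0.124, 0.0698]
tcp_rot: [[-0.94, -0.001, 0.342], [-0.001, 1.0, 0.0], [-0.342, 0.0, -0.94]]
ft_force: [-0.5, 0.9, 0.7]
opening: -0.006
```

Run:
```python
from h import *
s=st()
im=ctrl.grab_frame('scene'); cv2.imwrite("pics/s31.png",cv2.resize(cv2.cvtColor(im,cv2.COLOR_RGB2BGR)[120:240,190:310],None,fx=5,fy=5,interpolation=cv2.INTER_CUBIC))
```

```text
t 44.35 p [0.4459 0.124  0.0698] F [-0.5  0.9  0.7] T [ 0.04  0.31 -0.01] op -0.006
j [-21.8   5.8  -6.3 136.2  26.7  22.4  38.6]
[[-0.94, -0.001, 0.342], [-0.001, 1.0, 0.0], [-0.342, 0.0, -0.94]]
```

View pics/s31.png

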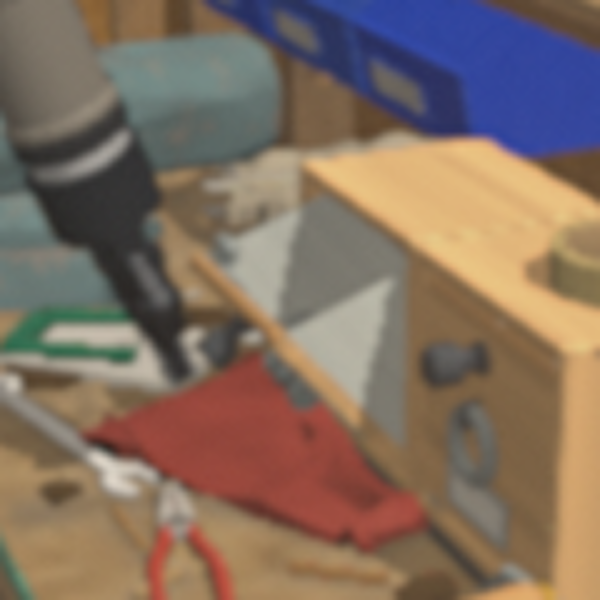

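Run:
```python
from push import *
from h import plan,st
s=st();p0,R0=np.array(s['ee_pos']),np.array(s['tcp_rot'])
ts=[.70,.67,.64,.61,.58,.55,.52,.49,.46,.43,.40,.37]
print(tgt(.7)[0])
plan([(*tgt(t),1) for t in ts],1,dec=(2,1))
ts=[.34,.31,.28,.25,.22,.20,.18,.16,.14,.12]
plan([(*tgt(t),1) for t in ts],1,tgt(.37),dec=(2,1))
```

```text
t 44.4 p [0.4459 0.124  0.0699] F [-0.6  0.   0.2] T [-0.03  0.37  0.05] op 0.0
j [-21.8   5.8  -6.3 136.2  26.7  22.4  38.6]
[[-0.94, -0.001, 0.342], [-0.001, 1.0, 0.001], [-0.342, 0.0, -0.94]]
[0.4546 0.1235 0.066 ]
12 rows
0,0,0,-6.9,-0.5,6.7,1,0,0,0,-3.1,0,-2.4,1,0,0,0,-3.1,0,-2.4,1,0,0,0,-3.3,0,-2.3,1,0,0,0,-3.3,0,-2.1,1,0,0,0,-3.3,0,-2.1,1,0,0,0,-3.4,0,-1.9,1,0,0,0,-3.5,0,-1.9,1,0,0,0,-3.5,0,-1.7,1,0,0,0,-3.6,0,-1.7,1,0,0,0,-3.7,0,-1.5,1,0,0,0,-3.6,0,-1.4,1
end [0.4824 0.1235 0.0989]
10 rows
0,0,0,-3.7,0,-1.3,1,0,0,0,-3.8,0,-1.2,1,0,0,0,-3.7,0,-1.1,1,0,0,0,-3.9,0,-1,1,0,0,0,-3.8,0,-0.8,1,0,0,0,-2.6,0,-0.5,1,0,0,0,-2.6,0,-0.5,1,0,0,0,-2.6,0,-0.4,1,0,0,0,-2.6,0,-0.4,1,0,0,0,-2.6,0,-0.3,1
end [0.5099 0.1235 0.1169]
```

>>> {"name": "send_rows", "arguments": {"plan": [0, 0, 0, -3.5, -0.5, 2, 1, 0, 0, 0, -3.5, 0, 2, 1, 0, 0, 0, -3, 0, -2, 1]}}

```text
clock: 44.78
ee_pos: [0.454, 0.1229, 0.0703]
tcp_rot: [[-0.941, -0.001, 0.339], [-0.001, 1.0, -0.001], [-0.339, -0.001, -0.941]]
ft_force: [-3.6, 0.8, -0.5]
opening: 0.003
```

>>> {"name": "send_rows", "arguments": {"plan": [0, 0, 0, -3, 0, -2, 1, 0, 0, 0, -3, 0, -2, 1]}}

```text
clock: 45.02
ee_pos: [0.4587, 0.123, 0.0768]
tcp_rot: [[-0.94, -0.001, 0.34], [-0.001, 1.0, -0.001], [-0.34, -0.001, -0.94]]
ft_force: [-5.0, 0.5, 0.9]
opening: 0.004
```

>>> {"name": "send_rows", "arguments": {"plan": [0, 0, 0, -3, 0, -2, 1, 0, 0, 0, -3, 0, -2, 1]}}

```text
clock: 45.28
ee_pos: [0.4635, 0.123, 0.0829]
tcp_rot: [[-0.94, -0.001, 0.341], [-0.001, 1.0, -0.0], [-0.341, -0.001, -0.94]]
ft_force: [-4.1, 0.3, 0.1]
opening: -0.0
```

Force is a steady ~5 N. I'll keep going.

>>> {"name": "send_rows", "arguments": {"plan": [0, 0, 0, -3.3, 0, -2, 1, 0, 0, 0, -3.3, 0, -2, 1, 0, 0, 0, -3.4, 0, -1.9, 1]}}

```text
clock: 45.65
ee_pos: [0.4719, 0.1231, 0.0923]
tcp_rot: [[-0.939, -0.001, 0.343], [-0.001, 1.0, 0.0], [-0.343, 0.0, -0.939]]
ft_force: [-1.7, -2.0, -2.4]
opening: -0.001
```

>>> {"name": "send_rows", "arguments": {"plan": [0, 0, 0, -3.5, 0, -1.8, 1, 0, 0, 0, -3.5, 0, -1.7, 1, 0, 0, 0, -3.6, 0, -1.6, 1]}}

```text
clock: 46.02
ee_pos: [0.48, 0.1237, 0.1008]
tcp_rot: [[-0.939, -0.001, 0.343], [-0.001, 1.0, 0.001], [-0.343, 0.001, -0.939]]
ft_force: [-0.8, -0.7, -2.0]
opening: 0.0
```

>>> {"name": "send_rows", "arguments": {"plan": [0, 0, 0, -3.6, 0, -1.5, 1, 0, 0, 0, -3.6, 0, -1.4, 1, 0, 0, 0, -3.6, 0, -1.3, 1]}}

```text
clock: 46.4
ee_pos: [0.4885, 0.1237, 0.1083]
tcp_rot: [[-0.94, -0.001, 0.343], [-0.001, 1.0, 0.001], [-0.343, 0.0, -0.94]]
ft_force: [-0.8, -0.3, -1.4]
opening: -0.0
```

Run:
```python
from push import *
from h import *
s=st()
im=ctrl.grab_frame('scene'); cv2.imwrite("pics/s32.png",cv2.resize(cv2.cvtColor(im,cv2.COLOR_RGB2BGR)[120:240,190:310],None,fx=5,fy=5,interpolation=cv2.INTER_CUBIC))
for t in (.4,.35,.3): print(t,tgt(t)[0])
```

```text
t 46.4 p [0.4885 0.1237 0.1083] F [-0.8 -0.3 -1.4] T [0.06 0.71 0.08] op -0.0
j [-18.4   5.5  -6.8 129.6  19.3  28.   49.3]
[[-0.94, -0.001, 0.343], [-0.001, 1.0, 0.001], [-0.343, 0.0, -0.94]]
0.4 [0.4795 0.1235 0.0963]
0.35 [0.4845 0.1235 0.1006]
0.3 [0.4897 0.1235 0.1046]
```

View pics/s32.png

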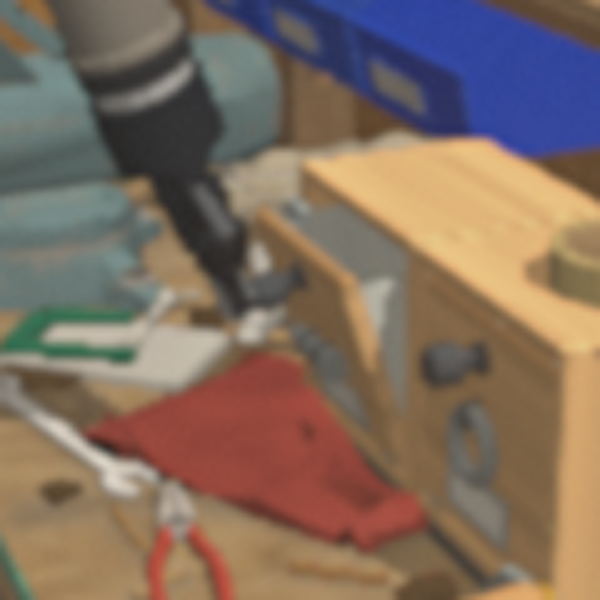

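>>> {"name": "send_rows", "arguments": {"plan": [0, 0, 0, -3.5, 0, -0.5, 1, 0, 0, 0, -3.5, 0, -0.2, 1, 0, 0, 0, -3.5, 0, 0, 1]}}

```text
clock: 46.82
ee_pos: [0.498, 0.1235, 0.1124]
tcp_rot: [[-0.94, -0.001, 0.342], [-0.001, 1.0, 0.0], [-0.342, 0.0, -0.94]]
ft_force: [-2.3, 0.5, 0.0]
opening: 0.003
```

>>> {"name": "send_rows", "arguments": {"plan": [0, 0, 0, -3, 0, 0, 1, 0, 0, 0, -3, 0, 0, 1]}}

```text
clock: 47.08
ee_pos: [0.5039, 0.1235, 0.1145]
tcp_rot: [[-0.939, -0.001, 0.343], [-0.001, 1.0, 0.001], [-0.343, 0.0, -0.939]]
ft_force: [-1.9, 0.3, 0.2]
opening: -0.001
```

>>> {"name": "send_rows", "arguments": {"plan": [0, 0, 0, -2.5, 0, 0, 1]}}

```text
clock: 47.2
ee_pos: [0.5063, 0.1235, 0.1154]
tcp_rot: [[-0.939, -0.001, 0.343], [-0.001, 1.0, 0.001], [-0.343, 0.0, -0.939]]
ft_force: [0.1, 0.5, 0.6]
opening: 0.001
```

>>> {"name": "send_rows", "arguments": {"plan": [0, 0, 0, -2.5, 0, 0.3, 1]}}

```text
clock: 47.32
ee_pos: [0.5078, 0.1234, 0.1155]
tcp_rot: [[-0.94, -0.001, 0.341], [-0.001, 1.0, 0.0], [-0.341, -0.0, -0.94]]
ft_force: [-4.8, 1.0, 1.4]
opening: 0.003
```

Near the catch now, so I'll take small steps.

>>> {"name": "send_rows", "arguments": {"plan": [0, 0, 0, -2, 0, 0.6, 1]}}

```text
clock: 47.45
ee_pos: [0.5083, 0.1232, 0.1147]
tcp_rot: [[-0.941, -0.001, 0.338], [-0.001, 1.0, -0.001], [-0.338, -0.001, -0.941]]
ft_force: [-8.5, 0.6, 3.0]
opening: -0.001
```

>>> {"name": "send_rows", "arguments": {"plan": [0, 0, 0, -2, 0, 0.6, 1]}}

```text
clock: 47.58
ee_pos: [0.5088, 0.1229, 0.1139]
tcp_rot: [[-0.942, -0.001, 0.335], [-0.001, 1.0, -0.002], [-0.335, -0.002, -0.942]]
ft_force: [-12.0, 1.1, 4.4]
opening: -0.0
```

>>> {"name": "send_rows", "arguments": {"plan": [0, 0, 0, -1.5, 0, 0.5, 1]}}

```text
clock: 47.7
ee_pos: [0.5094, 0.1228, 0.1134]
tcp_rot: [[-0.943, -0.001, 0.334], [-0.002, 1.0, -0.003], [-0.334, -0.003, -0.943]]
ft_force: [-12.8, 0.4, 4.0]
opening: -0.002
```

>>> {"name": "send_rows", "arguments": {"plan": [0, 0, 0, -1, 0, 0.2, 1]}}

```text
clock: 47.82
ee_pos: [0.5105, 0.1228, 0.1136]
tcp_rot: [[-0.943, -0.001, 0.334], [-0.002, 1.0, -0.003], [-0.334, -0.003, -0.943]]
ft_force: [-11.1, 0.7, 3.6]
opening: 0.001
```

>>> {"name": "send_rows", "arguments": {"plan": [0, 0, 0, -1, 0, 0.2, 1]}}

```text
clock: 47.95
ee_pos: [0.5123, 0.1228, 0.1142]
tcp_rot: [[-0.942, -0.001, 0.335], [-0.002, 1.0, -0.002], [-0.335, -0.003, -0.942]]
ft_force: [-9.3, -0.8, 1.6]
opening: -0.001
```

>>> {"name": "send_rows", "arguments": {"plan": [0, 0, 0, -1, 0, 0.2, 1]}}

```text
clock: 48.08
ee_pos: [0.5146, 0.1229, 0.115]
tcp_rot: [[-0.941, -0.001, 0.338], [-0.002, 1.0, -0.001], [-0.338, -0.002, -0.941]]
ft_force: [-5.3, -0.7, 1.3]
opening: 0.002
```

>>> {"name": "send_rows", "arguments": {"plan": [0, 0, 0, -2, 0, 0.5, 1]}}

```text
clock: 48.2
ee_pos: [0.5186, 0.1232, 0.1162]
tcp_rot: [[-0.94, -0.001, 0.341], [-0.001, 1.0, -0.0], [-0.341, -0.001, -0.94]]
ft_force: [-1.6, -0.4, 0.0]
opening: -0.006
```

>>> {"name": "send_rows", "arguments": {"plan": [0, 0, 0, -2, 0, 0.5, 1]}}

```text
clock: 48.32
ee_pos: [0.5223, 0.1238, 0.1175]
tcp_rot: [[-0.939, -0.001, 0.344], [-0.001, 1.0, 0.001], [-0.344, 0.001, -0.939]]
ft_force: [0.2, 0.2, -0.2]
opening: 0.001
```

>>> {"name": "send_rows", "arguments": {"plan": [0, 0, 0, -2, 0, 0.5, 1]}}

```text
clock: 48.45
ee_pos: [0.5241, 0.1237, 0.1177]
tcp_rot: [[-0.939, -0.001, 0.344], [-0.001, 1.0, 0.001], [-0.344, 0.001, -0.939]]
ft_force: [-2.6, 0.5, 0.6]
opening: 0.002
```

>>> {"name": "send_rows", "arguments": {"plan": [0, 0, 0, -1, 0, 0.3, 1]}}

```text
clock: 48.58
ee_pos: [0.5242, 0.1235, 0.1171]
tcp_rot: [[-0.94, -0.001, 0.342], [-0.001, 1.0, 0.0], [-0.342, 0.0, -0.94]]
ft_force: [-1.2, 0.4, 0.5]
opening: 0.001
```

>>> {"name": "send_rows", "arguments": {"plan": [0, 0, 0, -1, 0, 0.3, 1]}}

```text
clock: 48.7
ee_pos: [0.5245, 0.1234, 0.1168]
tcp_rot: [[-0.94, -0.001, 0.341], [-0.001, 1.0, -0.0], [-0.341, -0.0, -0.94]]
ft_force: [-4.6, 0.7, 2.2]
opening: -0.004
```

>>> {"name": "send_rows", "arguments": {"plan": [0, 0, 0, -1, 0, 0.3, 1]}}

```text
clock: 48.82
ee_pos: [0.5247, 0.1233, 0.1164]
tcp_rot: [[-0.941, -0.001, 0.339], [-0.001, 1.0, -0.001], [-0.339, -0.001, -0.941]]
ft_force: [-7.1, 1.2, 2.7]
opening: 0.0
```

>>> {"name": "send_rows", "arguments": {"plan": [0, 0, 0, -0.7, 0, 0.3, 1]}}

```text
clock: 48.95
ee_pos: [0.5248, 0.1233, 0.1161]
tcp_rot: [[-0.941, -0.001, 0.338], [-0.002, 1.0, -0.001], [-0.338, -0.001, -0.941]]
ft_force: [-8.0, 0.7, 3.0]
opening: -0.004
```

The bin is solid against its stop. I'll back away and check.

>>> {"name": "send_rows", "arguments": {"plan": [0, 0, 0, 8, 0, 0, 1, 0, 0, 0, 20, 0, 0, 1, 0, 0, 0, 30, 0, -10, 1, 0, 0, 0, 20, 0, -40, 1, 0, 0.05, 0, 0, 0, -45, 1, 0, 0.05, 0, 0, 0, -45, 1, 0, 0.05, 0, 0, -10, -30, 1, 0, 0, 0, 0, 0, 0, 1]}}

```text
clock: 49.95
ee_pos: [0.4033, 0.1135, 0.2552]
tcp_rot: [[-0.979, 0.001, 0.205], [0.001, 1.0, 0.003], [-0.205, 0.003, -0.979]]
ft_force: [-0.2, 0.4, 0.5]
opening: 0.0
```

Run:
```python
from h import *
s=st()
w=ctrl.grab_frame('wrist');sc=ctrl.grab_frame('scene');t=ctrl.grab_frame('top')
cv2.imwrite("pics/w40.png",cv2.cvtColor(w,cv2.COLOR_RGB2BGR))
cv2.imwrite("pics/s40.png",cv2.resize(cv2.cvtColor(sc,cv2.COLOR_RGB2BGR)[130:330,180:380],None,fx=3,fy=3,interpolation=cv2.INTER_CUBIC))
cv2.imwrite("pics/t40.png",cv2.resize(cv2.cvtColor(t,cv2.COLOR_RGB2BGR)[85:305,90:400],None,fx=2.5,fy=2.5,interpolation=cv2.INTER_CUBIC))
```

```text
t 49.95 p [0.4033 0.1135 0.2552] F [-0.2  0.4  0.5] T [-0.02  0.22 -0.01] op 0.0
j [-19.7 -10.7  -5.3 121.6   4.5  58.3  63. ]
[[-0.979, 0.001, 0.205], [0.001, 1.0, 0.003], [-0.205, 0.003, -0.979]]
```

View pics/w40.png

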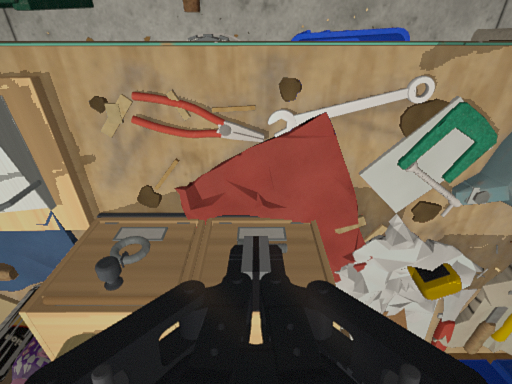

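View pics/s40.png

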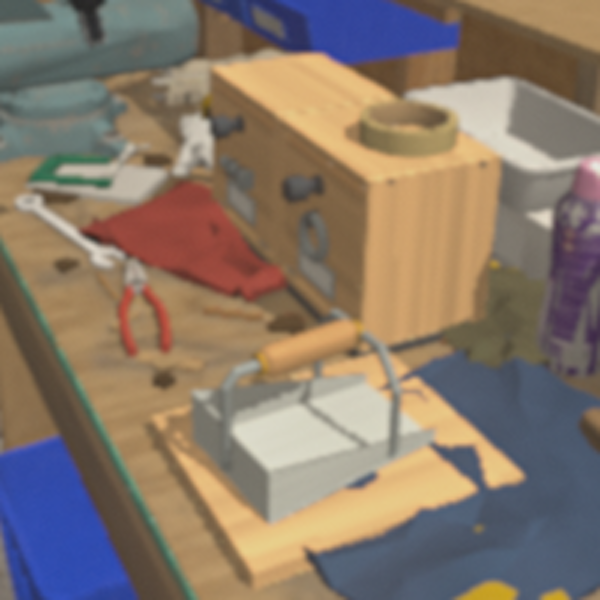

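View pics/t40.png

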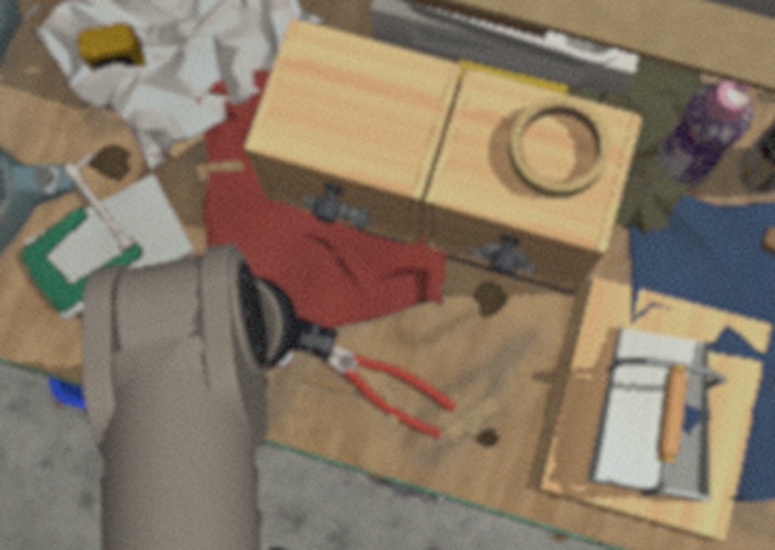

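The final views show the bin shut flush, with its knob back at (328,205) in the top view as at the start. The cases haven't moved, the bystanders are where they lay, and the empty scoop stands upright on its board. I'll hand in.

Run:
```python
from h import *
st();print(ctrl.finish_job())
```

```text
t 50.1 p [0.4002 0.1132 0.2509] F [-0.1  0.2 -0.9] T [-0.    0.2   0.08] op 0.005
j [-19.7 -10.5  -5.4 122.    4.5  58.3  63. ]
[[-0.98, -0.001, 0.197], [-0.001, 1.0, -0.0], [-0.197, -0.001, -0.98]]
the job is handed in; nothing more can be done
None
```

I pulled the bolt bin (the left case) open to its stop and tipped all four bolts into it. I set the empty scoop back upright on its board and pushed the bin shut. The catch took about 13 N, the force then dropped to zero, and a further press of about 8 N did not move it. I handed in at 50 s with the arm clear; no verdict came back.

**Last checks:**
- **Bolts:** before closing, the wrist camera showed four bolt heads in the tray, and the weight on the wrist had dropped by about four bolts.
- **End state:** in the final pictures both bins are shut and the cases have not visibly moved. The pliers and clamp are where they lay. The spanner was partly hidden by the arm in the top view, but the scene and wrist views show it in place.

**What went wrong on the way:**
- The first knob grip closed on top of the knob, because the fingertips looked about 15 mm shorter than the stated overhang. I regripped lower.
- The first reach for the scoop ran into joint limits and closed on air. I moved the arm to a better posture and repeated it.
- Near the stop the force on the knob reached about 41 N, and during a first closing try about 48 N, above the 20 N said to tip or slide the case. I backed off each time, and the pictures showed no shift or tilt.
- The bin's opening was judged from the camera image at about 0.70 rad, since the joint itself could not be read.

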